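# Pile up the finished picture frames, cover them and book the job

### The arm

A 6-joint arm with a two-finger parallel gripper is mounted at the origin on the work surface. World frame = base frame: x ahead of the robot, y to its left, z up, the work surface at z = 0. Lengths are in m, angles in rad, forces in N, time in s.
With the tool pointing down it reaches from about 0.35 to 0.775 m from the base axis. Payload 7.3 kg.
Tool frame: the origin (TCP) lies at the very end of the fingers, on their centre line; the grasp point (between the pads) lies 19 mm behind it; x points along the fingers, y is the direction in which the jaws open and shut, and the axes are right-handed (so a half turn about x gives the same grasp; the last joint's range is limited). The gripper opens to 92 mm and grips with 3 to 60 N. Pads are 19 mm wide; open, the fingers measure 130 mm over their backs; the gripper's body (75 mm by 190 mm) begins 47 mm behind the grasp point.
Start: joints at [1.117, 0.342, 1.524, -0, 1.275, -0.146], TCP at [0.159, 0.5, 0.227] pointing down, gripper open.
Joint ranges: [-2.53, 2.53], [-0.77, 2.02], [0.04, 2.7], [-1, 4.14], [0.28, 2.66], [-3.11, 3.11]. Speed limits (rad/s): [2.57, 2.57, 3.14, 3.14, 3.14, 3.14].

### API

Orientations are given as [roll, pitch, yaw] about the fixed x, y, z axes, in that order (R = Rz(yaw) Ry(pitch) Rx(roll)).
In Python, from cell import robot gives the robot as it stands.
- The arm moves only by the tool play_rows, never from a script. Its argument "moves" is a list that holds one entry, the list of rows, each a list of 5 numbers: the shift along the tool's x, y, z in m, then the turn about the tool's x in degrees, then the opening, from -1 (shut) to 1 (fully open), so that 0 is half open. A call has exactly 10 rows; each row shifts and turns the pose as measured when the row begins, along the tool's axes as they then stand; what a row does not reach is not made up. A row lasts 1/10 s, in which the tool goes at most 50 mm and 8.59 degrees, less where a joint would pass 70% of its speed; a pose out of reach is approached as far as the arm can. A call with a gripper value outside its range is refused whole. The fingers move at their own pace and stop on an object; "grip_force" is the grip in N (left out, the last holds). Time passes only in rows, so rows that do not move let the fingers close, or fill a call up. It gives the time, the measured TCP pose, the force and the opening at its end, in the units of the state.
- robot.observe(): the state, without advancing time (a new reading comes with each control period).
- robot.read_camera(name): name is "scene" or "top" or "wrist"; returns the picture (480x640x3 uint8, red, green, blue); there is no depth.
- robot.get_calibration(name): a dict with "mtx" (3x3 intrinsics, pixels), "k1" (the pictures are not rectified: a ray, as slopes to the right and down, at radius r is drawn at 1 + k1 r^2 times it, then the intrinsics apply), "view" (4x4, takes a point from world to camera coordinates). Camera axes: x right, y up, looking along -z (the intrinsics and any distortion apply to the point x, -y, -z); pixel columns grow to the right and rows downward; lengths in m; the calibration is good to about 2 mm. A picture is of the moment at which its call begins: read the wrist's pose just before it. get_calibration takes no time and is no camera call; for the wrist camera it gives the pose at the moment of the call.
- robot.hand_in(): hands the job in, once; it reports no verdict.
Trained networks look in the newest picture that a camera, given by its name, has taken for a name from the list of things; names that differ only in an ending like _2 or _b are one class to them, and where a whole thing is asked for, a point or a joint stands for the part that bears it (a point fixed in the world has none). Each returns a list of dicts, best first, with "score" (0 to 1); they miss things now and then, are a little off and sometimes report something else, mostly with a low value. They report only what shows in the picture. A call takes as long as a camera call. They do not tell look-alikes from the thing itself.
- robot.spot_in(camera, label): "point" ([column, row] in pixels, amid what is visible of it).
The state is a dict: "time": time; "qpos": joint angles; "qvel": joint speeds; "joint_efforts": joint torques, N m; "tool_pos": TCP position; "tool_rot": TCP orientation; "contact_force": force on the tool from outside, world axes, zero at the start; "torque": the same for the moment, N m; "opening": finger opening in m.
Only numpy, scipy, OpenCV 4.12 (cv2) and the standard library are available. Lean on these libraries where they do the work, as an engineer would, in place of code of your own. Each camera call takes 0.05 s, during which the arm holds its last target.

### The job

Lay every loose picture frame, one on another, on the pile in the shallow tray, lined up square with the pile and set down gently (nobody has measured how high the pile is), then put the handled cover board on top, lined up in the same way. After that take the hand reader from its charging pad, hold it steady for a good second square over the middle of the bar label on the sloping card holder with its flat end about 9 cm from the label, and stand it upright back on the middle of its pad. Leave the other things on the bench where they are.

Things in the scene. Friction and masses are not known exactly. Their poses are not given: they have to be found in the camera images.
- frame_a_center (a point): centre (half-way up) of a loose rectangular picture frame of dark brown wood lying flat on the bench: outside 124 mm (own x) by 104 mm (own y), 15 mm thick (own z), open window 84 by 64 mm, all four rails 20 mm wide, about 75 g (0.7 to 1.4 times that); both faces are alike, either may be up. The middles of the long rails lie 42 mm from the centre along own y, those of the short rails 52 mm along own x. Two to four such frames are present; absent ones read None.
- frame_b_center (a point): centre (half-way up) of a loose rectangular picture frame of dark brown wood lying flat on the bench: outside 124 mm (own x) by 104 mm (own y), 15 mm thick (own z), open window 84 by 64 mm, all four rails 20 mm wide, about 75 g (0.7 to 1.4 times that); both faces are alike, either may be up. The middles of the long rails lie 42 mm from the centre along own y, those of the short rails 52 mm along own x. Two to four such frames are present; absent ones read None.
- frame_c_center (a point): centre (half-way up) of a loose rectangular picture frame of dark brown wood lying flat on the bench: outside 124 mm (own x) by 104 mm (own y), 15 mm thick (own z), open window 84 by 64 mm, all four rails 20 mm wide, about 75 g (0.7 to 1.4 times that); both faces are alike, either may be up. The middles of the long rails lie 42 mm from the centre along own y, those of the short rails 52 mm along own x. Two to four such frames are present; absent ones read None.
- frame_d_center (a point): centre (half-way up) of a loose rectangular picture frame of dark brown wood lying flat on the bench: outside 124 mm (own x) by 104 mm (own y), 15 mm thick (own z), open window 84 by 64 mm, all four rails 20 mm wide, about 75 g (0.7 to 1.4 times that); both faces are alike, either may be up. The middles of the long rails lie 42 mm from the centre along own y, those of the short rails 52 mm along own x. Two to four such frames are present; absent ones read None.
- cover_grip (a point): centre of the grip batten of the cover board: plywood board 124 mm (own x) by 104 mm (own y) by 14 mm with a batten on top, 80 mm long (x), 22 mm wide (y), 28 mm high. This point is 28 mm above the board's underside, 14 mm below the batten's top, on the board's centre line. About 0.32 kg.
- crib: shallow fixed plywood tray, 144 mm (own x) by 124 mm (own y), rim 22 mm high, origin at the centre of its underside on the bench top. A pile of the same frames stands centred in it, long sides along the tray's x; the pile does not move, and its top is somewhere between 40 and 75 mm above the bench (differs from start to start and is not given). A frame or cover is lined up when its centre is over the tray's origin and its x axis is parallel to the tray's x, either way round.
- scanner_nose (a point): centre of the flat lower end (reading window) of the hand reader, a stick 131 mm long standing upright on its pad; own z runs from this end up along the stick, and it reads straight out of this end (towards -z). Round head, 52 mm in diameter up to 26 mm, narrowing up to 48 mm; above that, up to 131 mm, a square handle 30 by 30 mm with sides along own x and y. 0.17 kg.
- scanner_grip (a point): point on the reader's axis 100 mm above its flat end, in the square handle, 31 mm below its top: where to grip it.
- pad: fixed round black charging pad, 84 mm in diameter, 10 mm high; origin at the centre of its underside. The reader stands on its flat top.
- label (a point): middle of the bar label on the sloping card holder (fixed, 80 mm square, label some 35 mm above the bench); own z is the label's outward normal, leaning 0.30 rad (17 degrees) from vertical.
- tape_roll_at (a point): centre of a loose roll of paper tape, 90 mm in diameter, 22 mm high, lying flat: leave alone
- sanding_block_at (a point): centre of a loose cork sanding block, 85 by 45 by 32 mm: leave alone
- offcut_at (a point): centre of a loose wood offcut, 70 by 26 by 18 mm: leave alone
- glue_at (a point): point half-way up (85 mm) a standing glue bottle, 64 mm in diameter, 170 mm high: leave alone
Things that resemble listed ones, but are neither listed nor needed, are in the scene too. Leave any green look-alike of the part that bears frame_c_center alone.

How it is judged:
On the way, in this order (a step that is already met when the one before it is completed fails the run):
1. every loose frame lies flat and released on the pile, lined up with it (x of frame_a_center in the frame of crib between -0.012 and 0.012 m and y of frame_a_center in the frame of crib between -0.012 and 0.012 m and angle between the x axis of each of frame_a_center, frame_b_center, frame_c_center, frame_d_center and the x axis of crib, either way round below 0.15 rad and angle between the z axis of each of frame_a_center, frame_b_center, frame_c_center, frame_d_center and the z axis of crib, either way round below 0.1 rad and height (world z) of each of frame_a_center, frame_b_center, frame_c_center, frame_d_center above 0.04 m and contact force between each of frame_a, frame_b, frame_c, frame_d and the fingers below 0.2 N and linear speed of each of frame_a, frame_b, frame_c, frame_d below 0.03 m/s and x of frame_b_center in the frame of crib between -0.012 and 0.012 m and y of frame_b_center in the frame of crib between -0.012 and 0.012 m and x of frame_c_center in the frame of crib between -0.012 and 0.012 m and y of frame_c_center in the frame of crib between -0.012 and 0.012 m and x of frame_d_center in the frame of crib between -0.012 and 0.012 m and y of frame_d_center in the frame of crib between -0.012 and 0.012 m), for 0.3 s.
2. the cover board lies released on top of them, lined up (x of cover_grip in the frame of crib between -0.012 and 0.012 m and y of cover_grip in the frame of crib between -0.012 and 0.012 m and angle between the x axis of cover_grip and the x axis of crib, either way round below 0.15 rad and angle between cover_grip's own z axis and vertical below 0.1 rad and height (world z) of cover_grip above 0.04 m and contact force between cover and the fingers below 0.2 N and linear speed of cover below 0.03 m/s and z of each of frame_a_center, frame_b_center, frame_c_center, frame_d_center in the frame of cover_grip below -0.019 m), for 0.3 s.
3. the reader is held square over the label, 60 to 120 mm away, for a second (x of label in the frame of scanner_nose between -0.015 and 0.015 m and y of label in the frame of scanner_nose between -0.015 and 0.015 m and z of label in the frame of scanner_nose between -0.12 and -0.06 m and angle between the z axis of scanner_nose and the z axis of label, either way round below 0.2 rad), for 1 s.
At the end, for the whole second after the job is handed in: All frames present lie on the pile, flat, within 12 mm of the tray's middle along each tray axis and 0.15 rad of its direction; the cover board lies on top of them all within the same tolerances; the reader stands upright on its pad within 18 mm of the pad's middle; all released and at rest (all of step 1 and all of step 2 and horizontal distance between scanner_nose and pad below 0.018 m and angle between scanner_nose's own z axis and vertical below 0.08 rad and height (world z) of scanner_nose between 0.005 and 0.014 m and linear speed of scanner below 0.03 m/s); the robot touches nothing.
It fails at once if a frame or the cover is let fall onto the pile from more than about 2 cm (instead of being lowered onto it) ((horizontal distance between frame_a_center and crib below 0.06 m and height (world z) of frame_a_center above 0.045 m and contact force between frame_a and anything else below 0.01 N and linear speed of frame_a above 0.5 m/s) or (horizontal distance between frame_b_center and crib below 0.06 m and height (world z) of frame_b_center above 0.045 m and contact force between frame_b and anything else below 0.01 N and linear speed of frame_b above 0.5 m/s) or (horizontal distance between frame_c_center and crib below 0.06 m and height (world z) of frame_c_center above 0.045 m and contact force between frame_c and anything else below 0.01 N and linear speed of frame_c above 0.5 m/s) or (horizontal distance between frame_d_center and crib below 0.06 m and height (world z) of frame_d_center above 0.045 m and contact force between frame_d and anything else below 0.01 N and linear speed of frame_d above 0.5 m/s) or (horizontal distance between cover_grip and crib below 0.06 m and height (world z) of cover_grip above 0.045 m and contact force between cover and anything else below 0.01 N and linear speed of cover above 0.5 m/s)).
It fails at once if something is pressed hard (over 150 N) onto the pile (contact force between crib and anything else above 150 N).
It fails at once if one of the other things (tape roll, sanding block, offcut, glue bottle) is shifted by more than 50 mm or knocked over (distance of any of tape_roll_at, sanding_block_at, offcut_at, glue_at from where it was at the start of the episode above 0.05 m).
Of frame_a, frame_b, frame_c, frame_d only 2 to 4 are there at a start; the rules pass over those that are not, and their reading is None.
At some moment in a run one of frame_a, frame_b, frame_c, frame_d, cover may be knocked a few centimetres aside while the robot is not near it.
It also fails if it takes over 210 s, if anything falls off the work surface, if the arm or the gripper's body presses on something with over 40 N, if the wrist force passes 120 N, or if a joint passes its speed limit or range.

## Working session

There is one attempt and no reset: what is moved stays moved. The work goes in short steps, Python scripts to look and compute and a tool call to move; the robot and the scene stay as the last step left them, time stands still between calls to the robot, and variables do not carry over. Pictures are saved under pics/ and viewed, and the job is handed in when it is done.

Besides the shell and the picture viewer there is one more tool, called after "Emit:" as name(argument=value, ...), one argument or row to a line, values as JSON. play_rows: Moves the arm, as the interface text tells. Its arguments: {"type":"object","properties":{"moves":{"type":"array"},"grip_force":{"type":"number"}},"required":["moves"]}

```bash
ls; mkdir -p pics; cat > h.py <<'E'
import numpy as np, cv2
from cell import robot
def save(cam,name):
    im=robot.read_camera(cam); cv2.imwrite('pics/'+name+'.png',im[:,:,::-1]); return im
def ray(cam,px,cal=None):
    c=cal or robot.get_calibration(cam)
    K=np.array(c['mtx']);k1=c['k1'];V=np.array(c['view'])
    x=(px[0]-K[0,2])/K[0,0]; y=(px[1]-K[1,2])/K[1,1]
    u,v=x,y
    for _ in range(30):
        s=1+k1*(u*u+v*v); u,v=x/s,y/s
    d=V[:3,:3].T@np.array([u,-v,-1]); o=-V[:3,:3].T@V[:3,3]
    return o,d
def onz(cam,px,z,cal=None):
    o,d=ray(cam,px,cal); return o+d*(z-o[2])/d[2]
def proj(cam,P,cal=None):
    c=cal or robot.get_calibration(cam)
    K=np.array(c['mtx']);V=np.array(c['view'])
    p=V[:3,:3]@np.array(P)+V[:3,3]
    u,v=p[0]/-p[2],-p[1]/-p[2]; s=1+c['k1']*(u*u+v*v)
    return np.array([K[0,0]*u*s+K[0,2],K[1,1]*v*s+K[1,2]])
E
python3 - <<'E'
from h import *
o=robot.observe()
for k,v in o.items(): print(k,np.round(v,3))
for c in ['scene','top','wrist']:
    save(c,c+'0'); cal=robot.get_calibration(c); print(c,np.round(cal['mtx'],1).tolist(),cal['k1'],np.round(cal['view'],3).tolist())
for c in ['top','scene']:
  for n in ['frame_a_center','cover_grip','crib','scanner_nose','scanner_grip','pad','label','tape_roll_at','sanding_block_at','offcut_at','glue_at']:
    print(c,n,[(np.round(d['point']).tolist(),round(d['score'],2)) for d in robot.spot_in(c,n)])
E
```

```text
pics
time 0.0
qpos [ 1.117  0.343  1.525 -0.     1.275 -0.146]
qvel [ 0.001 -0.001 -0.     0.001  0.002  0.001]
joint_efforts [ -0.    -43.126 -24.422   0.072   0.056  -0.   ]
tool_pos [0.159 0.5   0.226]
tool_rot [-1.69   1.569 -1.998]
contact_force [-0.323 -0.229  0.266]
torque [ 0.05  -0.024  0.029]
opening 0.092
scene [[516.7, 0.0, 316.4], [0.0, 516.7, 239.7], [0.0, 0.0, 1.0]] -0.06557772810162618 [[0.345, 0.938, -0.017, -0.2], [-0.76, 0.29, 0.581, 0.367], [0.55, -0.188, 0.814, -1.355], [0.0, 0.0, 0.0, 1.0]]
top [[445.1, 0.0, 331.7], [0.0, 445.1, 243.0], [0.0, 0.0, 1.0]] 0.03649403785184591 [[-0.042, -0.999, 0.002, 0.036], [0.976, -0.04, 0.212, -0.571], [-0.212, 0.01, 0.977, -0.969], [0.0, 0.0, 0.0, 1.0]]
wrist [[406.3, 0.0, 316.6], [0.0, 406.3, 237.7], [0.0, 0.0, 1.0]] -0.0423522987857921 [[0.304, 0.953, -0.001, -0.525], [-0.908, 0.29, -0.302, 0.037], [-0.288, 0.093, 0.953, -0.392], [0.0, 0.0, 0.0, 1.0]]
top frame_a_center [([190.0, 237.0], 0.66)]
top cover_grip [([280.0, 207.0], 0.65)]
top crib [([344.0, 299.0], 0.69), ([500.0, 295.0], 0.35), ([237.0, 300.0], 0.24)]
top scanner
[... 203 characters left out ...]
 [([455.0, 231.0], 0.69)]
top offcut_at []
top glue_at [([460.0, 194.0], 0.9), ([194.0, 234.0], 0.71)]
scene frame_a_center [([454.0, 249.0], 0.58)]
scene cover_grip [([396.0, 292.0], 0.7)]
scene crib [([286.0, 223.0], 0.85), ([175.0, 319.0], 0.47)]
scene scanner_nose [([113.0, 270.0], 0.6), ([456.0, 157.0], 0.56)]
scene scanner_grip [([458.0, 154.0], 0.88)]
scene pad [([445.0, 184.0], 0.85), ([398.0, 293.0], 0.28)]
scene label [([116.0, 268.0], 0.73)]
scene tape_roll_at [([119.0, 329.0], 0.64)]
scene sanding_block_at [([177.0, 320.0], 0.95)]
scene offcut_at [([449.0, 184.0], 0.64), ([494.0, 212.0], 0.57), ([452.0, 249.0], 0.48)]
scene glue_at [([175.0, 356.0], 0.75), ([271.0, 335.0], 0.49)]
```

View pics/top0.png

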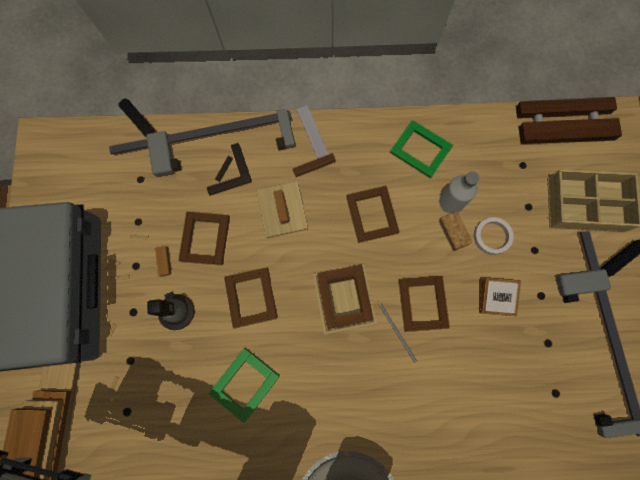

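View pics/scene0.png

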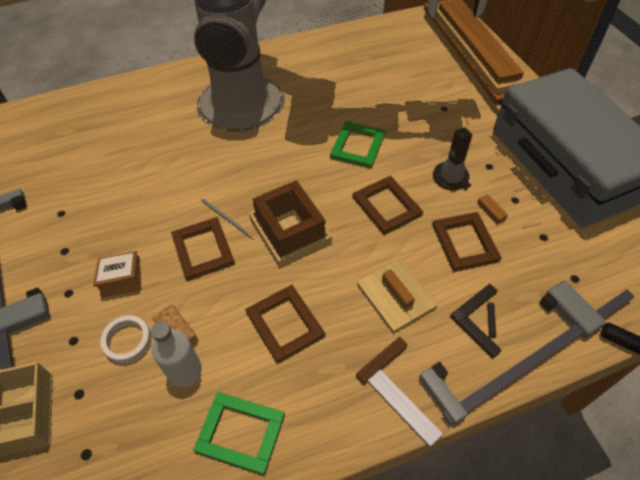

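View pics/wrist0.png

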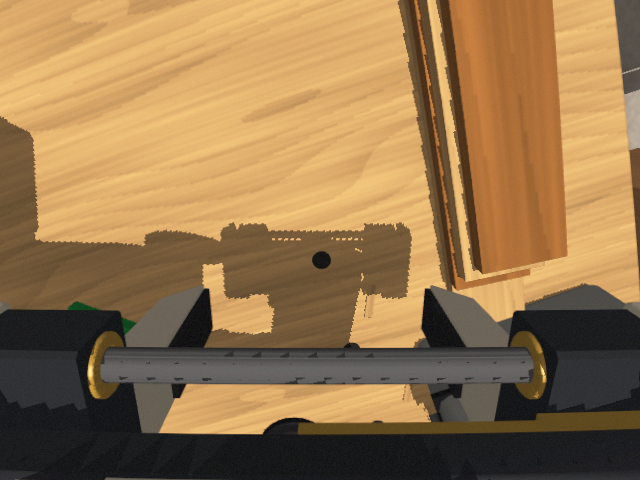

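Top view shows four brown frames, at (204,238), (251,297), (373,214) and (424,303). The two green look-alikes are at (421,149) and (245,385). The pile is at (344,298), the cover at (283,210), the reader at (170,310) and the label at (501,296). Next I'll fit their poses.

```bash
cat >> h.py <<'E'
from scipy.optimize import minimize
def brown(im):
    hsv=cv2.cvtColor(im,cv2.COLOR_RGB2HSV).astype(int); r,g,b=[im[:,:,i].astype(int) for i in range(3)]
    m=((r<125)&(r-b>18)&(r>g+8)&(hsv[:,:,1]>95)).astype(np.uint8)*255
    return cv2.morphologyEx(m,cv2.MORPH_CLOSE,np.ones((3,3)))
def boxpts(x,y,a,z0,z1,L=.124,W=.104):
    c,s=np.cos(a),np.sin(a)
    return [(x+c*i*L/2-s*j*W/2,y+s*i*L/2+c*j*W/2,z) for i in(-1,1) for j in(-1,1) for z in(z0,z1)]
def fit(cams,masks,x0,z0,z1,L=.124,W=.104,cals=None):
    # masks: filled blob contour per cam ; silhouettes of a box
    S=4; M={}
    for c in cams:
        ys,xs=np.nonzero(masks[c]); M[c]=(xs.min()-25,ys.min()-25,xs.max()+25,ys.max()+25)
    def cost(p):
        t=0
        for c in cams:
            q=np.array([proj(c,P,cals[c]) for P in boxpts(*p,z0,z1,L,W)])
            u0,v0,u1,v1=M[c]; h=cv2.convexHull(((q-[u0,v0]+.5)*S*16-8).astype(np.int32))
            im=np.zeros(((v1-v0)*S,(u1-u0)*S),np.uint8); cv2.fillConvexPoly(im,h,255,shift=4)
            mm=cv2.resize(masks[c][v0:v1,u0:u1],None,fx=S,fy=S,interpolation=cv2.INTER_LINEAR)
            t+=1-((im>127)&(mm>127)).sum()/((im>127)|(mm>127)).sum()
        return t
    best=None
    for a in np.arange(0,np.pi,np.pi/8):
        r=minimize(cost,[x0[0],x0[1],a],method='Nelder-Mead',options=dict(initial_simplex=[[x0[0],x0[1],a],[x0[0]+.01,x0[1],a],[x0[0],x0[1]+.01,a],[x0[0],x0[1],a+.2]],maxfev=120,xatol=2e-4,fatol=1e-4))
        if best is None or r.fun<best.fun: best=r
    return best.x,best.fun
def blobat(mask,px):
    n,l=cv2.connectedComponents(mask)
    # nearest label in window
    win=l[int(px[1])-40:int(px[1])+40,int(px[0])-40:int(px[0])+40]
    k=np.bincount(win[win>0]).argmax()
    cs,_=cv2.findContours((l==k).astype(np.uint8),cv2.RETR_EXTERNAL,cv2.CHAIN_APPROX_NONE)
    o=np.zeros(mask.shape,np.uint8); cv2.drawContours(o,cs,-1,255,-1); return o
E
python3 - <<'E'
from h import *
cals={c:robot.get_calibration(c) for c in('top','scene')}
ims={c:cv2.imread(f'pics/{c}0.png')[:,:,::-1].copy() for c in cals}
br={c:brown(ims[c]) for c in cals}
out=np.hstack([br['top'],br['scene']]); cv2.imwrite('pics/mask0.png',cv2.resize(out,(800,300)))
for c in cals: V=np.array(cals[c]['view']);print(c,'campos',-V[:3,:3].T@V[:3,3])
for px in [(204,238),(251,297),(373,214),(424,303)]:
    X=onz('top',px,.0075); q=proj('scene',X)
    m={'top':blobat(br['top'],px),'scene':blobat(br['scene'],q)}
    for cs in (['top'],['scene'],['top','scene']):
        x,f=fit(cs,m,X,0,.015,cals=cals); print(px,cs,np.round(x,4),np.hypot(*x[:2]).round(3),round(f,3))
for n,px,z in [('cover',(282,207),.042),('label',(501,296),.035),('pad',(175,319),.01),('tape',(494,236),.01),('sand',(456,231),.03),('offcut',(162,261),.018),('glue',(460,194),.085),('glue2',(471,180),.17)]:
    print(n,np.round(onz('top',px,z),3))
for n,px,z in [('label',(116,268),.035),('pad',(451,180),.01),('scantop',(462,132),.141)]: print('scene',n,np.round(onz('scene',px,z),3))
for c,(u0,v0,u1,v1) in {'top':(300,250,400,350),'scene':(235,165,345,275)}.items():
    cv2.imwrite(f'pics/crop_{c}.png',cv2.resize(ims[c][v0:v1,u0:u1,::-1],None,fx=5,fy=5,interpolation=cv2.INTER_CUBIC))
E
```

```text
top campos [0.35430484 0.02293091 1.06761771]
scene campos [ 1.09410178 -0.17338894  0.88572729]
(204, 238) ['top'] [ 0.61    0.3217 -0.1301] 0.69 0.024
(204, 238) ['scene'] [0.6133 0.319  3.0149] 0.691 0.023
(204, 238) ['top', 'scene'] [ 0.6115  0.3206 -0.1341] 0.69 0.094
(251, 297) ['top'] [0.4611 0.2097 0.1829] 0.507 0.026
(251, 297) ['scene'] [0.4654 0.2071 0.1873] 0.509 0.025
(251, 297) ['top', 'scene'] [0.4632 0.2083 3.3149] 0.508 0.111
(373, 214) ['top'] [ 0.6546 -0.0904  3.3409] 0.661 0.019
(373, 214) ['scene'] [ 0.6587 -0.0927  0.2007] 0.665 0.019
(373, 214) ['top', 'scene'] [ 0.6565 -0.0916  3.3418] 0.663 0.106
(424, 303) ['top'] [ 0.4306 -0.1981  3.1801] 0.474 0.031
(424, 303) ['scene'] [ 0.435  -0.1999  0.0443] 0.479 0.026
(424, 303) ['top', 'scene'] [ 0.4328 -0.1989  3.1679] 0.476 0.102
cover [0.67  0.128 0.042]
label [ 0.437 -0.372  0.035]
pad [0.418 0.384 0.01 ]
tape [ 0.585 -0.383  0.01 ]
sand [ 0.596 -0.286  0.03 ]
offcut [0.555 0.417 0.018]
glue [ 0.671 -0.288  0.085]
glue2 [ 0.673 -0.287  0.17 ]
scene label [ 0.442 -0.372  0.035]
scene pad [0.454 0.372 0.01 ]
scene scantop [0.44  0.378 0.141]
```

View pics/mask0.png

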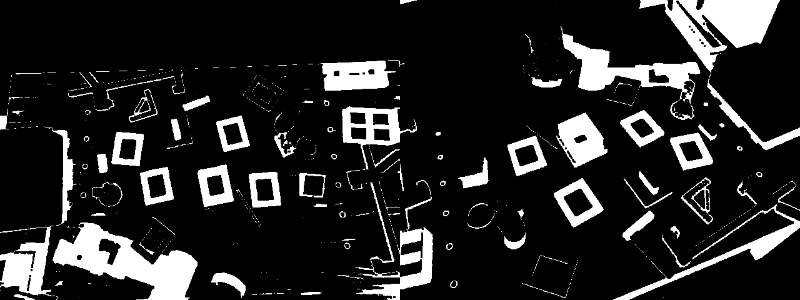

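View pics/crop_top.png

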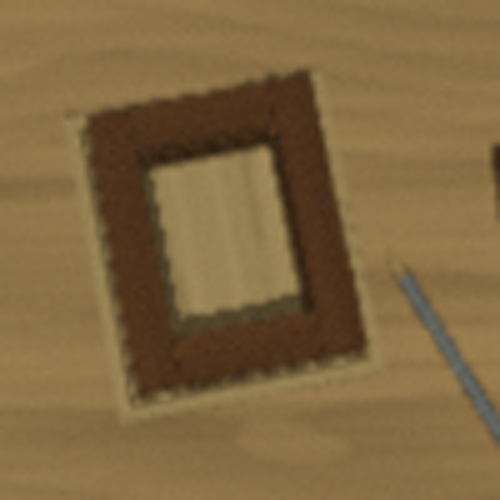

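View pics/crop_scene.png

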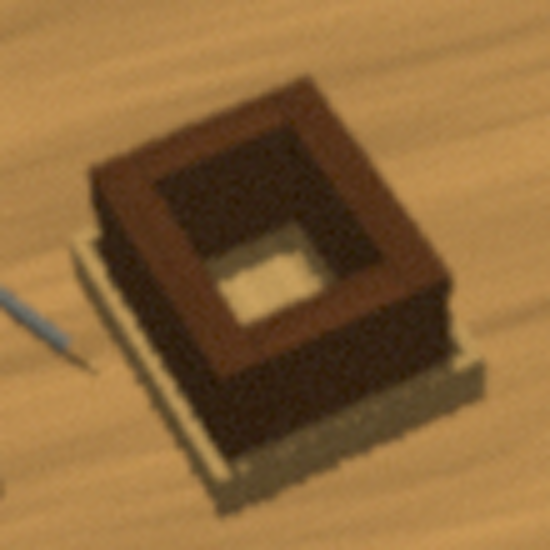

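```bash
python3 - <<'E'
from h import *
from scipy.optimize import least_squares
cals={c:robot.get_calibration(c) for c in('top','scene')}
T=np.array([(87,115),(313,72),(365,350),(137,402)])/5+[300,250]-.4
S=np.array([(93,172),(308,80),(450,283),(225,378)])/5+[235,165]-.4
for h in(.04,.055,.07):
  print(h,np.round([onz('top',p,h)[:2] for p in T],3).tolist(),np.round([onz('scene',p,h)[:2] for p in S],3).tolist())
def cor(x,y,a,h): return [P for P in boxpts(x,y,a,h,h)][::2]
def match(c,px,p):
    q=np.array([proj(c,P,cals[c]) for P in cor(*p)]); return np.concatenate([px[i]-q[np.argmin(np.hypot(*(q-px[i]).T))] for i in range(4)])
for cs in (['top'],['scene'],['top','scene']):
  for a in (.2,):
    r=least_squares(lambda p:np.concatenate([match(c,{'top':T,'scene':S}[c],p) for c in cs]),[.44,.0,a,.06])
    print(cs,np.round(r.x,4),np.round(r.fun,1))
# tray outline in top at z .022
Q=np.array([(68,116),(320,66),(380,365),(122,418)])/5+[300,250]-.4
P=np.array([onz('top',p,.022)[:2] for p in Q]);print(np.round(P,3).tolist(),P.mean(0))
# tray bottom corners in scene
Q=np.array([(222,512),(485,390)])/5+[235,165]-.4
print([onz('scene',p,0)[:2] for p in Q])
ims={c:cv2.imread(f'pics/{c}0.png') for c in cals}
a=cv2.resize(ims['top'][270:350,130:230],None,fx=4,fy=4,interpolation=2);b=cv2.resize(ims['scene'][110:210,410:510],None,fx=4,fy=4,interpolation=2)
c=cv2.resize(ims['top'][265:330,465:545],None,fx=5,fy=5,interpolation=2);d=cv2.resize(ims['scene'][235:305,80:160],None,fx=5,fy=5,interpolation=2)
o=np.zeros((760,800,3),np.uint8);o[:320,:400]=a;o[:400,400:]=b;o[400:400+325,:400]=c;o[400:750,400:]=d;cv2.imwrite('pics/crops2.png',cv2.resize(o,(632,600)))
e=cv2.resize(ims['top'][170:250,240:320],None,fx=5,fy=5,interpolation=2);f=cv2.resize(ims['scene'][250:340,350:440],None,fx=4.5,fy=4.5,interpolation=2)
o=np.zeros((410,800,3),np.uint8);o[:400,:400]=e;o[:405,395:]=f;cv2.imwrite('pics/crops3.png',o)
E
```

```text
0.04 [[0.508, 0.049], [0.524, -0.057], [0.395, -0.073], [0.376, 0.031]] [[0.374, -0.067], [0.357, 0.036], [0.484, 0.054], [0.497, -0.048]]
0.055 [[0.506, 0.049], [0.522, -0.056], [0.395, -0.072], [0.376, 0.031]] [[0.386, -0.069], [0.37, 0.032], [0.495, 0.05], [0.508, -0.05]]
0.07 [[0.504, 0.049], [0.519, -0.055], [0.394, -0.071], [0.376, 0.031]] [[0.399, -0.071], [0.383, 0.028], [0.506, 0.046], [0.518, -0.052]]
['top'] [ 0.4465 -0.0109  0.1451  0.0858] [ 0.6 -0.4  0.  -0.5 -1.  -0.3  0.4  1.1]
['scene'] [ 0.4339 -0.0077  0.1506  0.0476] [ 0.  -0.2 -0.4 -0.4 -0.   0.9  0.4 -0.4]
['top', 'scene'] [ 0.4483 -0.0114  0.1475  0.0661] [ 0.2 -1.   0.5 -1.1 -0.5  0.2  0.   1.7  0.8  0.2 -0.7  0.3 -0.8  0.7
  0.8 -1.1]
[[0.511, 0.059], [0.53, -0.062], [0.389, -0.082], [0.37, 0.038]] [ 0.44973656 -0.01155462]
[array([ 0.53208716, -0.06333475]), array([0.51352643, 0.05853843])]
```

View pics/crops2.png

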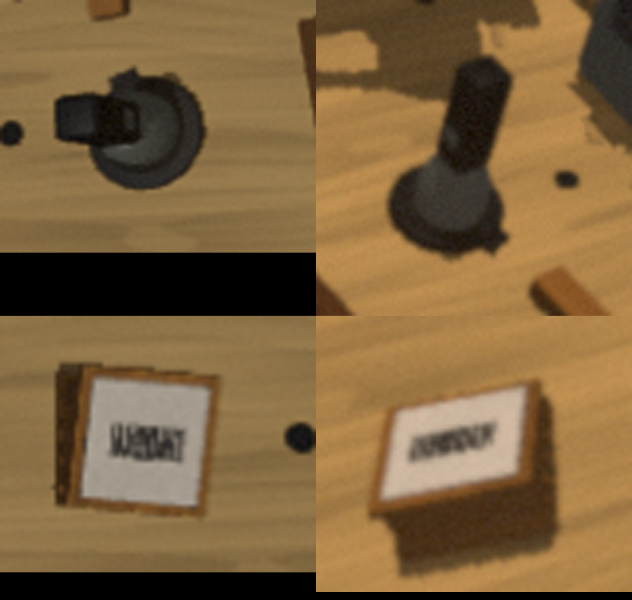

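View pics/crops3.png

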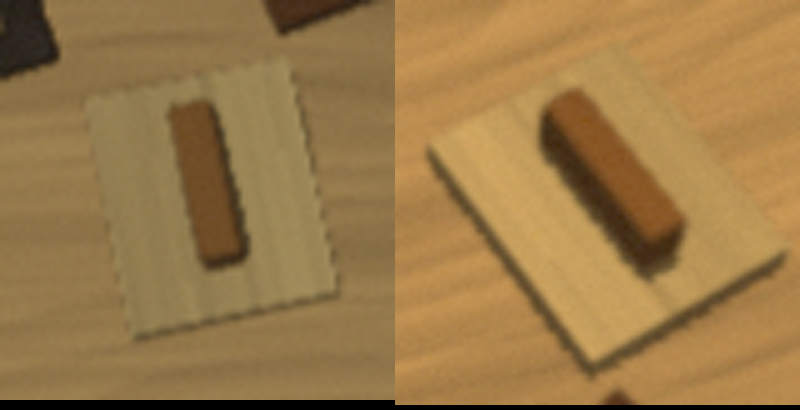

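```bash
python3 - <<'E'
from h import *
from scipy.optimize import least_squares
cals={c:robot.get_calibration(c) for c in('top','scene')}
r3=lambda a:np.round(a,3).tolist()
print('pad',r3(onz('top',(176.8,311.8),.01)),r3(onz('scene',(450.8,175),.01)))
print('hand',r3(onz('top',(153.7,307.3),.141)),r3(onz('scene',(464,133.7),.141)))
ct=[onz('top',p,.014)[:2] for p in [(257,190),(298,181.6),(308,228.4),(267,238)]]
cs=[onz('scene',p,.014)[:2] for p in [(357.3,283.3),(399.6,260),(437.1,307.3),(393.8,331.1)]]
print('cover',r3(ct),r3(np.mean(ct,0)),r3(cs),r3(np.mean(cs,0)))
for c,side in ((ct,((3,0),(2,1))),):
  print([np.arctan2(*(c[j]-c[i])[::-1]) for i,j in side])
for c,side in ((cs,((1,2),(0,3))),):
  print([np.arctan2(*(c[j]-c[i])[::-1]) for i,j in side])
cs2=[onz('top',((u)/5+240-.4,(v)/5+170-.4),.042)[:2] for u,v in [(168,105),(210,98),(245,258),(203,270)]]; print('batten',r3(np.mean(cs2,0)))
T=np.array([(486.5,277.7),(520.7,280.5),(516.9,315.8),(483.2,313.2)]);S=np.array([(98.7,258.4),(136.7,252.1),(132.2,276.6),(94.4,285.2)])
def cor(p):
    x,y,z,phi,psi,dx,dy=p
    n=np.array([np.sin(.3)*np.cos(phi),np.sin(.3)*np.sin(phi),np.cos(.3)])
    e=np.array([np.cos(phi)*np.cos(.3),np.sin(phi)*np.cos(.3),-np.sin(.3)]);f=np.cross(n,e)
    a=np.cos(psi)*e+np.sin(psi)*f;b=np.cross(n,a)
    return np.array([[x,y,z]+.04*(i*a+j*b) for i,j in((1,1),(1,-1),(-1,-1),(-1,1))])
def res(p):
    o=[]
    for c,M in(('top',T),('scene',S)):
        q=np.array([proj(c,P,cals[c]) for P in cor(p)]) 
        if c=='scene': q=q-[p[5],p[6]]
        for m in M: o+=list((m-q[np.argmin(np.hypot(*(q-m).T))]))
    return np.array(o+[p[5]*.3,p[6]*.3,(p[2]-.035)*200])
for phi in np.arange(0,6.3,np.pi/4):
  for psi in (0,):
    r=least_squares(res,[.437,-.372,.035,phi,psi,0,0]); print(round(phi,2),r.cost.round(1),r3(r.x))
E
```

```text
pad [0.434, 0.381, 0.01] [0.441, 0.379, 0.01]
hand [0.435, 0.384, 0.141] [0.446, 0.379, 0.141]
cover [[0.725, 0.192], [0.743, 0.089], [0.622, 0.068], [0.602, 0.168]] [0.673, 0.129] [[0.631, 0.067], [0.611, 0.167], [0.734, 0.188], [0.75, 0.09]] [0.682, 0.128]
[np.float64(0.1872899346543017), np.float64(0.1734112896503072)]
[np.float64(0.16385101712990582), np.float64(0.19425257358655748)]
batten [0.672, 0.13]
0.0 5.2 [0.436, -0.375, 0.033, -3.12, 2.987, -1.001, -1.274]
0.79 5.2 [0.436, -0.375, 0.033, 3.163, -1.725, -1.001, -1.274]
1.57 5.2 [0.436, -0.375, 0.033, 3.163, -1.725, -1.001, -1.274]
2.36 5.2 [0.436, -0.375, 0.033, 3.163, -0.154, -1.001, -1.274]
3.14 5.2 [0.436, -0.375, 0.033, 3.163, -0.154, -1.001, -1.274]
3.93 5.2 [0.436, -0.375, 0.033, 3.163, 1.417, -1.001, -1.274]
4.71 5.2 [0.436, -0.375, 0.033, 3.163, 1.417, -1.001, -1.274]
5.5 5.2 [0.436, -0.375, 0.033, 3.163, 2.987, -1.001, -1.274]
6.28 5.2 [0.436, -0.375, 0.033, 3.163, 2.987, -1.001, -1.274]
```

```bash
cat >> h.py <<'E'
from scipy.spatial.transform import Rotation as Ro
def pose():
    o=robot.observe(); R=Ro.from_euler('xyz',o['tool_rot']).as_matrix(); return o,np.array(o['tool_pos']),R
def plan(x,y,z,psi=None,sym=True):
    o,p,R=pose(); d=R.T@(np.array([x,y,z])-p)
    az=np.arctan2(R[1,1],R[0,1]); t=0
    if psi is not None:
        t=(az-psi); m=np.pi if sym else 2*np.pi
        t=(t+m/2)%m-m/2
    print('t %.2f p %s az %.3f tilt %.4f q6 %.2f F %s open %.4f'%(o['time'],np.round(p,4),az,np.arccos(-R[2,0]),o['qpos'][5],np.round(o['contact_force'],1),o['opening']))
    print('  d tool mm %s turn deg %.1f'%(np.round(d*1000,1),np.degrees(t)))
    return d,np.degrees(t)
def off(c,a,u,v): return c[0]+np.cos(a)*u-np.sin(a)*v, c[1]+np.sin(a)*u+np.cos(a)*v
F={1:(.6115,.3206,-.1341),2:(.4632,.2083,.18),3:(.6565,-.0916,.2),4:(.4328,-.1989,.035)}
CR=(.451,-.0118,.1475)
E
python3 - <<'E'
from h import *
_,_,R=pose(); print(R.round(3))
x,y=off(F[2],F[2][2],0,-.042); print(x,y)
plan(x,y,.15,F[2][2]+np.pi/2)
E
```

```text
[[ 0.     0.303  0.953]
 [ 0.     0.953 -0.303]
 [-1.     0.     0.   ]]
0.4707192420838846 0.16697856490289892
t 1.25 p [0.159  0.5004 0.2268] az 1.263 tilt 0.0001 q6 -0.15 F [ 0.5  0.6 -1. ] open 0.0920
  d tool mm [  76.7 -223.3  398. ] turn deg -28.0
```

Emit:
play_rows(
  moves=[
    [[0, -0.023, 0.041, 0, 0], [0, -0.023, 0.041, 0, 0], [0, -0.023, 0.041, 0, 0], [0, -0.023, 0.041, 0, 0], [0, -0.023, 0.041, 0, 0], [0, -0.023, 0.041, 0, 0], [0, -0.023, 0.041, 0, 0], [0, -0.023, 0.041, 0, 0], [0, -0.023, 0.041, 0, 0], [0, -0.015, 0.028, 0, 0]],
  ],
  grip_force=25,
)

```text
time: 2.25
tool_pos: [0.48, 0.1606, 0.2272]
tool_rot: [1.101, 1.565, 0.803]
contact_force: [0.5, 0.9, 0.3]
opening: 0.0458
```

```bash
python3 - <<'E'
from h import *
x,y=off(F[2],F[2][2],0,-.042)
plan(x,y,.15,F[2][2]+np.pi/2)
E
```

```text
t 2.25 p [0.48   0.1606 0.2272] az 1.273 tilt 0.0056 q6 -1.10 F [0.5 0.9 0.3] open 0.0458
  d tool mm [ 77.2   3.  -10.9] turn deg -27.4
```

Emit:
play_rows(
  moves=[
    [[0.02, 0.003, -0.011, 0, 0], [0.02, 0, 0, -7, 0], [0.02, 0, 0, -7, 0], [0.01, 0, 0, -7, 0], [0, 0, 0, -6.4, 0], [0, 0, 0, 0, 0], [0, 0, 0, 0, 0], [0, 0, 0, 0, 0], [0, 0, 0, 0, 0], [0, 0, 0, 0, 0]],
  ],
)

```text
time: 3.25
tool_pos: [0.4756, 0.1621, 0.1553]
tool_rot: [0.256, 1.562, 0.437]
contact_force: [0.3, 0.7, -0.2]
opening: 0.0456
```

```bash
python3 - <<'E'
from h import *
x,y=off(F[2],F[2][2],0,-.042)
plan(x,y,.15,F[2][2]+np.pi/2)
im=save('wrist','w1')
E
```

```text
t 3.25 p [0.4756 0.1621 0.1553] az 1.752 tilt 0.0093 q6 -1.58 F [ 0.3  0.7 -0.2] open 0.0456
  d tool mm [ 5.3  5.7 -4. ] turn deg 0.1
```

View pics/w1.png

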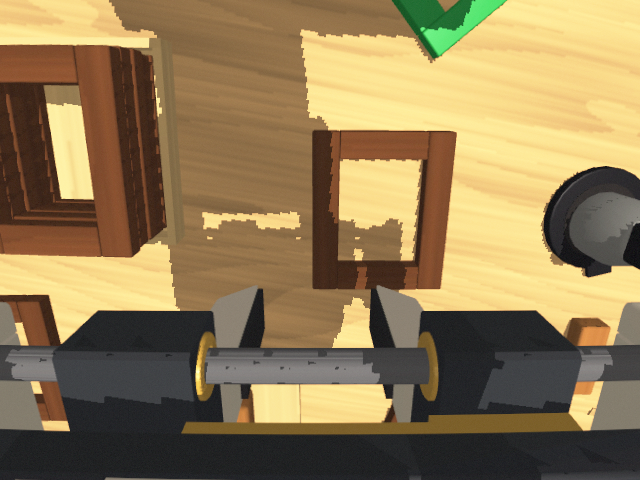

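```bash
python3 - <<'E'
from h import *
c=robot.get_calibration('wrist')
P=np.array([onz('wrist',p,.015,c)[:2] for p in [(313,131),(456,131),(442,289),(313,289)]]);print(P.round(4).tolist(),P.mean(0))
for i,j in((0,1),(1,2),(2,3),(3,0)): print(np.linalg.norm(P[i]-P[j]).round(4),np.arctan2(*(P[j]-P[i])[::-1]).round(3))
for h in(.06,.065,.07,.075): 
  a,b=onz('wrist',(106,45),h,c)[:2],onz('wrist',(133,256),h,c)[:2]; print(h,a.round(4),b.round(4),np.linalg.norm(a-b),np.arctan2(*(a-b)[::-1]))
E
```

```text
[[0.4105, 0.1484], [0.3918, 0.2491], [0.5136, 0.273], [0.532, 0.1702]] [0.46195307 0.2101597 ]
0.1024 1.755
0.1241 0.194
0.1044 -1.394
0.1234 -2.964
0.06 [0.3808 0.0219] [0.5089 0.0438] 0.12992291980707316 -2.972606878883449
0.065 [0.381  0.0244] [0.5066 0.0458] 0.12735417075103422 -2.972606878883449
0.07 [0.3813 0.0269] [0.5043 0.0478] 0.12478542169499521 -2.972606878883449
0.075 [0.3815 0.0293] [0.502  0.0499] 0.1222166726389563 -2.972606878883449
```

Emit:
play_rows(
  moves=[
    [[0.02, 0.006, -0.004, 0, 0], [0.03, 0, 0, 0, 0], [0.03, 0, 0, 0, 0], [0.03, 0, 0, 0, 0], [0.025, 0, 0, 0, 0], [0.011, 0, 0, 0, 0], [0, 0, 0, 0, 0], [0, 0, 0, 0, -1], [0, 0, 0, 0, -1], [0, 0, 0, 0, -1]],
  ],
)

```text
time: 4.3
tool_pos: [0.4771, 0.1693, 0.01]
tool_rot: [0.111, 1.549, 0.289]
contact_force: [-0.4, 0.6, 0.3]
opening: 0.0264
```

```bash
python3 - <<'E'
from h import *
x,y=off(CR,CR[2],0,-.042)
plan(x,y,.15,CR[2]+np.pi/2)
E
```

```text
t 4.30 p [0.4771 0.1693 0.01  ] az 1.749 tilt 0.0221 q6 -1.56 F [-0.4  0.6  0.3] open 0.0264
  d tool mm [-141.8 -215.2  -56. ] turn deg 1.8
```

Emit:
play_rows(
  moves=[
    [[0.006, 0, 0, 0, 0], [0, 0, 0, 0, -1], [0, 0, 0, 0, -1], [0, 0, 0, 0, -1], [0, 0, 0, 0, -1], [0, 0, 0, 0, -1], [0, 0, 0, 0, -1], [0, 0, 0, 0, -1], [0, 0, 0, 0, -1], [0, 0, 0, 0, -1]],
  ],
)

```text
time: 5.3
tool_pos: [0.4784, 0.1695, 0.0053]
tool_rot: [0.097, 1.545, 0.275]
contact_force: [0.1, 0.3, -0.6]
opening: 0.02
```

```bash
python3 - <<'E'
from h import *
x,y=off(CR,CR[2],0,-.042)
plan(x,y,.15,CR[2]+np.pi/2)
_,_,R=pose();print(R[:,0].round(4))
E
```

```text
t 5.30 p [0.4784 0.1695 0.0053] az 1.749 tilt 0.0257 q6 -1.56 F [ 0.1  0.3 -0.6] open 0.0200
  d tool mm [-146.7 -215.2  -56.6] turn deg 1.8
[ 0.0247  0.007  -0.9997]
```

Emit:
play_rows(
  moves=[
    [[-0.03, 0, 0, 0, -1], [-0.04, 0, 0, 0, -1], [-0.04, 0, 0, 0, -1], [-0.037, 0, 0, 0, -1], [0, -0.043, -0.011, 0, -1], [0, -0.043, -0.011, 0, -1], [0, -0.043, -0.011, 0, -1], [0, -0.043, -0.011, 0, -1], [0, -0.043, -0.011, 1.8, -1], [0, 0, 0, 0, -1]],
  ],
)

```text
time: 6.3
tool_pos: [0.4588, -0.0596, 0.157]
tool_rot: [0.005, 1.543, 0.157]
contact_force: [-0.6, 1.5, -1.4]
opening: 0.0196
```

```bash
python3 - <<'E'
from h import *
x,y=off(CR,CR[2],0,-.042)
plan(x,y,.15,CR[2]+np.pi/2)
_,_,R=pose();print(R[:,0].round(4))
save('wrist','w2');save('scene','s2')
E
```

```text
t 6.30 p [ 0.4588 -0.0596  0.157 ] az 1.722 tilt 0.0280 q6 -2.03 F [-0.6  1.5 -1.4] open 0.0196
  d tool mm [ 7.   6.4 -0.8] turn deg 0.2
[ 0.0276  0.0044 -0.9996]
```

View pics/w2.png

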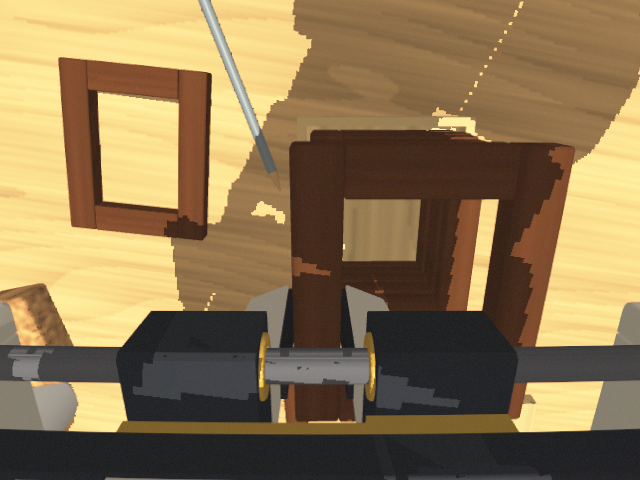

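View pics/s2.png

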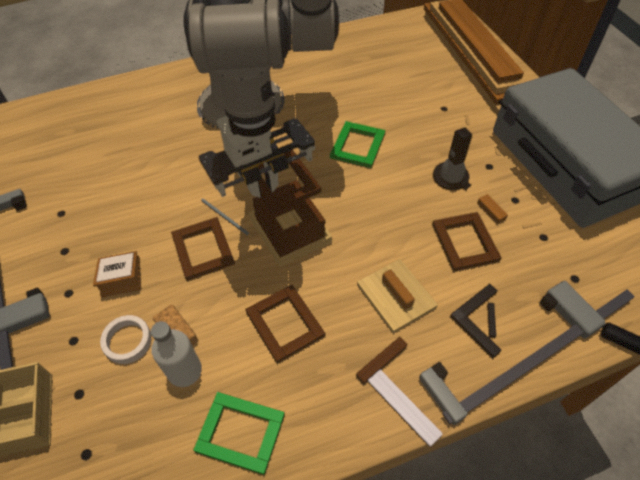

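```bash
python3 - <<'E'
from h import *
x,y=off(CR,CR[2],0.008,-.042)
plan(x,y,.084,CR[2]+np.pi/2)
E
```

```text
t 6.40 p [ 0.4587 -0.0559  0.1569] az 1.726 tilt 0.0276 q6 -2.03 F [-0.3 -0.1 -1. ] open 0.0195
  d tool mm [73.   2.5  4.9] turn deg 0.4
```

Emit:
play_rows(
  moves=[
    [[0.02, 0.002, 0.004, 0, -1], [0.02, 0, 0, 0, -1], [0.015, 0, 0, 0, -1], [0.01, 0, 0, 0, -1], [0.004, 0, 0, 0, -1], [0, 0, 0, 0, -1], [0, 0, 0, 0, -1], [0.0015, 0, 0, 0, -1], [0.0015, 0, 0, 0, -1], [0.001, 0, 0, 0, -1]],
  ],
)

```text
time: 7.4
tool_pos: [0.4666, -0.045, 0.0839]
tool_rot: [0.054, 1.538, 0.22]
contact_force: [-0.0, -0.3, -0.6]
opening: 0.0198
```

```bash
python3 - <<'E'
from h import *
x,y=off(CR,CR[2],0.008,-.042)
plan(x,y,.075,CR[2]+np.pi/2)
_,_,R=pose();print(R[:,0].round(4))
E
```

```text
t 7.40 p [ 0.4666 -0.045   0.0839] az 1.736 tilt 0.0325 q6 -2.02 F [-0.  -0.3 -0.6] open 0.0198
  d tool mm [ 8.8 -6.8 -2.9] turn deg 1.0
[ 0.0317  0.0071 -0.9995]
```

Emit:
play_rows(
  moves=[
    [[0.001, -0.007, -0.003, 1, -1], [0, 0, 0, 0, -1], [0.002, 0, 0, 0, -1], [0.002, 0, 0, 0, -1], [0.001, 0, 0, 0, -1], [0.001, 0, 0, 0, -1], [0.001, 0, 0, 0, -1], [0.001, 0, 0, 0, -1], [0, 0, 0, 0, -1], [0, 0, 0, 0, -1]],
  ],
)

```text
time: 8.4
tool_pos: [0.4651, -0.0536, 0.0805]
tool_rot: [0.024, 1.535, 0.169]
contact_force: [0.2, -0.5, 0.2]
opening: 0.0201
```

```bash
python3 - <<'E'
from h import *
x,y=off(CR,CR[2],0.008,-.042)
plan(x,y,.075,CR[2]+np.pi/2)
save('wrist','w3')
E
```

```text
t 8.40 p [ 0.4651 -0.0536  0.0805] az 1.716 tilt 0.0360 q6 -2.02 F [ 0.2 -0.5  0.2] open 0.0201
  d tool mm [5.5 1.4 0. ] turn deg -0.1
```

View pics/w3.png

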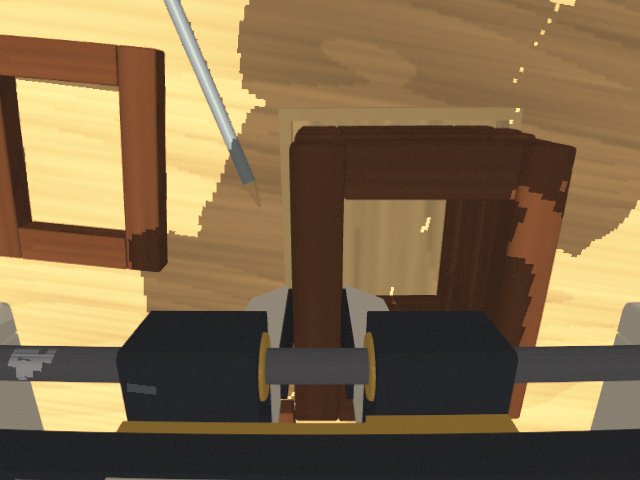

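Emit:
play_rows(
  moves=[
    [[0.002, 0.001, 0, 0, -1], [0.002, 0, 0, 0, -1], [0.002, 0, 0, 0, -1], [0.002, 0, 0, 0, -1], [0, 0, 0, 0, -1], [0, 0, 0, 0, -1], [0, 0, 0, 0, -1], [0, 0, 0, 0, -1], [0, 0, 0, 0, -1], [0, 0, 0, 0, -1]],
  ],
)

```text
time: 9.45
tool_pos: [0.4658, -0.0536, 0.0798]
tool_rot: [-0.069, 1.531, 0.078]
contact_force: [-0.1, 0.3, 3.9]
opening: 0.0195
```

```bash
python3 - <<'E'
from h import *
x,y=off(CR,CR[2],0.008,-.042)
plan(x,y,.075,CR[2]+np.pi/2)
E
```

```text
t 9.45 p [ 0.4658 -0.0536  0.0798] az 1.718 tilt 0.0395 q6 -2.02 F [-0.1  0.3  3.9] open 0.0195
  d tool mm [ 4.7  1.5 -0.7] turn deg -0.0
```

Emit:
play_rows(
  moves=[
    [[0.001, 0, 0, 0, -1], [0.001, 0, 0, 0, -0.5], [0, 0, 0, 0, -0.3], [0, 0, 0, 0, -0.2], [0, 0, 0, 0, 0], [-0.01, 0, 0, 0, 0], [-0.03, 0, 0, 0, 0], [-0.03, 0, 0, 0, 0], [-0.03, 0, 0, 0, 0], [0, 0, 0, 0, 0]],
  ],
)

```text
time: 10.45
tool_pos: [0.4612, -0.0538, 0.183]
tool_rot: [-0.044, 1.534, 0.103]
contact_force: [0.7, -0.2, 0.9]
opening: 0.0458
```

```bash
python3 - <<'E'
from h import *
x,y=off(F[4],F[4][2],0.0,.042)
plan(x,y,.15,F[4][2]+np.pi/2)
save('wrist','w4');save('top','t4');save('scene','s4')
print(pose()[2][:,0])
E
```

```text
t 10.45 p [ 0.4612 -0.0538  0.183 ] az 1.718 tilt 0.0368 q6 -2.02 F [ 0.7 -0.2  0.9] open 0.0458
  d tool mm [ 31.5 -97.6 -45.8] turn deg 6.4
[ 0.029047    0.00603476 -0.99955983]
```

View pics/w4.png

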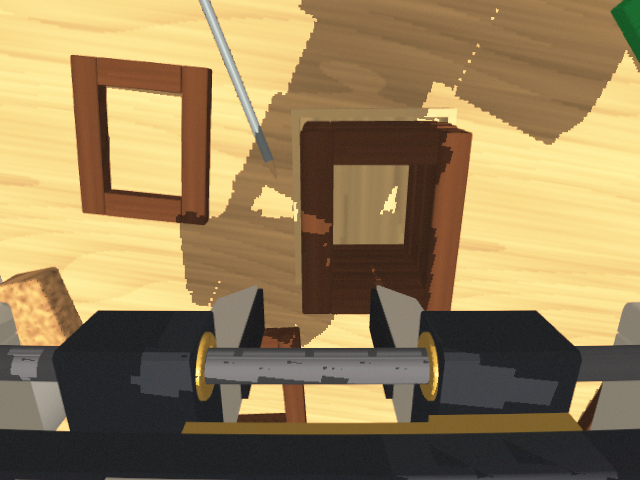

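View pics/t4.png

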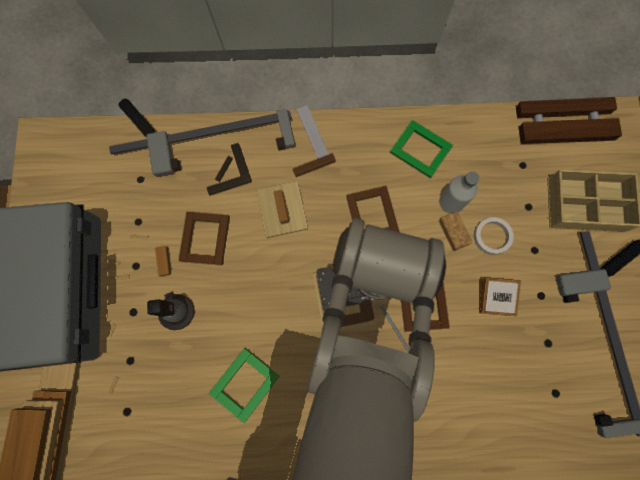

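Emit:
play_rows(
  moves=[
    [[0.005, -0.024, -0.011, 0, 0], [0.005, -0.024, -0.011, 0, 0], [0.005, -0.024, -0.011, 0, 0], [0.005, -0.022, -0.011, 0, 0], [0, 0, 0, 6.4, 0], [0, 0, 0, 0, 0], [0, 0, 0, 0, 0], [0, 0, 0, 0, 0], [0, 0, 0, 0, 0], [0, 0, 0, 0, 0]],
  ],
)

```text
time: 11.6
tool_pos: [0.424, -0.152, 0.148]
tool_rot: [0.823, 1.551, 0.865]
contact_force: [0.4, -0.1, -0.1]
opening: 0.0461
```

```bash
python3 - <<'E'
from h import *
c=robot.get_calibration('wrist')
save('wrist','w5')
x,y=off(F[4],F[4][2],0.0,.042)
plan(x,y,.15,F[4][2]+np.pi/2)
E
```

```text
t 11.65 p [ 0.424 -0.152  0.148] az 1.613 tilt 0.0200 q6 -2.15 F [-0.   0.5  0. ] open 0.0457
  d tool mm [-2.  -5.2  7.2] turn deg 0.4
```

View pics/w5.png

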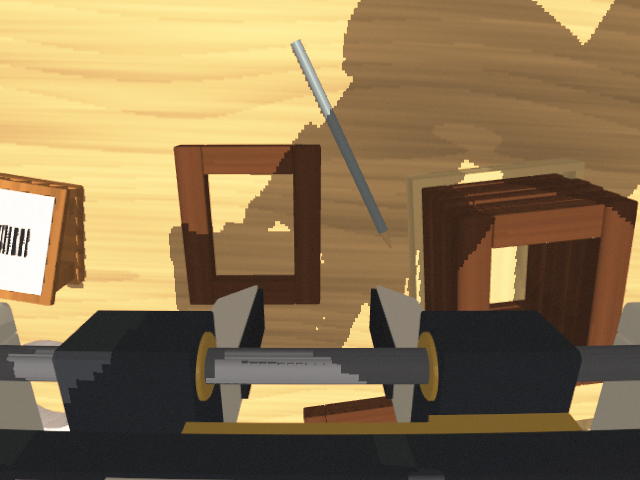

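```bash
cat >> h.py <<'E'
def quad(cam,pts,z,cal=None):
    c=cal or robot.get_calibration(cam)
    P=np.array([onz(cam,p,z,c)[:2] for p in pts]); print('ctr',P.mean(0).round(4),[(np.linalg.norm(P[i]-P[(i+1)%4]).round(4),np.arctan2(*(P[(i+1)%4]-P[i])[::-1]).round(3)) for i in range(4)])
    return P
E
python3 - <<'E'
from h import *
quad('wrist',[(174,147),(321,145),(321,303),(184,305)],.015)
E
```

```text
ctr [ 0.4313 -0.1992] [(np.float64(0.1032), np.float64(1.621)), (np.float64(0.1233), np.float64(0.045)), (np.float64(0.1092), np.float64(-1.518)), (np.float64(0.1237), np.float64(3.138))]
```

Emit:
play_rows(
  moves=[
    [[0.02, -0.005, 0.005, 0, 0], [0.03, 0, 0, 0, 0], [0.03, 0, 0, 0, 0], [0.03, 0, 0, 0, 0], [0.025, 0, 0, 0, 0], [0.01, 0, 0, 0, 0], [0.002, 0, 0, 0, 0], [0, 0, 0, 0, 0], [0, 0, 0, 0, 0], [0, 0, 0, 0, 0]],
  ],
)

```text
time: 12.65
tool_pos: [0.4379, -0.1574, 0.0015]
tool_rot: [0.193, 1.544, 0.244]
contact_force: [0.3, 0.2, -0.4]
opening: 0.046
```

```bash
python3 - <<'E'
from h import *
x,y=off((.432,-.199),.04,0.0,.042)
plan(x,y,.004,.04+np.pi/2)
E
```

```text
t 12.65 p [ 0.4379 -0.1574  0.0015] az 1.622 tilt 0.0266 q6 -2.17 F [ 0.3  0.2 -0.4] open 0.0460
  d tool mm [-2.7  0.8 -7.5] turn deg 0.6
```

Emit:
play_rows(
  moves=[
    [[-0.003, 0, -0.007, 0, 0], [-0.001, 0, 0, 0, 0], [0, 0, 0, 0, -1], [0, 0, 0, 0, -1], [0, 0, 0, 0, -1], [0, 0, 0, 0, -1], [0, 0, 0, 0, -1], [0, 0, 0, 0, -1], [0, 0, 0, 0, -1], [0, 0, 0, 0, -1]],
  ],
)

```text
time: 13.65
tool_pos: [0.4305, -0.1578, 0.0065]
tool_rot: [0.164, 1.543, 0.216]
contact_force: [-0.1, -0.7, 1.7]
opening: 0.0195
```

```bash
python3 - <<'E'
from h import *
x,y=off((.432,-.199),.04,0.0,.042)
plan(x,y,.004,.04+np.pi/2)
x,y=off(CR,CR[2],0.003,.042)
plan(x,y,.15,CR[2]+np.pi/2)
E
```

```text
t 13.65 p [ 0.4305 -0.1578  0.0065] az 1.622 tilt 0.0275 q6 -2.18 F [-0.1 -0.7  1.7] open 0.0195
  d tool mm [ 2.5  0.7 -0.2] turn deg 0.7
t 13.65 p [ 0.4305 -0.1578  0.0065] az 1.622 tilt 0.0275 q6 -2.18 F [-0.1 -0.7  1.7] open 0.0195
  d tool mm [-141.9  187.5   30.8] turn deg -5.5
```

Emit:
play_rows(
  moves=[
    [[-0.03, 0, 0, 0, -1], [-0.04, 0, 0, 0, -1], [-0.04, 0, 0, 0, -1], [-0.03, 0, 0, 0, -1], [0, 0.042, 0.006, 0, -1], [0, 0.042, 0.006, 0, -1], [0, 0.042, 0.006, 0, -1], [0, 0.042, 0.006, 0, -1], [0, 0.01, 0.003, -5.5, -1], [0, 0, 0, 0, -1]],
  ],
)

```text
time: 14.65
tool_pos: [0.4448, 0.0262, 0.1531]
tool_rot: [0.165, 1.543, 0.31]
contact_force: [-0.9, 0.0, -0.5]
opening: 0.0202
```

Emit:
play_rows(
  moves=[
    [[0, 0, 0, 0, -1], [0, 0, 0, 0, -1], [0, 0, 0, 0, -1], [0, 0, 0, 0, -1], [0, 0, 0, 0, -1], [0, 0, 0, 0, -1], [0, 0, 0, 0, -1], [0, 0, 0, 0, -1], [0, 0, 0, 0, -1], [0, 0, 0, 0, -1]],
  ],
)

```text
time: 15.65
tool_pos: [0.4443, 0.0225, 0.1524]
tool_rot: [0.178, 1.545, 0.31]
contact_force: [-0.5, 0.8, -1.0]
opening: 0.0195
```

```bash
python3 - <<'E'
from h import *
x,y=off(CR,CR[2],0.0,.042)
plan(x,y,.104,CR[2]+np.pi/2)
E
```

```text
t 15.65 p [0.4443 0.0225 0.1524] az 1.704 tilt 0.0262 q6 -1.84 F [-0.5  0.8 -1. ] open 0.0195
  d tool mm [48.5  6.9  0.3] turn deg -0.8
```

Emit:
play_rows(
  moves=[
    [[0.015, 0.007, 0, -0.8, -1], [0.015, 0, 0, 0, -1], [0.012, 0, 0, 0, -1], [0.006, 0, 0, 0, -1], [0, 0, 0, 0, -1], [0, 0, 0, 0, -1], [0, 0, 0, 0, -1], [0, 0, 0, 0, -1], [0.002, 0, 0, 0, -1], [0.002, 0, 0, 0, -1]],
  ],
)

```text
time: 16.65
tool_pos: [0.4469, 0.0301, 0.1014]
tool_rot: [0.08, 1.539, 0.228]
contact_force: [-0.1, 0.8, -1.3]
opening: 0.0197
```

```bash
python3 - <<'E'
from h import *
x,y=off(CR,CR[2],0.0,.042)
plan(x,y,.096,CR[2]+np.pi/2)
save('wrist','w6')
E
```

```text
t 16.65 p [0.4469 0.0301 0.1014] az 1.719 tilt 0.0321 q6 -1.84 F [-0.1  0.8 -1.3] open 0.0197
  d tool mm [ 5.4 -0.  -2.3] turn deg 0.0
```

View pics/w6.png

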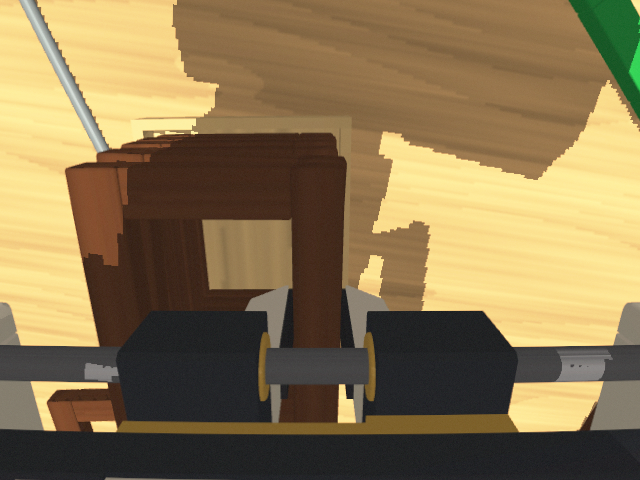

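Emit:
play_rows(
  moves=[
    [[0.002, 0, -0.002, 0, -1], [0.002, 0, 0, 0, -1], [0.002, 0, 0, 0, -1], [0.002, 0, 0, 0, -1], [0.002, 0, 0, 0, -1], [0, 0, 0, 0, -1], [0, 0, 0, 0, -1], [0, 0, 0, 0, -1], [0, 0, 0, 0, -1], [0, 0, 0, 0, -1]],
  ],
)

```text
time: 17.7
tool_pos: [0.4453, 0.0298, 0.0962]
tool_rot: [0.041, 1.536, 0.189]
contact_force: [0.9, -0.6, -0.7]
opening: 0.0198
```

```bash
python3 - <<'E'
from h import *
x,y=off(CR,CR[2],0.0,.042)
plan(x,y,.096,CR[2]+np.pi/2)
E
```

```text
t 17.70 p [0.4453 0.0298 0.0962] az 1.719 tilt 0.0352 q6 -1.84 F [ 0.9 -0.6 -0.7] open 0.0198
  d tool mm [ 0.2 -0.  -0.4] turn deg 0.0
```

Emit:
play_rows(
  moves=[
    [[0.002, 0, 0, 0, -1], [0.002, 0, 0, 0, -1], [0.002, 0, 0, 0, -1], [0.001, 0, 0, 0, -1], [0, 0, 0, 0, -1], [0, 0, 0, 0, -1], [0, 0, 0, 0, -1], [0, 0, 0, 0, -1], [0, 0, 0, 0, -1], [0, 0, 0, 0, -1]],
  ],
)

```text
time: 18.7
tool_pos: [0.4457, 0.0299, 0.0955]
tool_rot: [0.009, 1.533, 0.158]
contact_force: [-1.5, -0.0, 3.2]
opening: 0.0197
```

```bash
python3 - <<'E'
from h import *
x,y=off(CR,CR[2],0.0,.042)
plan(x,y,.096,CR[2]+np.pi/2)
E
```

```text
t 18.70 p [0.4457 0.0299 0.0955] az 1.720 tilt 0.0377 q6 -1.84 F [-1.5 -0.   3.2] open 0.0197
  d tool mm [-0.5  0.  -0.9] turn deg 0.1
```

Emit:
play_rows(
  moves=[
    [[0.001, 0, 0, 0, -1], [0.001, 0, 0, 0, -0.5], [0, 0, 0, 0, -0.3], [0, 0, 0, 0, -0.2], [0, 0, 0, 0, 0], [-0.01, 0, 0, 0, 0], [-0.03, 0, 0, 0, 0], [-0.03, 0, 0, 0, 0], [-0.01, 0, 0, 0, 0], [0, 0, 0, 0, 0]],
  ],
)

```text
time: 19.7
tool_pos: [0.4425, 0.0294, 0.1784]
tool_rot: [0.014, 1.534, 0.163]
contact_force: [-0.3, 0.5, 0.7]
opening: 0.0455
```

```bash
python3 - <<'E'
from h import *
x,y=off(F[3],F[3][2],0.0,.042)
plan(x,y,.16,F[3][2]+np.pi/2)
save('wrist','w7')
E
```

```text
t 19.70 p [0.4425 0.0294 0.1784] az 1.720 tilt 0.0366 q6 -1.84 F [-0.3  0.5  0.7] open 0.0455
  d tool mm [  25.3 -109.5  190.7] turn deg -2.9
```

View pics/w7.png

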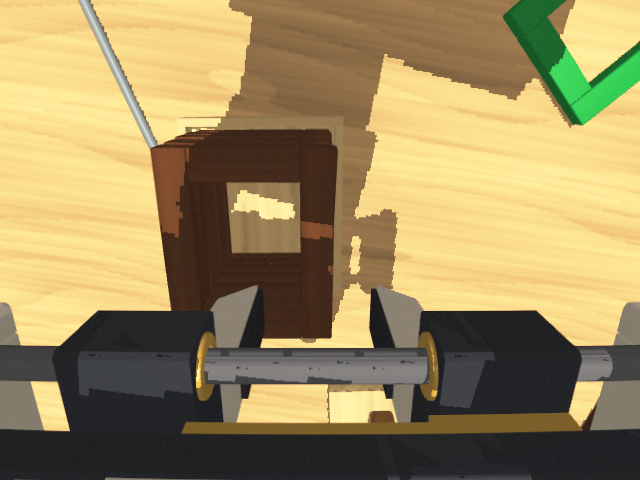

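Second frame lies square on the pile: window walls line up, outer edges at columns 152–337. On to the next frame.

Emit:
play_rows(
  moves=[
    [[0, -0.022, 0.038, 0, 0], [0, -0.022, 0.038, 0, 0], [0, -0.022, 0.038, 0, 0], [0, -0.022, 0.038, 0, 0], [0, -0.02, 0.036, 0, 0], [0, 0, 0, -2.9, 0], [0, 0, 0, 0, 0], [0, 0, 0, 0, 0], [0, 0, 0, 0, 0], [0, 0, 0, 0, 0]],
  ],
)

```text
time: 20.75
tool_pos: [0.6446, -0.0509, 0.1725]
tool_rot: [0.324, 1.551, 0.523]
contact_force: [-0.3, 0.3, -0.1]
opening: 0.0457
```

```bash
python3 - <<'E'
from h import *
save('wrist','w8')
x,y=off(F[3],F[3][2],0.0,.042)
plan(x,y,.15,F[3][2]+np.pi/2)
E
```

```text
t 20.80 p [ 0.6446 -0.0508  0.1726] az 1.770 tilt 0.0196 q6 -1.98 F [ 0.4  0.8 -0.2] open 0.0461
  d tool mm [22.6 -0.5  3.2] turn deg -0.0
```

View pics/w8.png

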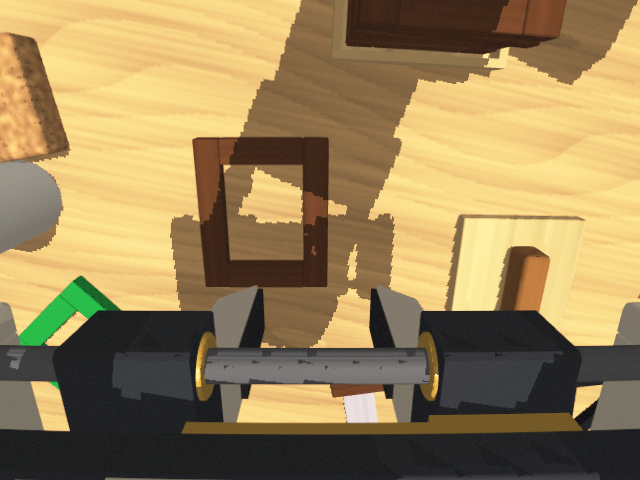

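```bash
python3 - <<'E'
from h import *
quad('wrist',[(194,138),(328,137),(327,287),(206,287)],.015)
P=quad('wrist',[(194,138),(328,137),(327,287),(206,287)],.015);print(P.round(3).tolist())
for p in[(460,216),(584,218)]: print('cover',onz('wrist',p,.014).round(4))
E
```

```text
ctr [ 0.6554 -0.0904] [(np.float64(0.1015), np.float64(1.773)), (np.float64(0.1247), np.float64(0.2)), (np.float64(0.1033), np.float64(-1.374)), (np.float64(0.1241), np.float64(-2.956))]
ctr [ 0.6554 -0.0904] [(np.float64(0.1015), np.float64(1.773)), (np.float64(0.1247), np.float64(0.2)), (np.float64(0.1033), np.float64(-1.374)), (np.float64(0.1241), np.float64(-2.956))]
[[0.605, -0.152], [0.584, -0.053], [0.706, -0.028], [0.727, -0.129]]
cover [0.6241 0.0652 0.014 ]
cover [0.6051 0.1679 0.014 ]
```

Emit:
play_rows(
  moves=[
    [[0.03, 0, 0, 0, 0], [0.035, 0, 0, 0, 0], [0.035, 0, 0, 0, 0], [0.035, 0, 0, 0, 0], [0.023, 0, 0, 0, 0], [0.008, 0, 0, 0, 0], [0, 0, 0, 0, 0], [0, 0, 0, 0, 0], [0, 0, 0, 0, 0], [0, 0, 0, 0, 0]],
  ],
)

```text
time: 21.8
tool_pos: [0.6515, -0.0483, 0.0119]
tool_rot: [-0.008, 1.537, 0.192]
contact_force: [-0.2, 0.1, -0.2]
opening: 0.0463
```

```bash
python3 - <<'E'
from h import *
x,y=off((.656,-.091),.2,0.0,.042)
plan(x,y,.005,.2+np.pi/2)
E
```

```text
t 21.80 p [ 0.6515 -0.0483  0.0119] az 1.770 tilt 0.0342 q6 -1.98 F [-0.2  0.1 -0.2] open 0.0463
  d tool mm [ 6.7 -0.8 -4.3] turn deg -0.0
```

Emit:
play_rows(
  moves=[
    [[0.006, 0, -0.004, 0, 0], [0, 0, 0, 0, 0], [0, 0, 0, 0, -1], [0, 0, 0, 0, -1], [0, 0, 0, 0, -1], [0, 0, 0, 0, -1], [0, 0, 0, 0, -1], [0, 0, 0, 0, -1], [0, 0, 0, 0, -1], [0, 0, 0, 0, -1]],
  ],
)

```text
time: 22.8
tool_pos: [0.6487, -0.0495, 0.0076]
tool_rot: [-0.047, 1.533, 0.152]
contact_force: [0.0, 1.1, 0.3]
opening: 0.02
```

```bash
python3 - <<'E'
from h import *
x,y=off((.656,-.091),.2,0.0,.042)
plan(x,y,.005,.2+np.pi/2)
x,y=off(CR,CR[2],0.0,.042)
plan(x,y,.16,CR[2]+np.pi/2)
E
```

```text
t 22.80 p [ 0.6487 -0.0495  0.0076] az 1.770 tilt 0.0377 q6 -1.98 F [0.  1.1 0.3] open 0.0200
  d tool mm [ 2.6 -0.2 -1.1] turn deg -0.0
t 22.80 p [ 0.6487 -0.0495  0.0076] az 1.770 tilt 0.0377 q6 -1.98 F [0.  1.1 0.3] open 0.0200
  d tool mm [-159.4  117.7 -178.2] turn deg 3.0
```

Emit:
play_rows(
  moves=[
    [[-0.03, 0, 0, 0, -1], [-0.045, 0, 0, 0, -1], [-0.045, 0, 0, 0, -1], [-0.04, 0, 0, 0, -1], [0, 0.025, -0.037, 0, -1], [0, 0.025, -0.037, 0, -1], [0, 0.025, -0.037, 0, -1], [0, 0.025, -0.037, 0, -1], [0, 0.015, -0.026, 3, -1], [0, 0, 0, 0, -1]],
  ],
)

```text
time: 23.8
tool_pos: [0.4426, 0.0301, 0.1652]
tool_rot: [0.026, 1.532, 0.169]
contact_force: [0.4, -0.2, -0.9]
opening: 0.0196
```

Emit:
play_rows(
  moves=[
    [[0, 0, 0, 0, -1], [0, 0, 0, 0, -1], [0, 0, 0, 0, -1], [0, 0, 0, 0, -1], [0, 0, 0, 0, -1], [0, 0, 0, 0, -1], [0, 0, 0, 0, -1], [0, 0, 0, 0, -1], [0, 0, 0, 0, -1], [0, 0, 0, 0, -1]],
  ],
)

```text
time: 24.8
tool_pos: [0.4464, 0.0287, 0.1652]
tool_rot: [0.004, 1.53, 0.148]
contact_force: [0.1, 0.5, 0.1]
opening: 0.0197
```

```bash
python3 - <<'E'
from h import *
x,y=off(CR,CR[2],0.0,.042)
plan(x,y,.118,CR[2]+np.pi/2)
E
```

```text
t 24.80 p [0.4464 0.0287 0.1652] az 1.715 tilt 0.0408 q6 -1.84 F [0.1 0.5 0.1] open 0.0197
  d tool mm [47.1  1.3 -3.3] turn deg -0.2
```

Emit:
play_rows(
  moves=[
    [[0.015, 0.001, -0.003, 0, -1], [0.015, 0, 0, 0, -1], [0.01, 0, 0, 0, -1], [0.005, 0, 0, 0, -1], [0, 0, 0, 0, -1], [0, 0, 0, 0, -1], [0, 0, 0, 0, -1], [0.002, 0, 0, 0, -1], [0.002, 0, 0, 0, -1], [0.002, 0, 0, 0, -1]],
  ],
)

```text
time: 25.8
tool_pos: [0.4475, 0.0295, 0.1147]
tool_rot: [-0.029, 1.524, 0.115]
contact_force: [-0.7, 0.0, -0.9]
opening: 0.0195
```

```bash
python3 - <<'E'
from h import *
x,y=off(CR,CR[2],0.0,.042)
plan(x,y,.110,CR[2]+np.pi/2)
E
```

```text
t 25.80 p [0.4475 0.0295 0.1147] az 1.715 tilt 0.0466 q6 -1.84 F [-0.7  0.  -0.9] open 0.0195
  d tool mm [ 4.5  0.7 -2.8] turn deg -0.2
```

Emit:
play_rows(
  moves=[
    [[0.002, 0, -0.003, 0, -1], [0.002, 0, 0, 0, -1], [0.002, 0, 0, 0, -1], [0.002, 0, 0, 0, -1], [0.001, 0, 0, 0, -1], [0, 0, 0, 0, -1], [0, 0, 0, 0, -1], [0, 0, 0, 0, -1], [0, 0, 0, 0, -1], [0, 0, 0, 0, -1]],
  ],
)

```text
time: 26.8
tool_pos: [0.4449, 0.029, 0.1121]
tool_rot: [-0.064, 1.518, 0.081]
contact_force: [-1.9, 0.1, 3.4]
opening: 0.0198
```

```bash
python3 - <<'E'
from h import *
x,y=off(CR,CR[2],0.0,.042)
plan(x,y,.110,CR[2]+np.pi/2)
E
```

```text
t 26.80 p [0.4449 0.029  0.1121] az 1.716 tilt 0.0529 q6 -1.84 F [-1.9  0.1  3.4] open 0.0198
  d tool mm [ 2.1  0.8 -0.1] turn deg -0.1
```

Emit:
play_rows(
  moves=[
    [[0.001, 0, 0, 0, -1], [0.001, 0, 0, 0, -0.5], [0, 0, 0, 0, -0.3], [0, 0, 0, 0, -0.2], [0, 0, 0, 0, 0], [-0.01, 0, 0, 0, 0], [-0.03, 0, 0, 0, 0], [-0.03, 0, 0, 0, 0], [-0.01, 0, 0, 0, 0], [0, 0, 0, 0, 0]],
  ],
)

```text
time: 27.8
tool_pos: [0.4402, 0.0286, 0.1952]
tool_rot: [-0.062, 1.519, 0.083]
contact_force: [0.5, -0.1, -0.1]
opening: 0.046
```

```bash
python3 - <<'E'
from h import *
x,y=off(F[1],F[1][2],0.0,-.042)
plan(x,y,.17,F[1][2]+np.pi/2)
save('wrist','w9')
E
```

```text
t 27.80 p [0.4402 0.0286 0.1952] az 1.716 tilt 0.0515 q6 -1.84 F [ 0.5 -0.1 -0.1] open 0.0460
  d tool mm [ 34.8 223.8 198.7] turn deg 16.0
```

View pics/w9.png

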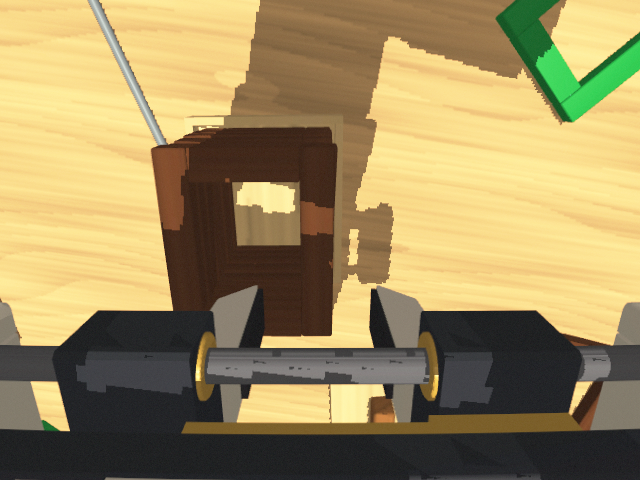

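Third frame is on and square. Now the fourth.

Emit:
play_rows(
  moves=[
    [[0, 0.037, 0.033, 0, 0], [0, 0.037, 0.033, 0, 0], [0, 0.037, 0.033, 0, 0], [0, 0.037, 0.033, 0, 0], [0, 0.037, 0.033, 0, 0], [0, 0.037, 0.033, 0, 0], [0, 0, 0, 8, 0], [0, 0, 0, 8, 0], [0, 0, 0, 0, 0], [0, 0, 0, 0, 0]],
  ],
)

```text
time: 28.85
tool_pos: [0.6045, 0.2831, 0.1895]
tool_rot: [0.091, 1.538, -0.052]
contact_force: [0.4, -0.3, -0.9]
opening: 0.0462
```

```bash
python3 - <<'E'
from h import *
save('wrist','w10')
x,y=off(F[1],F[1][2],0.0,-.042)
plan(x,y,.15,F[1][2]+np.pi/2)
E
```

```text
t 28.90 p [0.6044 0.283  0.1895] az 1.427 tilt 0.0329 q6 -1.10 F [-1.1  0.2 -0.4] open 0.0461
  d tool mm [39.5 -3.9  0.7] turn deg -0.5
```

View pics/w10.png

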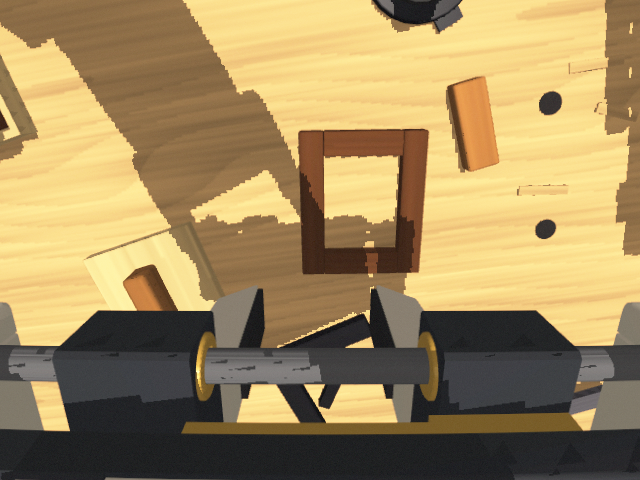

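```bash
python3 - <<'E'
from h import *
quad('wrist',[(299,130),(428,130),(419,272),(303,273)],.015)
x,y=off((.6115,.3206),-.134,0.0,-.042)
plan(x,y,.005,-.134+np.pi/2)
E
```

```text
ctr [0.6102 0.3218] [(np.float64(0.1022), np.float64(1.429)), (np.float64(0.1231), np.float64(-0.12)), (np.float64(0.1034), np.float64(-1.708)), (np.float64(0.1235), np.float64(3.012))]
t 28.90 p [0.6044 0.283  0.1895] az 1.427 tilt 0.0329 q6 -1.10 F [-1.1  0.2 -0.4] open 0.0461
  d tool mm [184.4  -4.3  -4. ] turn deg -0.5
```

Emit:
play_rows(
  moves=[
    [[0.03, -0.003, -0.004, -0.5, 0], [0.038, 0, 0, 0, 0], [0.038, 0, 0, 0, 0], [0.038, 0, 0, 0, 0], [0.028, 0, 0, 0, 0], [0.012, 0, 0, 0, 0], [0, 0, 0, 0, 0], [0, 0, 0, 0, 0], [0, 0, 0, 0, 0], [0, 0, 0, 0, 0]],
  ],
)

```text
time: 29.9
tool_pos: [0.6106, 0.2778, 0.0078]
tool_rot: [0.161, 1.525, 0.042]
contact_force: [0.3, -0.3, -0.3]
opening: 0.046
```

```bash
python3 - <<'E'
from h import *
x,y=off((.611,.3212),-.13,0.0,-.042)
plan(x,y,.005,-.13+np.pi/2)
E
```

```text
t 29.90 p [0.6106 0.2778 0.0078] az 1.451 tilt 0.0454 q6 -1.12 F [ 0.3 -0.3 -0.3] open 0.0460
  d tool mm [ 2.6  1.2 -5.3] turn deg 0.6
```

Emit:
play_rows(
  moves=[
    [[0.002, 0.001, -0.005, 0.6, 0], [0, 0, 0, 0, 0], [0, 0, 0, 0, -1], [0, 0, 0, 0, -1], [0, 0, 0, 0, -1], [0, 0, 0, 0, -1], [0, 0, 0, 0, -1], [0, 0, 0, 0, -1], [0, 0, 0, 0, -1], [0, 0, 0, 0, -1]],
  ],
)

```text
time: 30.9
tool_pos: [0.6068, 0.2804, 0.0088]
tool_rot: [0.202, 1.521, 0.072]
contact_force: [-0.4, 0.1, 0.9]
opening: 0.0198
```

```bash
python3 - <<'E'
from h import *
x,y=off((.611,.3212),-.13,0.0,-.042)
plan(x,y,.005,-.13+np.pi/2)
x,y=off(CR,CR[2],0.0,-.042)
plan(x,y,.18,CR[2]+np.pi/2)
E
```

```text
t 30.90 p [0.6068 0.2804 0.0088] az 1.441 tilt 0.0502 q6 -1.11 F [-0.4  0.1  0.9] open 0.0198
  d tool mm [ 3.7 -1.  -1.3] turn deg 0.0
t 30.90 p [0.6068 0.2804 0.0088] az 1.441 tilt 0.0502 q6 -1.11 F [-0.4  0.1  0.9] open 0.0198
  d tool mm [-179.7 -348.5  -96.4] turn deg -15.9
```

Emit:
play_rows(
  moves=[
    [[-0.03, 0, 0, 0, -1], [-0.045, 0, 0, 0, -1], [-0.045, 0, 0, 0, -1], [-0.045, 0, 0, 0, -1], [-0.01, -0.035, -0.01, 0, -1], [0, -0.043, -0.012, 0, -1], [0, -0.043, -0.012, 0, -1], [0, -0.043, -0.012, 0, -1], [0, -0.043, -0.012, 0, -1], [0, -0.043, -0.012, 0, -1]],
  ],
)

```text
time: 31.9
tool_pos: [0.4938, 0.0374, 0.1824]
tool_rot: [0.166, 1.52, 0.045]
contact_force: [0.2, -1.4, -0.6]
opening: 0.0197
```

```bash
python3 - <<'E'
from h import *
x,y=off(CR,CR[2],0.0,-.042)
plan(x,y,.18,CR[2]+np.pi/2)
E
```

```text
t 31.90 p [0.4938 0.0374 0.1824] az 1.449 tilt 0.0510 q6 -1.54 F [ 0.2 -1.4 -0.6] open 0.0197
  d tool mm [  0.4 -94.5 -25.4] turn deg -15.4
```

Emit:
play_rows(
  moves=[
    [[0, -0.03, -0.008, 0, -1], [0, -0.03, -0.008, 0, -1], [0, -0.028, -0.008, 0, -1], [0, 0, 0, -5, -1], [0, 0, 0, -5, -1], [0, 0, 0, -5, -1], [0, 0, 0, 0, -1], [0, 0, 0, 0, -1], [0, 0, 0, 0, -1], [0, 0, 0, 0, -1]],
  ],
)

```text
time: 32.9
tool_pos: [0.4537, -0.056, 0.1805]
tool_rot: [-0.136, 1.521, -0.001]
contact_force: [0.2, 0.2, -0.6]
opening: 0.0197
```

```bash
python3 - <<'E'
from h import *
x,y=off(CR,CR[2],-.003,-.042)
plan(x,y,.135,CR[2]+np.pi/2)
save('wrist','w11')
E
```

```text
t 32.90 p [ 0.4537 -0.056   0.1805] az 1.706 tilt 0.0501 q6 -2.02 F [ 0.2  0.2 -0.6] open 0.0197
  d tool mm [45.4  2.5 -1.5] turn deg -0.7
```

View pics/w11.png

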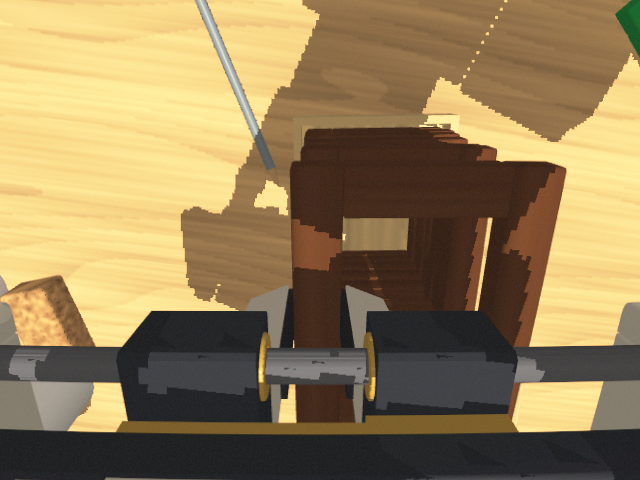

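Emit:
play_rows(
  moves=[
    [[0.015, 0.0025, -0.002, -0.7, -1], [0.015, 0, 0, 0, -1], [0.01, 0, 0, 0, -1], [0.005, 0, 0, 0, -1], [0, 0, 0, 0, -1], [0, 0, 0, 0, -1], [0, 0, 0, 0, -1], [0.002, 0, 0, 0, -1], [0.002, 0, 0, 0, -1], [0, 0, 0, 0, -1]],
  ],
)

```text
time: 33.95
tool_pos: [0.4558, -0.0538, 0.1317]
tool_rot: [-0.173, 1.516, -0.026]
contact_force: [0.4, -1.3, -1.2]
opening: 0.0197
```

```bash
python3 - <<'E'
from h import *
x,y=off(CR,CR[2],-.003,-.042)
plan(x,y,.126,CR[2]+np.pi/2)
E
```

```text
t 33.95 p [ 0.4558 -0.0538  0.1317] az 1.717 tilt 0.0548 q6 -2.02 F [ 0.4 -1.3 -1.2] open 0.0197
  d tool mm [ 5.6  0.4 -1.9] turn deg -0.1
```

Emit:
play_rows(
  moves=[
    [[0.002, 0, -0.002, 0, -1], [0.002, 0, 0, 0, -1], [0.002, 0, 0, 0, -1], [0.002, 0, 0, 0, -1], [0.002, 0, 0, 0, -1], [0, 0, 0, 0, -1], [0, 0, 0, 0, -1], [0, 0, 0, 0, -1], [0, 0, 0, 0, -1], [0, 0, 0, 0, -1]],
  ],
)

```text
time: 34.95
tool_pos: [0.4543, -0.0543, 0.1283]
tool_rot: [-0.203, 1.511, -0.056]
contact_force: [-0.2, -0.3, -0.8]
opening: 0.0197
```

```bash
python3 - <<'E'
from h import *
x,y=off(CR,CR[2],-.003,-.042)
plan(x,y,.126,CR[2]+np.pi/2)
E
```

```text
t 34.95 p [ 0.4543 -0.0543  0.1283] az 1.718 tilt 0.0600 q6 -2.03 F [-0.2 -0.3 -0.8] open 0.0197
  d tool mm [ 2.2  0.6 -0.1] turn deg -0.0
```

Emit:
play_rows(
  moves=[
    [[0.002, 0, 0, 0, -1], [0.002, 0, 0, 0, -1], [0.002, 0, 0, 0, -1], [0.001, 0, 0, 0, -1], [0, 0, 0, 0, -1], [0, 0, 0, 0, -1], [0, 0, 0, 0, -1], [0, 0, 0, 0, -1], [0, 0, 0, 0, -1], [0, 0, 0, 0, -1]],
  ],
)

```text
time: 35.95
tool_pos: [0.4545, -0.0544, 0.1279]
tool_rot: [-0.22, 1.508, -0.072]
contact_force: [-0.0, -0.6, 2.3]
opening: 0.02
```

```bash
python3 - <<'E'
from h import *
x,y=off(CR,CR[2],-.003,-.042)
plan(x,y,.126,CR[2]+np.pi/2)
E
```

```text
t 35.95 p [ 0.4545 -0.0544  0.1279] az 1.718 tilt 0.0624 q6 -2.03 F [-0.  -0.6  2.3] open 0.0200
  d tool mm [ 1.9  0.6 -0.4] turn deg 0.0
```

Emit:
play_rows(
  moves=[
    [[0.001, 0, 0, 0, -1], [0.001, 0, 0, 0, -0.5], [0, 0, 0, 0, -0.3], [0, 0, 0, 0, -0.2], [0, 0, 0, 0, 0], [-0.01, 0, 0, 0, 0], [-0.03, 0, 0, 0, 0], [-0.03, 0, 0, 0, 0], [-0.01, 0, 0, 0, 0], [0, 0, 0, 0, 0]],
  ],
)

```text
time: 36.95
tool_pos: [0.4492, -0.054, 0.2106]
tool_rot: [-0.218, 1.51, -0.07]
contact_force: [-0.2, 0.3, 0.1]
opening: 0.0458
```

```bash
python3 - <<'E'
from h import *
save('wrist','w12');save('top','t12');save('scene','s12')
plan(.675,.129,.2,.18+np.pi/2)
E
```

```text
t 37.10 p [ 0.4482 -0.0537  0.2083] az 1.719 tilt 0.0571 q6 -2.02 F [0.7 0.7 0.4] open 0.0462
  d tool mm [ 20.7 147.4 250.5] turn deg -1.8
```

View pics/w12.png

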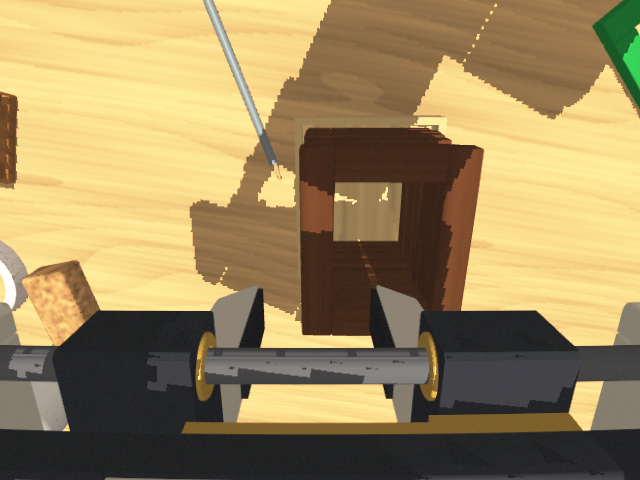

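View pics/s12.png

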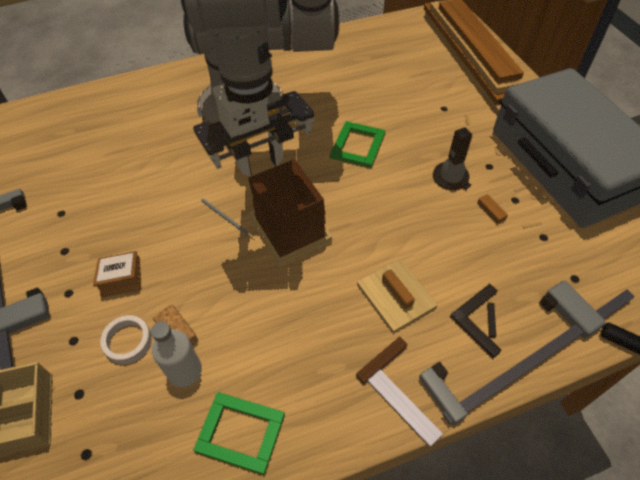

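Emit:
play_rows(
  moves=[
    [[0, 0.025, 0.042, 0, 0], [0, 0.025, 0.042, 0, 0], [0, 0.025, 0.042, 0, 0], [0, 0.025, 0.042, 0, 0], [0, 0.025, 0.042, 0, 0], [0, 0.02, 0.034, 0, 0], [0, 0, 0, -1.8, 0], [0, 0, 0, 0, 0], [0, 0, 0, 0, 0], [0, 0, 0, 0, 0]],
  ],
)

```text
time: 38.1
tool_pos: [0.6695, 0.1307, 0.2039]
tool_rot: [-0.323, 1.538, -0.148]
contact_force: [-0.9, -0.2, -0.4]
opening: 0.0458
```

```bash
python3 - <<'E'
from h import *
save('wrist','w13');save('top','t13')
plan(.675,.129,.15,.18+np.pi/2)
E
```

```text
t 38.20 p [0.6697 0.1305 0.2045] az 1.746 tilt 0.0341 q6 -1.66 F [-0.4 -0.5 -0.8] open 0.0460
  d tool mm [54.7 -1.9  3.1] turn deg -0.3
```

View pics/w13.png

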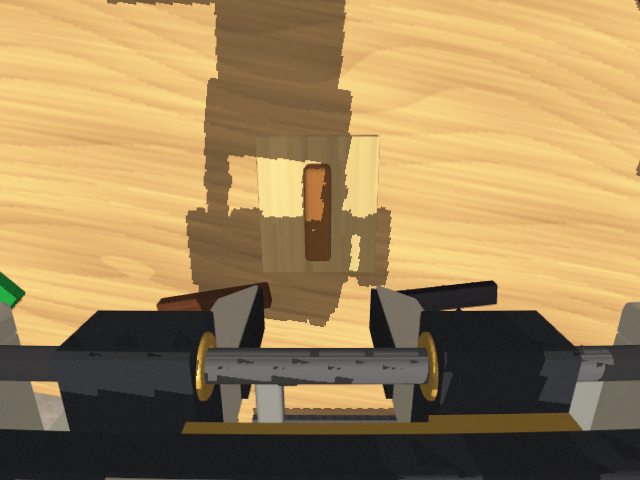

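View pics/t13.png

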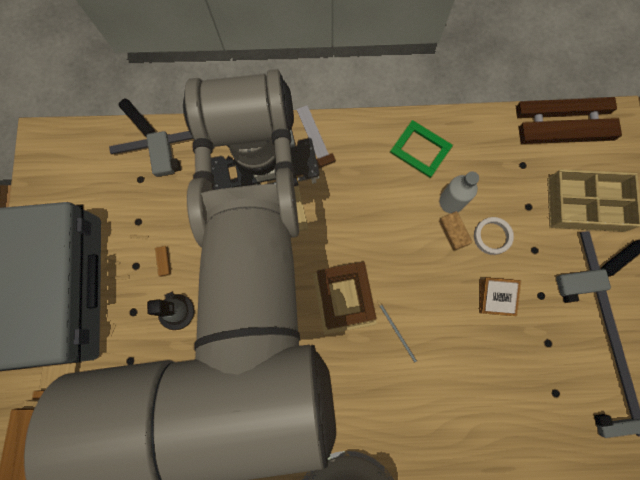

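```bash
python3 - <<'E'
from h import *
quad('wrist',[(257,136),(379,136),(376.5,272),(263,272)],.014)
quad('wrist',[(305,164),(330,164),(331,261),(306,261)],.042)
im=cv2.imread('pics/t13.png');cv2.imwrite('pics/t13c.png',cv2.resize(im[250:350,300:400],None,fx=5,fy=5,interpolation=2))
cv2.imwrite('pics/s12c.png',cv2.resize(cv2.imread('pics/s12.png')[150:270,230:350],None,fx=5,fy=5,interpolation=2))
E
```

```text
ctr [0.6762 0.1321] [(np.float64(0.1016), np.float64(1.746)), (np.float64(0.1236), np.float64(0.205)), (np.float64(0.1058), np.float64(-1.393)), (np.float64(0.1239), np.float64(-2.971))]
ctr [0.6743 0.1312] [(np.float64(0.0195), np.float64(1.746)), (np.float64(0.082), np.float64(0.195)), (np.float64(0.0212), np.float64(-1.393)), (np.float64(0.082), np.float64(-2.967))]
```

View pics/t13c.png

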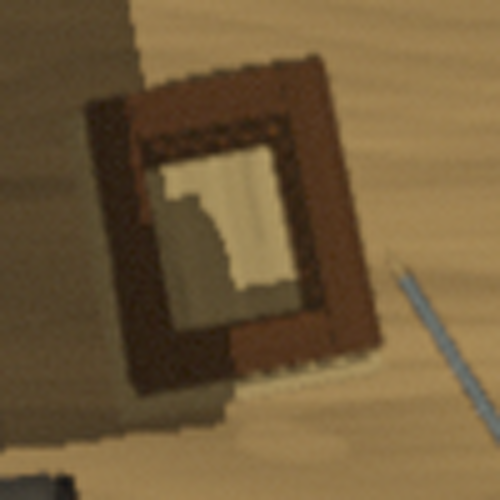

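View pics/s12c.png

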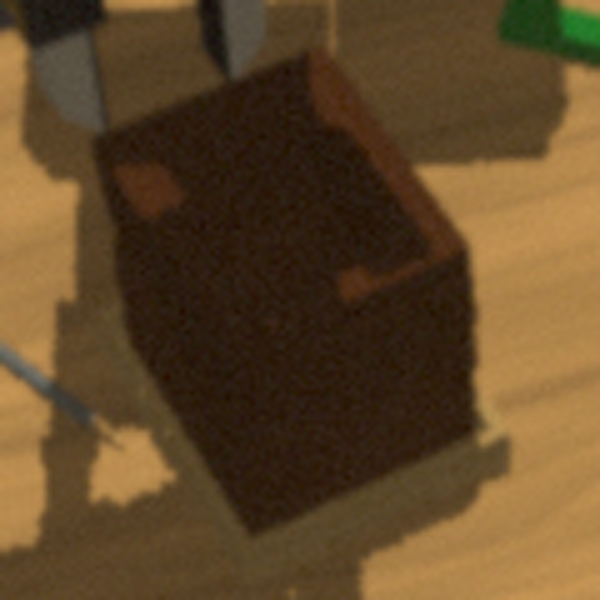

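```bash
python3 - <<'E'
from h import *
f=lambda L:[(u/5+300-.4,v/5+250-.4) for u,v in L]
quad('top',f([(87,103),(322,57),(382,345),(137,393)]),.132)
quad('top',f([(87,115),(313,72),(365,350),(137,402)]),.0715)
plan(.675,.1315,.016,.18+np.pi/2)
E
```

```text
ctr [ 0.4464 -0.0122] [(np.float64(0.102), np.float64(-1.417)), (np.float64(0.1232), np.float64(-2.996)), (np.float64(0.1034), np.float64(1.72)), (np.float64(0.1227), np.float64(0.135))]
ctr [ 0.4479 -0.0114] [(np.float64(0.1042), np.float64(-1.422)), (np.float64(0.1259), np.float64(-3.015)), (np.float64(0.103), np.float64(1.75)), (np.float64(0.129), np.float64(0.137))]
t 38.20 p [0.6697 0.1305 0.2045] az 1.746 tilt 0.0341 q6 -1.66 F [-0.4 -0.5 -0.8] open 0.0460
  d tool mm [188.6   2.   -0.8] turn deg -0.3
```

Emit:
play_rows(
  moves=[
    [[0.03, 0.002, -0.001, 0, 0], [0.038, 0, 0, 0, 0], [0.038, 0, 0, 0, 0], [0.038, 0, 0, 0, 0], [0.025, 0, 0, 0, 0], [0.01, 0, 0, 0, 0], [0, 0, 0, 0, 0], [0, 0, 0, 0, 0], [0, 0, 0, 0, 0], [0, 0, 0, 0, 0]],
  ],
  grip_force=40,
)

```text
time: 39.2
tool_pos: [0.6791, 0.1267, 0.033]
tool_rot: [-0.239, 1.518, -0.072]
contact_force: [0.4, -0.3, 0.1]
opening: 0.0459
```

```bash
python3 - <<'E'
from h import *
plan(.675,.1315,.019,.18+np.pi/2)
E
```

```text
t 39.20 p [0.6791 0.1267 0.033 ] az 1.738 tilt 0.0532 q6 -1.66 F [ 0.4 -0.3  0.1] open 0.0459
  d tool mm [13.7  5.6 -4. ] turn deg -0.8
```

Emit:
play_rows(
  moves=[
    [[0.006, 0.006, -0.004, -0.8, 0], [0.006, 0, 0, 0, 0], [0.002, 0, 0, 0, 0], [0, 0, 0, 0, -1], [0, 0, 0, 0, -1], [0, 0, 0, 0, -1], [0, 0, 0, 0, -1], [0, 0, 0, 0, -1], [0, 0, 0, 0, -1], [0, 0, 0, 0, -1]],
  ],
)

```text
time: 40.2
tool_pos: [0.6757, 0.1328, 0.02]
tool_rot: [-0.238, 1.514, -0.056]
contact_force: [-0.1, 0.6, -0.5]
opening: 0.0213
```

```bash
python3 - <<'E'
from h import *
plan(.675,.1315,.019,.18+np.pi/2)
print(pose()[2][:,0])
plan(CR[0],CR[1],.21,CR[2]+np.pi/2)
E
```

```text
t 40.20 p [0.6757 0.1328 0.02  ] az 1.753 tilt 0.0567 q6 -1.66 F [-0.1  0.6 -0.5] open 0.0213
  d tool mm [ 1.  -1.1 -0.9] turn deg 0.1
[ 0.05657412 -0.00317465 -0.99839335]
t 40.20 p [0.6757 0.1328 0.02  ] az 1.753 tilt 0.0567 q6 -1.66 F [-0.1  0.6 -0.5] open 0.0213
  d tool mm [-202.  -104.1 -236.4] turn deg 2.0
```

Emit:
play_rows(
  moves=[
    [[-0.025, 0, 0, 0, -1], [-0.045, 0, 0, 0, -1], [-0.045, 0, 0, 0, -1], [-0.045, 0, 0, 0, -1], [-0.025, 0, 0, 0, -1], [0, -0.02, -0.04, 0, -1], [0, -0.021, -0.046, 0, -1], [0, -0.021, -0.046, 0, -1], [0, -0.021, -0.046, 0, -1], [0, -0.018, -0.04, 0, -1]],
  ],
)

```text
time: 41.2
tool_pos: [0.4657, -0.0051, 0.1947]
tool_rot: [-0.281, 1.524, -0.093]
contact_force: [0.7, -1.3, -2.7]
opening: 0.0217
```

Emit:
play_rows(
  moves=[
    [[0, 0, 0, 2, -1], [0, 0, 0, 0, -1], [0, 0, 0, 0, -1], [0, 0, 0, 0, -1], [0, 0, 0, 0, -1], [0, 0, 0, 0, -1], [0, 0, 0, 0, -1], [0, 0, 0, 0, -1], [0, 0, 0, 0, -1], [0, 0, 0, 0, -1]],
  ],
)

```text
time: 42.2
tool_pos: [0.4612, -0.0057, 0.1928]
tool_rot: [-0.259, 1.531, -0.104]
contact_force: [-0.9, -0.1, -2.9]
opening: 0.0215
```

```bash
python3 - <<'E'
from h import *
plan(CR[0],CR[1],.162,CR[2]+np.pi/2)
save('wrist','w14')
E
```

```text
t 42.20 p [ 0.4612 -0.0057  0.1928] az 1.725 tilt 0.0400 q6 -1.91 F [-0.9 -0.1 -2.9] open 0.0215
  d tool mm [ 30.4  -4.1 -12.2] turn deg 0.4
```

View pics/w14.png

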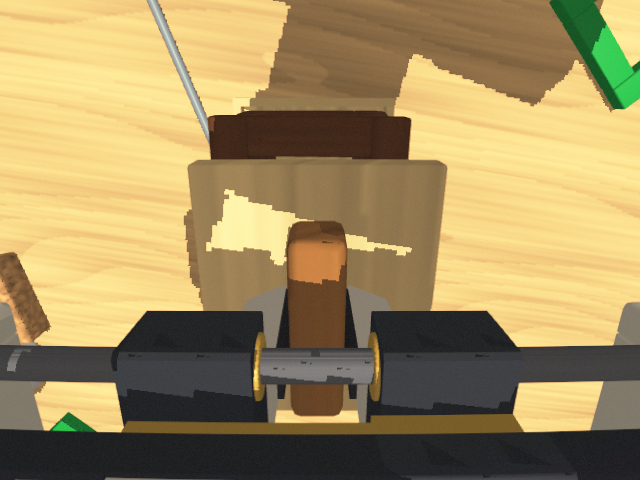

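Emit:
play_rows(
  moves=[
    [[0.008, -0.004, -0.006, 0.4, -1], [0.01, 0, -0.006, 0, -1], [0.008, 0, 0, 0, -1], [0.004, 0, 0, 0, -1], [0, 0, 0, 0, -1], [0, 0, 0, 0, -1], [0, 0, 0, 0, -1], [0, 0, 0, 0, -1], [0, 0, 0, 0, -1], [0, 0, 0, 0, -1]],
  ],
)

```text
time: 43.25
tool_pos: [0.451, -0.0128, 0.1607]
tool_rot: [-0.263, 1.529, -0.116]
contact_force: [-0.4, -0.3, -3.8]
opening: 0.0219
```

```bash
python3 - <<'E'
from h import *
plan(CR[0],CR[1],.155,CR[2]+np.pi/2)
E
```

```text
t 43.25 p [ 0.451  -0.0128  0.1607] az 1.717 tilt 0.0417 q6 -1.92 F [-0.4 -0.3 -3.8] open 0.0219
  d tool mm [ 5.7  1.1 -0.1] turn deg -0.1
```

Emit:
play_rows(
  moves=[
    [[0.002, 0.001, 0, 0, -1], [0.002, 0, 0, 0, -1], [0.002, 0, 0, 0, -1], [0.002, 0, 0, 0, -1], [0.002, 0, 0, 0, -1], [0.002, 0, 0, 0, -1], [0, 0, 0, 0, -1], [0, 0, 0, 0, -1], [0, 0, 0, 0, -1], [0, 0, 0, 0, -1]],
  ],
)

```text
time: 44.25
tool_pos: [0.4516, -0.012, 0.1549]
tool_rot: [-0.278, 1.524, -0.132]
contact_force: [-0.7, -0.3, -1.7]
opening: 0.0218
```

```bash
python3 - <<'E'
from h import *
plan(CR[0],CR[1],.155,CR[2]+np.pi/2)
E
```

```text
t 44.25 p [ 0.4516 -0.012   0.1549] az 1.717 tilt 0.0472 q6 -1.92 F [-0.7 -0.3 -1.7] open 0.0218
  d tool mm [-0.1  0.3 -0.6] turn deg -0.1
```

Emit:
play_rows(
  moves=[
    [[0.002, 0, 0, 0, -1], [0.002, 0, 0, 0, -1], [0.002, 0, 0, 0, -1], [0.002, 0, 0, 0, -1], [0.001, 0, 0, 0, -1], [0, 0, 0, 0, -1], [0, 0, 0, 0, -1], [0, 0, 0, 0, -1], [0, 0, 0, 0, -1], [0, 0, 0, 0, -1]],
  ],
)

```text
time: 45.25
tool_pos: [0.4519, -0.0121, 0.1549]
tool_rot: [-0.28, 1.52, -0.133]
contact_force: [-1.4, -0.4, 2.0]
opening: 0.0216
```

```bash
python3 - <<'E'
from h import *
plan(CR[0],CR[1],.155,CR[2]+np.pi/2)
E
```

```text
t 45.25 p [ 0.4519 -0.0121  0.1549] az 1.717 tilt 0.0511 q6 -1.92 F [-1.4 -0.4  2. ] open 0.0216
  d tool mm [-0.2  0.5 -0.9] turn deg -0.1
```

Emit:
play_rows(
  moves=[
    [[0.001, 0, 0, 0, -1], [0.001, 0, 0, 0, -0.4], [0, 0, 0, 0, -0.3], [0, 0, 0, 0, -0.2], [0, 0, 0, 0, 0], [0, 0, 0, 0, 0], [-0.01, 0, 0, 0, 0], [-0.03, 0, 0, 0, 0], [-0.03, 0, 0, 0, 0], [-0.01, 0, 0, 0, 0]],
  ],
)

```text
time: 46.25
tool_pos: [0.4478, -0.0117, 0.2363]
tool_rot: [-0.285, 1.521, -0.139]
contact_force: [0.4, 0.0, -1.0]
opening: 0.0459
```

```bash
python3 - <<'E'
from h import *
save('wrist','w15');save('scene','s15')
plan(.44,.38,.22,np.pi/2)
E
```

```text
t 46.35 p [ 0.4478 -0.0117  0.2353] az 1.717 tilt 0.0496 q6 -1.92 F [-0.1  0.6 -0.2] open 0.0460
  d tool mm [ 12.3 388.8  48.7] turn deg 8.4
```

View pics/w15.png

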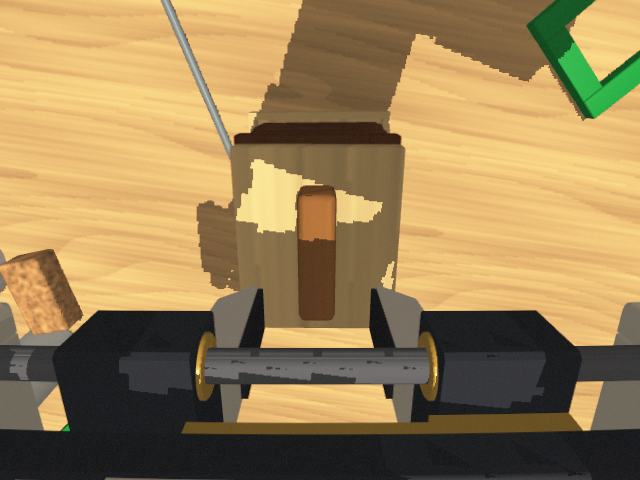

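View pics/s15.png

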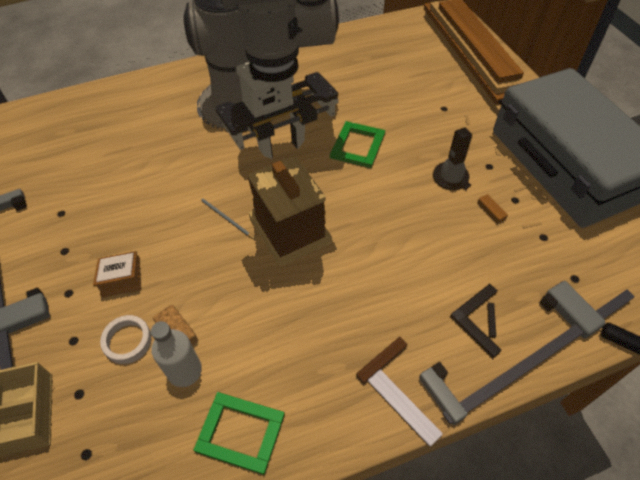

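Emit:
play_rows(
  moves=[
    [[-0.005, 0.04, 0.009, 0, 1], [-0.005, 0.042, 0.009, 0, 1], [-0.005, 0.042, 0.009, 0, 1], [-0.005, 0.042, 0.009, 0, 1], [-0.005, 0.042, 0.009, 0, 1], [-0.005, 0.042, 0.009, 0, 1], [-0.005, 0.042, 0.009, 0, 1], [-0.005, 0.042, 0.009, 0, 1], [0, 0.02, 0.005, 0, 1], [0, 0, 0, 0, 1]],
  ],
)

```text
time: 47.35
tool_pos: [0.4695, 0.3624, 0.2672]
tool_rot: [-0.421, 1.53, -0.28]
contact_force: [0.6, -1.2, -0.5]
opening: 0.0922
```

```bash
python3 - <<'E'
from h import *
plan(.44,.38,.25,np.pi/2)
save('wrist','w16');save('top','t16')
print(robot.spot_in('wrist','scanner_grip')[:2],robot.spot_in('wrist','pad')[:2])
E
```

```text
t 47.35 p [0.4695 0.3624 0.2672] az 1.711 tilt 0.0411 q6 -1.16 F [ 0.6 -1.2 -0.5] open 0.0922
  d tool mm [ 15.8  21.8 -27.4] turn deg 8.0
[{'point': [353.1, 171.4], 'score': 0.57}] [{'point': [335.1, 128.8], 'score': 0.83}]
```

View pics/w16.png

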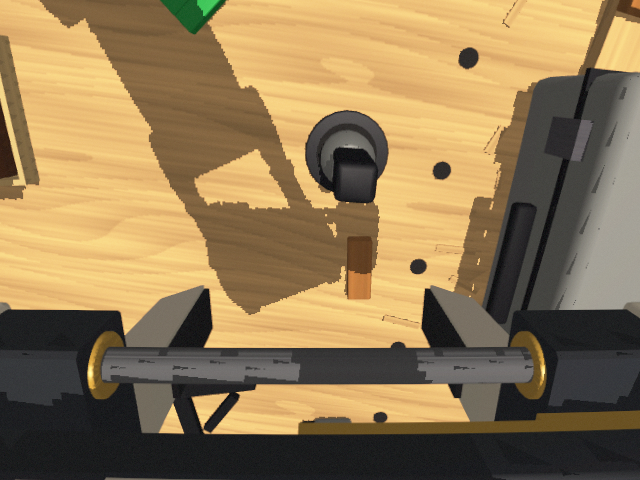

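View pics/t16.png

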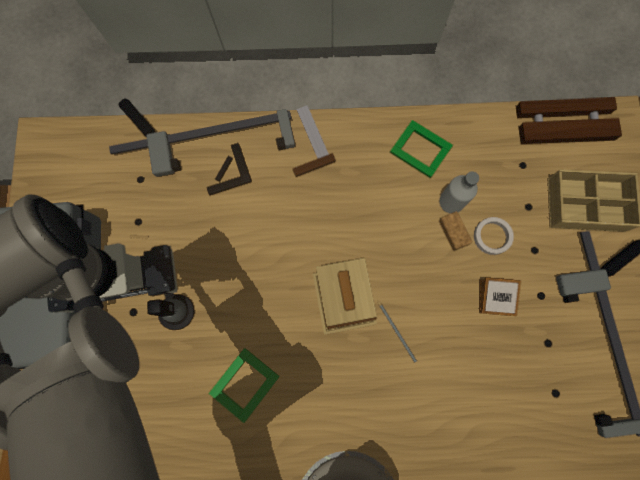

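```bash
python3 - <<'E'
import cv2,numpy as np
a=cv2.imread('pics/w16.png')[95:215,290:410]; a=np.clip(a.astype(float)*2.2,0,255).astype(np.uint8)
cv2.imwrite('pics/w16c.png',cv2.resize(a,None,fx=5,fy=5,interpolation=2))
b=cv2.imread('pics/t16.png')[245:345,300:400];cv2.imwrite('pics/t16c.png',cv2.resize(b,None,fx=5,fy=5,interpolation=2))
E
```

```text
(no output)
```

View pics/w16c.png

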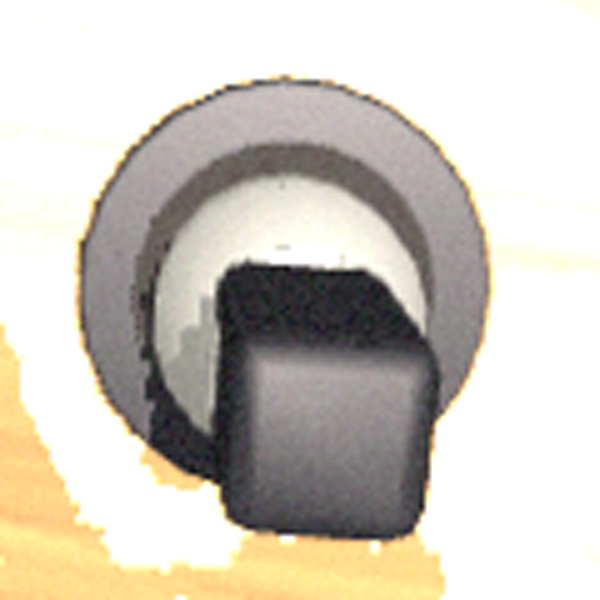

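View pics/t16c.png

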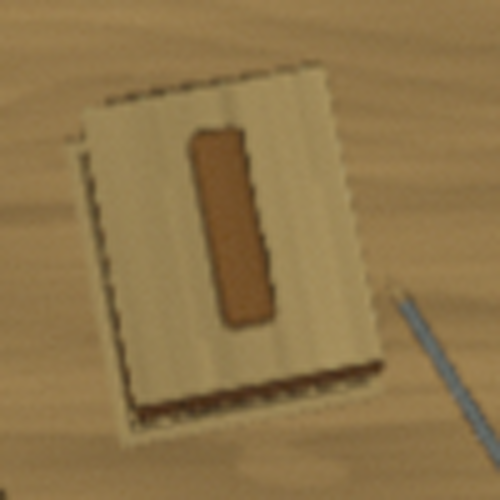

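```bash
python3 - <<'E'
from h import *
f=lambda L,s,o:[(u/s+o[0]-.4,v/s+o[1]-.4) for u,v in L]
P=quad('wrist',f([(219,347),(440,348),(424,538),(230,535)],5,(290,95)),.141);print(P.round(4).tolist())
# pad ellipse: extremes
e=f([(78,275),(490,285),(285,78)],5,(290,95)); print([onz('wrist',p,.01).round(4) for p in e])
quad('top',f([(80,107),(323,62),(384,363),(135,408)],5,(300,245)),.146)
quad('top',f([(190,130),(240,127),(275,318),(227,328)],5,(300,245)),.174)
E
```

```text
ctr [0.4391 0.3803] [(np.float64(0.0306), np.float64(1.706)), (np.float64(0.0272), np.float64(0.1)), (np.float64(0.0278), np.float64(-1.446)), (np.float64(0.027), np.float64(-2.934))]
[[0.4278, 0.363], [0.4236, 0.3934], [0.4507, 0.3961], [0.4541, 0.3686]]
[array([0.4386, 0.3389, 0.01  ]), array([0.4291, 0.4212, 0.01  ]), array([0.3953, 0.3741, 0.01  ])]
ctr [ 0.4511 -0.0114] [(np.float64(0.1039), np.float64(-1.427)), (np.float64(0.127), np.float64(-3.002)), (np.float64(0.1033), np.float64(1.705)), (np.float64(0.126), np.float64(0.145))]
ctr [ 0.4513 -0.0115] [(np.float64(0.0203), np.float64(-1.551)), (np.float64(0.0779), np.float64(-3.011)), (np.float64(0.0195), np.float64(1.733)), (np.float64(0.0808), np.float64(0.139))]
```

```bash
python3 - <<'E'
from h import *
plan(.439,.380,.18,1.70,sym=False)
E
```

```text
t 47.55 p [0.4701 0.3589 0.2684] az 1.707 tilt 0.0421 q6 -1.16 F [-0.1 -0.2 -1.1] open 0.0916
  d tool mm [ 86.8  26.7 -31.3] turn deg 0.4
```

Emit:
play_rows(
  moves=[
    [[0, 0.014, -0.016, 0, 1], [0, 0.012, -0.015, 0, 1], [0.03, 0, 0, 0, 1], [0.03, 0, 0, 0, 1], [0.02, 0, 0, 0, 1], [0, 0, 0, 0, 1], [0, 0, 0, 0, 1], [0, 0, 0, 0, 1], [0, 0, 0, 0, 1], [0, 0, 0, 0, 1]],
  ],
)

```text
time: 48.55
tool_pos: [0.4428, 0.3701, 0.1916]
tool_rot: [-0.301, 1.521, -0.179]
contact_force: [0.2, -0.5, -0.3]
opening: 0.0917
```

```bash
python3 - <<'E'
from h import *
plan(.439,.380,.092,1.70,sym=False)
save('wrist','w17')
E
```

```text
t 48.55 p [0.4428 0.3701 0.1916] az 1.692 tilt 0.0499 q6 -1.10 F [ 0.2 -0.5 -0.3] open 0.0917
  d tool mm [99.2 11.8 -7.3] turn deg -0.4
```

View pics/w17.png

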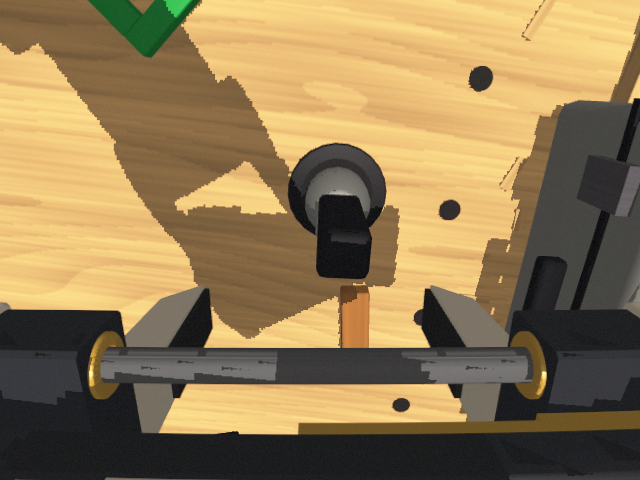

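```bash
python3 - <<'E'
from h import *
print(onz('wrist',(344,256),.141), [onz('wrist',p,.01).round(3) for p in [(289,190),(386,190),(336,143)]])
E
```

```text
[0.43758502 0.38423559 0.141     ] [array([0.438, 0.344, 0.01 ]), array([0.427, 0.425, 0.01 ]), array([0.394, 0.378, 0.01 ])]
```

Emit:
play_rows(
  moves=[
    [[0, 0.012, -0.007, 0, 1], [0.02, 0, 0, 0, 1], [0.03, 0, 0, 0, 1], [0.03, 0, 0, 0, 1], [0.015, 0, 0, 0, 1], [0.004, 0, 0, 0, 1], [0, 0, 0, 0, 1], [0, 0, 0, 0, 1], [0, 0, 0, 0, 1], [0, 0, 0, 0, 1]],
  ],
)

```text
time: 49.6
tool_pos: [0.4378, 0.3889, 0.0949]
tool_rot: [-0.131, 1.513, -0.006]
contact_force: [0.2, 0.3, 0.2]
opening: 0.0917
```

```bash
python3 - <<'E'
from h import *
plan(.439,.380,.092,1.70,sym=False)
E
```

```text
t 49.60 p [0.4378 0.3889 0.0949] az 1.695 tilt 0.0576 q6 -1.06 F [0.2 0.3 0.2] open 0.0917
  d tool mm [ 3.  -9.  -0.1] turn deg -0.3
```

Emit:
play_rows(
  moves=[
    [[0.003, -0.007, 0, 0, 1], [0, 0, 0, 0, 1], [0, 0, 0, 0, 1], [0, 0, 0, 0, 1], [0, 0, 0, 0, 1], [0, 0, 0, 0, 1], [0, 0, 0, 0, 1], [0, 0, 0, 0, 1], [0, 0, 0, 0, 1], [0, 0, 0, 0, 1]],
  ],
)

```text
time: 50.6
tool_pos: [0.4397, 0.3816, 0.0933]
tool_rot: [-0.104, 1.511, 0.02]
contact_force: [0.4, -0.4, 0.2]
opening: 0.0918
```

```bash
python3 - <<'E'
from h import *
plan(.439,.382,.092,1.70,sym=False)
save('wrist','w18');save('scene','s18')
E
```

```text
t 50.60 p [0.4397 0.3816 0.0933] az 1.695 tilt 0.0598 q6 -1.07 F [ 0.4 -0.4  0.2] open 0.0918
  d tool mm [ 1.2  0.5 -0.7] turn deg -0.3
```

View pics/w18.png

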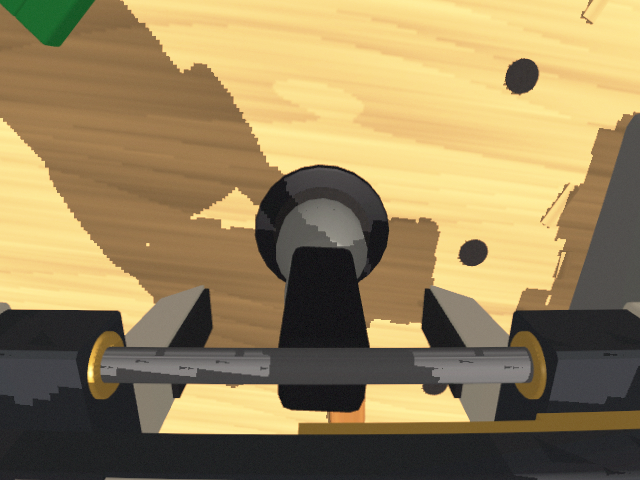

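View pics/s18.png

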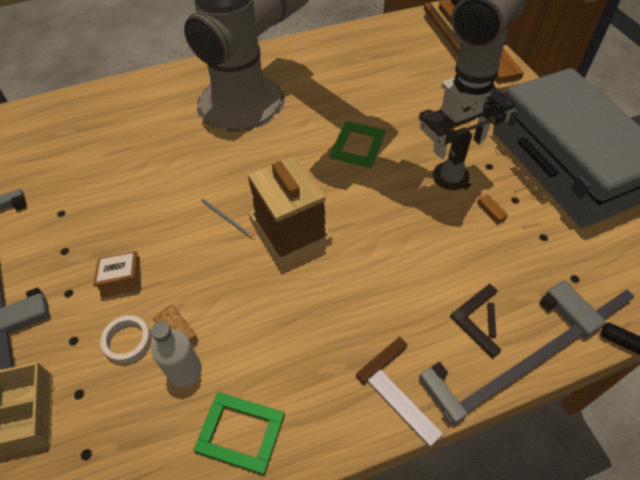

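Emit:
play_rows(
  moves=[
    [[0.001, 0, 0, 0, 1], [0, 0, 0, 0, -1], [0, 0, 0, 0, -1], [0, 0, 0, 0, -1], [0, 0, 0, 0, -1], [0, 0, 0, 0, -1], [0, 0, 0, 0, -1], [0, 0, 0, 0, -1], [0, 0, 0, 0, -1], [0, 0, 0, 0, -1]],
  ],
  grip_force=30,
)

```text
time: 51.7
tool_pos: [0.4398, 0.3817, 0.0922]
tool_rot: [-0.102, 1.511, 0.022]
contact_force: [-0.2, 0.2, 0.8]
opening: 0.0297
```

Emit:
play_rows(
  moves=[
    [[0, 0, 0, 0, -1], [0, 0, 0, 0, -1], [0, 0, 0, 0, -1], [0, 0, 0, 0, -1], [0, 0, 0, 0, -1], [-0.01, 0, 0, 0, -1], [-0.02, 0, 0, 0, -1], [-0.03, 0, 0, 0, -1], [-0.02, 0, 0, 0, -1], [0, 0, 0, 0, -1]],
  ],
)

```text
time: 52.7
tool_pos: [0.4337, 0.3808, 0.1752]
tool_rot: [-0.143, 1.514, -0.019]
contact_force: [-0.1, 0.7, -1.2]
opening: 0.0301
```

```bash
python3 - <<'E'
from h import *
plan(.437,-.375,.2,np.pi/2,sym=False)
print(pose()[2][:,0])
save('wrist','w19');save('scene','s19')
E
```

```text
t 52.70 p [0.4337 0.3808 0.1752] az 1.695 tilt 0.0564 q6 -1.07 F [-0.1  0.7 -1.2] open 0.0301
  d tool mm [ -23.7 -750.6  -88.9] turn deg 7.1
[ 0.05634957 -0.0010846  -0.99841051]
```

View pics/s19.png

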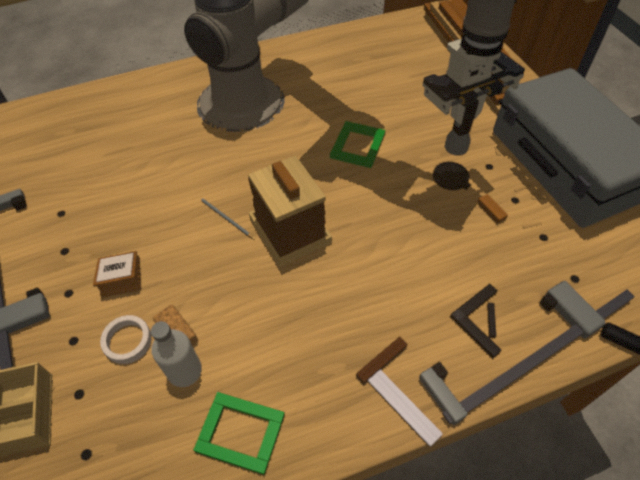

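View pics/w19.png

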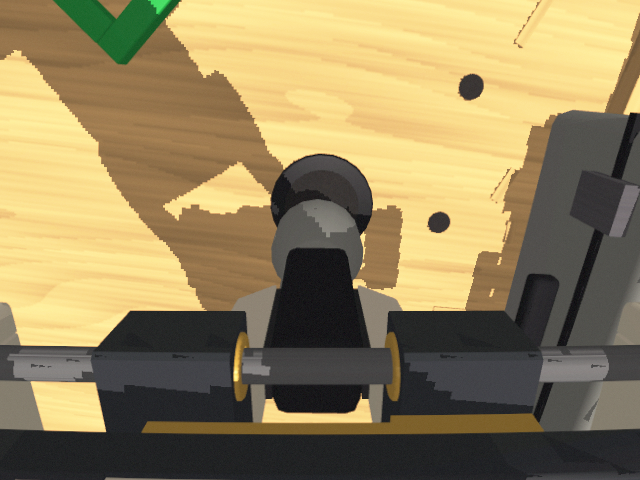

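Emit:
play_rows(
  moves=[
    [[-0.03, 0, 0, 0, -1], [-0.04, 0, 0, 0, -1], [-0.04, 0, 0, 0, -1], [-0.03, -0.02, 0, 0, -1], [0, -0.04, -0.005, 0, -1], [0, -0.04, -0.005, 0, -1], [0, -0.04, -0.005, 0, -1], [0, -0.04, -0.005, 0, -1], [0, -0.04, -0.005, 0, -1], [0, -0.04, -0.005, 0, -1]],
  ],
)

```text
time: 53.8
tool_pos: [0.4235, 0.112, 0.3036]
tool_rot: [-0.683, 1.539, -0.551]
contact_force: [0.6, -0.8, -1.9]
opening: 0.03
```

```bash
python3 - <<'E'
from h import *
plan(.40,-.375,.28,np.pi/2,sym=False)
E
```

```text
t 53.80 p [0.4235 0.112  0.3036] az 1.703 tilt 0.0317 q6 -1.60 F [ 0.6 -0.8 -1.9] open 0.0300
  d tool mm [  31.  -479.1  -88.4] turn deg 7.6
```

Emit:
play_rows(
  moves=[
    [[0, -0.044, -0.008, 0, -1], [0, -0.044, -0.008, 0, -1], [0, -0.044, -0.008, 0, -1], [0, -0.044, -0.008, 0, -1], [0, -0.044, -0.008, 0, -1], [0, -0.044, -0.008, 0, -1], [0, -0.044, -0.008, 0, -1], [0, -0.044, -0.008, 0, -1], [0, -0.044, -0.008, 0, -1], [0, -0.03, -0.005, 0, -1]],
  ],
)

```text
time: 54.8
tool_pos: [0.3946, -0.3375, 0.2943]
tool_rot: [-0.818, 1.563, -0.687]
contact_force: [0.6, 0.6, -2.2]
opening: 0.0298
```

Emit:
play_rows(
  moves=[
    [[0, 0, 0, 4, -1], [0, 0, 0, 3.6, -1], [0, 0, 0, 0, -1], [0, 0, 0, 0, -1], [0, 0, 0, 0, -1], [0, 0, 0, 0, -1], [0, 0, 0, 0, -1], [0, 0, 0, 0, -1], [0, 0, 0, 0, -1], [0, 0, 0, 0, -1]],
  ],
)

```text
time: 55.8
tool_pos: [0.3921, -0.3404, 0.2858]
tool_rot: [2.219, 1.565, 2.212]
contact_force: [-0.5, -0.7, -1.6]
opening: 0.03
```

```bash
python3 - <<'E'
from h import *
plan(.40,-.375,.28,np.pi/2,sym=False)
save('wrist','w20');save('scene','s20')
E
```

```text
t 55.80 p [ 0.3921 -0.3404  0.2858] az 1.564 tilt 0.0060 q6 -2.43 F [-0.5 -0.7 -1.6] open 0.0300
  d tool mm [  5.6 -34.6   8.2] turn deg -0.4
```

View pics/w20.png

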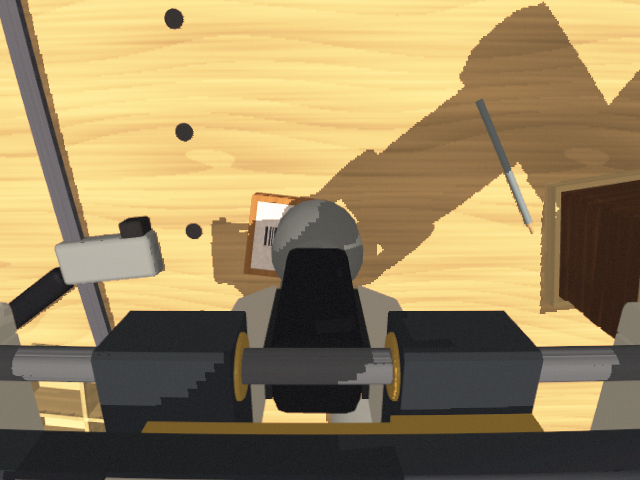

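View pics/s20.png

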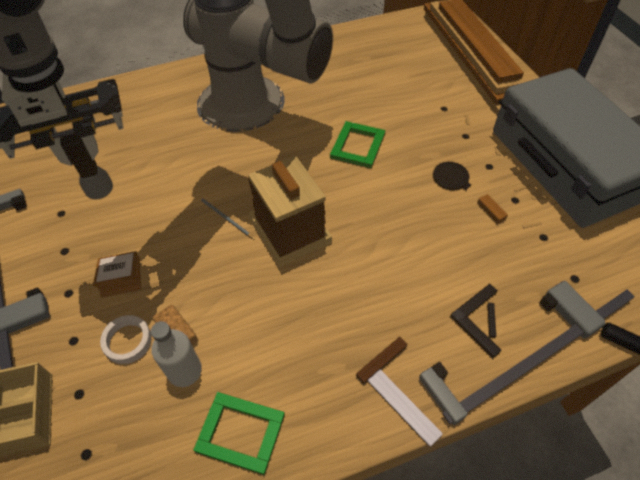

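```bash
python3 - <<'E'
from h import *
plan(.52,-.380,.20,1.46,sym=False)
E
```

```text
t 55.90 p [ 0.3921 -0.3405  0.2858] az 1.564 tilt 0.0060 q6 -2.43 F [ 0.3 -0.6 -3. ] open 0.0297
  d tool mm [ 85.2 -39.1 128.5] turn deg 5.9
```

Emit:
play_rows(
  moves=[
    [[0, -0.01, 0.032, 0, -1], [0, -0.01, 0.032, 0, -1], [0, -0.01, 0.032, 0, -1], [0.01, -0.009, 0.031, 5.9, -1], [0.025, 0, 0, 0, -1], [0.025, 0, 0, 0, -1], [0.02, 0, 0, 0, -1], [0, 0, 0, 0, -1], [0, 0, 0, 0, -1], [0, 0, 0, 0, -1]],
  ],
)

```text
time: 56.9
tool_pos: [0.5242, -0.3822, 0.2032]
tool_rot: [2.325, 1.568, 2.21]
contact_force: [0.3, -0.7, -1.2]
opening: 0.0301
```

```bash
python3 - <<'E'
from h import *
plan(.52,-.380,.115,1.46,sym=False)
save('wrist','w21');save('scene','s21')
print(pose()[2][:,0])
E
```

```text
t 56.90 p [ 0.5242 -0.3822  0.2032] az 1.456 tilt 0.0033 q6 -2.20 F [ 0.3 -0.7 -1.2] open 0.0301
  d tool mm [88.2  1.5 -4.2] turn deg -0.2
[-8.31572255e-04  1.54275806e-03 -9.99998464e-01]
```

View pics/w21.png

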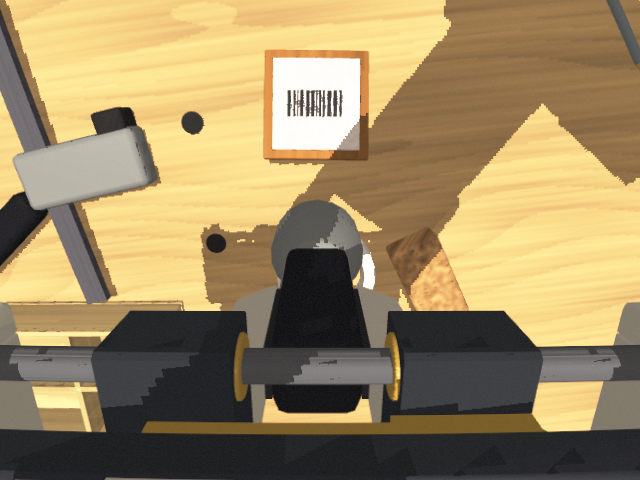

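View pics/s21.png

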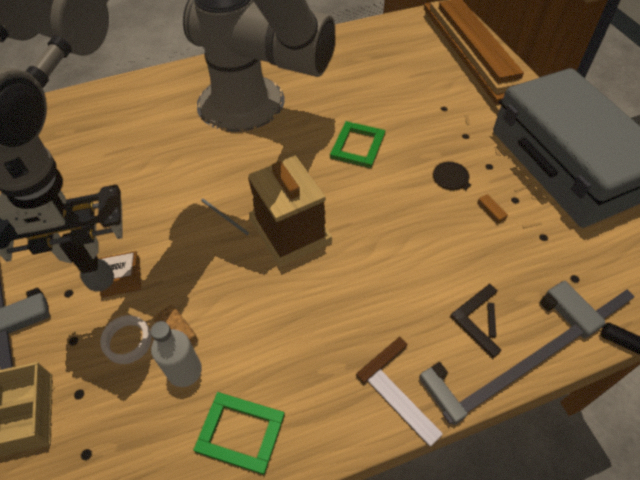

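```bash
python3 - <<'E'
from h import *
c=robot.get_calibration('wrist');K=np.array(c['mtx']);V=np.array(c['view'])
im=cv2.imread('pics/w21.png');cv2.imwrite('pics/w21c.png',cv2.resize(im[35:175,250:390],None,fx=4,fy=4,interpolation=2))
ip=np.array([(264,50),(369,51),(367.5,160),(264,159.5)],float)
s=.04;op=np.array([(-s,s,0),(s,s,0),(s,-s,0),(-s,-s,0)])
n,rv,tv,err=cv2.solvePnPGeneric(op,ip,K,np.array([c['k1'],0,0,0,0]),flags=cv2.SOLVEPNP_IPPE)
F_=np.diag([1,-1,-1.]);Rw=V[:3,:3].T
for r,t,e in zip(rv,tv,err):
    R=Rw@F_@cv2.Rodrigues(r)[0]; p=Rw@(F_@t.ravel()-V[:3,3]); print(p.round(4),R[:,2].round(3),np.degrees(np.arctan2(R[1,2],R[0,2])).round(1),e)
for z in (.033,.035,.037): print(onz('wrist',(315.5,103.5),z,c).round(4))
E
```

```text
[ 0.4404 -0.3719  0.038 ] [0.027 0.098 0.995] 74.4 [1.17778664]
[ 0.4402 -0.3729  0.0381] [-0.008 -0.103  0.995] -94.3 [1.19618605]
[ 0.4377 -0.3726  0.033 ]
[ 0.4377 -0.3726  0.035 ]
[ 0.4378 -0.3726  0.037 ]
```

View pics/w21c.png

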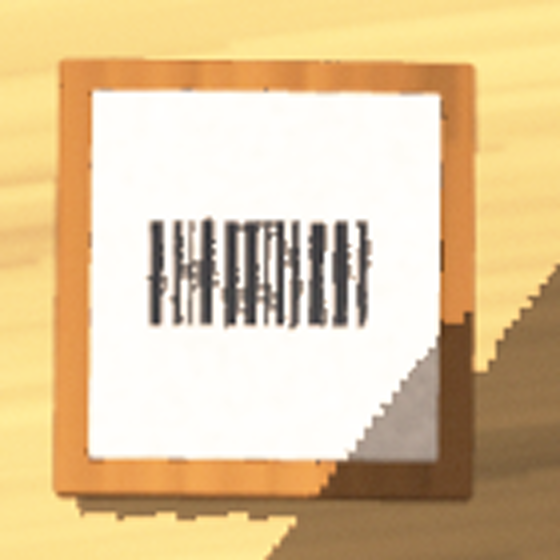

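```bash
python3 - <<'E'
from h import *
from scipy.optimize import least_squares
cals={c:robot.get_calibration(c) for c in('top','scene','wrist')}
print('wcam',(-np.array(cals['wrist']['view'])[:3,:3].T@np.array(cals['wrist']['view'])[:3,3]).round(3))
D={'top':np.array([(486.5,277.7),(520.7,280.5),(516.9,315.8),(483.2,313.2)]),'scene':np.array([(98.7,258.4),(136.7,252.1),(132.2,276.6),(94.4,285.2)]),
'wrist':np.array([(264.6,49.6),(368.3,50.8),(367.5,159.5),(264,158.3)])}
def cor(x,y,z,phi,tilt):
    n=np.array([np.sin(tilt)*np.cos(phi),np.sin(tilt)*np.sin(phi),np.cos(tilt)])
    e=np.array([np.cos(phi)*np.cos(tilt),np.sin(phi)*np.cos(tilt),-np.sin(tilt)]);f=np.cross(n,e)
    return np.array([[x,y,z]+.04*(i*e+j*f) for i,j in((1,1),(1,-1),(-1,-1),(-1,1))])
def run(cs,phi,freet=False):
    def res(p):
        o=[];k=5
        for c in cs:
            q=np.array([proj(c,P,cals[c]) for P in cor(*p[:4],p[4] if freet else .3)])
            if len(cs)>1: q=q+p[k:k+2]; o+=list(p[k:k+2]*.5); k+=2
            for m in D[c]: o+=list(m-q[np.argmin(np.hypot(*(q-m).T))])
        return np.array(o+[(p[2]-.035)*300,(p[4]-.3)*.1])
    r=least_squares(res,[.438,-.3725,.035,phi,.3]+[0]*6); return r
for cs in (['wrist'],['top'],['scene'],['top','scene','wrist']):
  for phi in (3.02,3.02+np.pi/2,3.02+np.pi,3.02-np.pi/2):
    r=run(cs,phi); print(cs,round(phi,2),round(r.cost,2),r.x.round(3)[:4])
E
```

```text
wcam [ 0.442 -0.373  0.362]
['wrist'] 3.02 10.72 [ 0.438 -0.372  0.041  3.016]
['wrist'] 4.59 20.05 [ 0.44  -0.374  0.039  4.584]
['wrist'] 6.16 36.14 [ 0.441 -0.373  0.039  6.158]
['wrist'] 1.45 20.37 [ 0.44  -0.371  0.039  1.448]
['top'] 3.02 1.55 [ 0.435 -0.374  0.035  3.027]
['top'] 4.59 14.47 [ 0.436 -0.374  0.036  4.554]
['top'] 6.16 14.47 [ 0.436 -0.374  0.036  4.554]
['top'] 1.45 8.56 [ 0.436 -0.374  0.034  1.38 ]
['scene'] 3.02 4.18 [ 0.44  -0.373  0.034  3.001]
['scene'] 4.59 44.41 [ 0.439 -0.373  0.033  4.457]
['scene'] 6.16 44.41 [ 0.439 -0.373  0.033  4.457]
['scene'] 1.45 66.75 [ 0.437 -0.374  0.03   1.478]
['top', 'scene', 'wrist'] 3.02 18.31 [ 0.438 -0.372  0.04   3.016]
['top', 'scene', 'wrist'] 4.59 98.54 [ 0.439 -0.373  0.038  4.57 ]
['top', 'scene', 'wrist'] 6.16 181.77 [ 0.438 -0.373  0.036  6.14 ]
['top', 'scene', 'wrist'] 1.45 104.46 [ 0.439 -0.372  0.037  1.445]
```

Emit:
play_rows(
  moves=[
    [[0.025, 0.001, -0.003, 0, -1], [0.03, 0, 0, 0, -1], [0.025, 0, 0, 0, -1], [0.015, 0, 0, 0, -1], [0.002, 0, 0, 0, -1], [0, 0, 0, 0, -1], [0, 0, 0, 0, -1], [0, 0, 0, 0, -1], [0, 0, 0, 0, -1], [0, 0, 0, 0, -1]],
  ],
  grip_force=15,
)

```text
time: 58.0
tool_pos: [0.5263, -0.3861, 0.1173]
tool_rot: [-0.611, 1.549, -0.727]
contact_force: [-0.1, 0.3, -1.9]
opening: 0.0299
```

```bash
python3 - <<'E'
from h import *
plan(.52,-.380,.107,1.445,sym=False)
save('scene','s22');save('wrist','w22')
print(pose()[2][:,0])
E
```

```text
t 58.00 p [ 0.5263 -0.3861  0.1173] az 1.455 tilt 0.0216 q6 -2.21 F [-0.1  0.3 -1.9] open 0.0299
  d tool mm [10.1  5.5 -7.1] turn deg 0.6
[ 0.0159382  -0.01413488 -0.99977306]
```

View pics/w22.png

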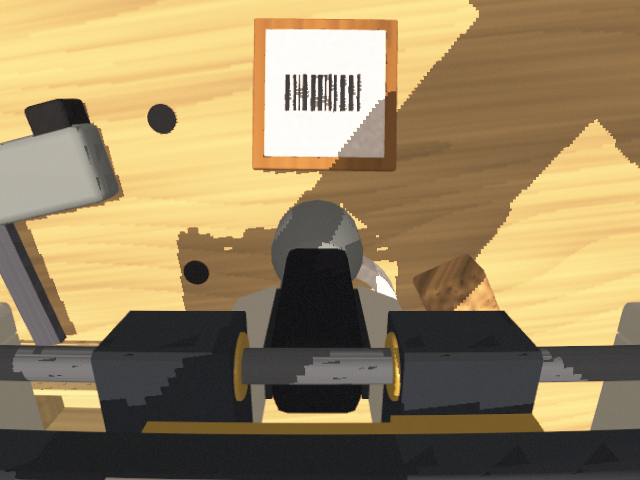

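View pics/s22.png

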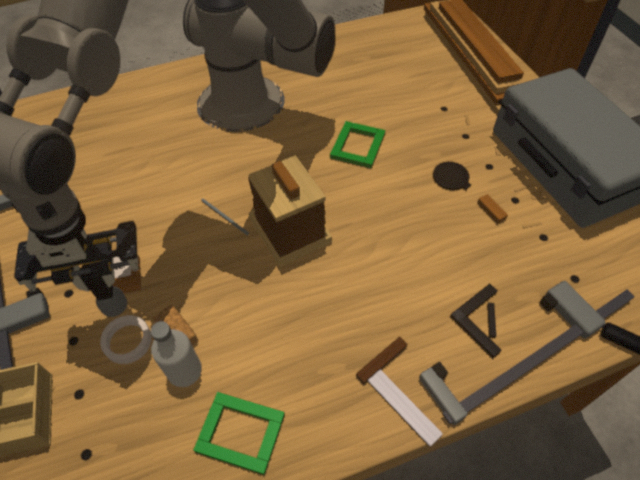

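Emit:
play_rows(
  moves=[
    [[0.005, 0.005, -0.006, 0, -1], [0.006, 0, 0, 0, -1], [0.002, 0, 0, 0, -1], [0, 0, 0, 0, -1], [0, 0, 0, 0, -1], [0, 0, -0.004, 0, -1], [0, 0, -0.004, 0, -1], [0, 0, -0.004, 0, -1], [0, 0, 0, 0, -1], [0, 0, 0, 0, -1]],
  ],
)

```text
time: 59.1
tool_pos: [0.5086, -0.38, 0.1039]
tool_rot: [-0.617, 1.548, -0.733]
contact_force: [-0.3, -0.0, -0.9]
opening: 0.0299
```

```bash
python3 - <<'E'
from h import *
plan(.48,-.376,.107,1.445,sym=False)
E
```

```text
t 59.10 p [ 0.5086 -0.38    0.1039] az 1.455 tilt 0.0232 q6 -2.22 F [-0.3 -0.  -0.9] open 0.0299
  d tool mm [ -3.7   0.6 -28.8] turn deg 0.6
```

Emit:
play_rows(
  moves=[
    [[0, 0, -0.004, 0, -1], [0, 0, -0.004, 0, -1], [0, 0, -0.004, 0, -1], [0, 0, -0.004, 0, -1], [0, 0, 0, 0, -1], [0, 0, 0, 0, -1], [0, 0, 0, 0, -1], [0, 0, 0, 0, -1], [0, 0, 0, 0, -1], [0, 0, 0, 0, -1]],
  ],
)

```text
time: 60.1
tool_pos: [0.4947, -0.3788, 0.1055]
tool_rot: [-0.54, 1.539, -0.656]
contact_force: [3.2, -0.5, -0.4]
opening: 0.0297
```

```bash
python3 - <<'E'
from h import *
plan(.48,-.376,.107,1.445,sym=False)
save('scene','s23');save('wrist','w23')
E
```

```text
t 60.10 p [ 0.4947 -0.3788  0.1055] az 1.455 tilt 0.0316 q6 -2.24 F [ 3.2 -0.5 -0.4] open 0.0297
  d tool mm [ -1.9   1.1 -14.9] turn deg 0.6
```

View pics/w23.png

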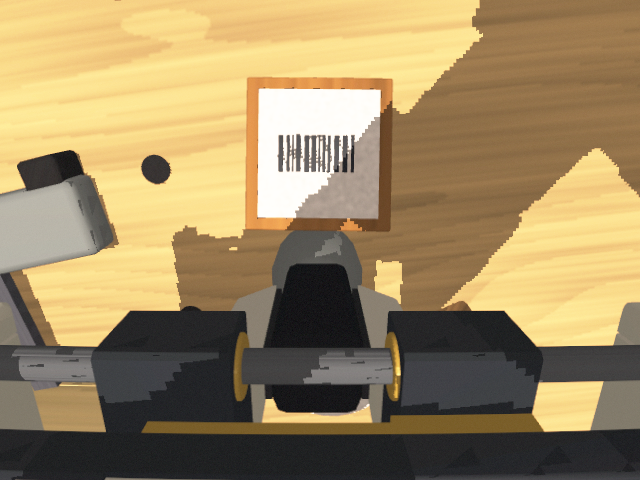

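Emit:
play_rows(
  moves=[
    [[0, 0, -0.005, 0, -1], [0, 0, -0.005, 0, -1], [0, 0, -0.005, 0, -1], [0, 0, -0.004, 0, -1], [0, 0, 0, 0, -1], [0, 0, 0, 0, -1], [0, 0, 0, 0, -1], [0, 0, 0, 0, -1], [0, 0, 0, 0, -1], [0, 0, 0, 0, -1]],
  ],
)

```text
time: 61.2
tool_pos: [0.4743, -0.3767, 0.1055]
tool_rot: [-0.543, 1.538, -0.659]
contact_force: [1.9, -0.0, 1.0]
opening: 0.03
```

```bash
python3 - <<'E'
from h import *
plan(.48,-.376,.107,1.445,sym=False)
save('scene','s24');save('wrist','w24')
E
```

```text
t 61.20 p [ 0.4743 -0.3767  0.1055] az 1.455 tilt 0.0328 q6 -2.26 F [ 1.9 -0.   1. ] open 0.0300
  d tool mm [-1.4  1.3  5.6] turn deg 0.5
```

View pics/w24.png

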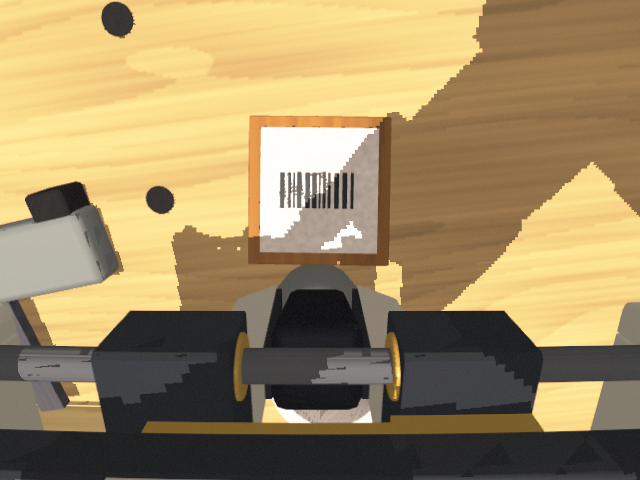

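Emit:
play_rows(
  moves=[
    [[0, 0, 0.006, 0, -1], [0, 0, 0.004, 0, -1], [-0.02, 0, 0, 0, -1], [-0.03, 0, 0, 0, -1], [-0.03, 0, 0, 0, -1], [-0.02, 0, 0, 0, -1], [0, 0, 0, 0, -1], [0, 0, 0, 0, -1], [0, 0, 0, 0, -1], [0, 0, 0, 0, -1]],
  ],
  grip_force=35,
)

```text
time: 62.3
tool_pos: [0.4782, -0.3732, 0.1999]
tool_rot: [-0.718, 1.562, -0.833]
contact_force: [0.3, 0.1, -1.6]
opening: 0.0293
```

```bash
python3 - <<'E'
from h import *
plan(.39,-.365,.2,1.445,sym=False)
im=save('scene','s25');save('wrist','w25');t=save('top','t25')
cv2.imwrite('pics/s25c.png',cv2.resize(np.clip(im[180:300,60:180,::-1].astype(float)*1.5,0,255).astype(np.uint8),None,fx=5,fy=5,interpolation=2))
E
```

```text
t 62.30 p [ 0.4782 -0.3732  0.1999] az 1.455 tilt 0.0091 q6 -2.24 F [ 0.3  0.1 -1.6] open 0.0293
  d tool mm [ -0.7  -2.  -88.5] turn deg 0.6
```

View pics/s25c.png

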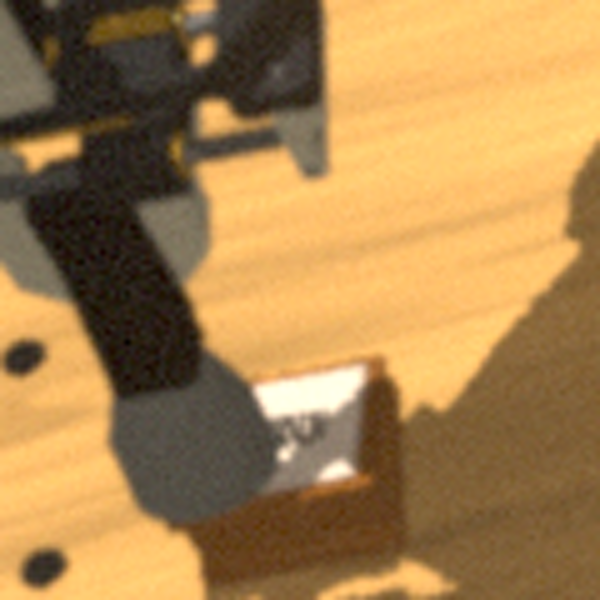

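View pics/w25.png

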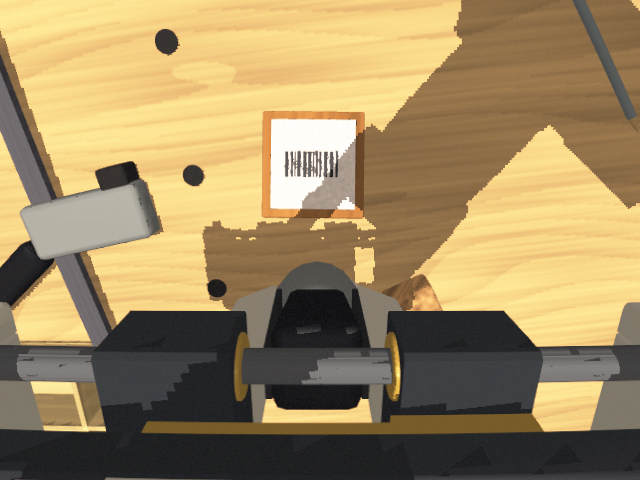

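```bash
cat >> h.py <<'E'
def reader(G,th,phi=3.02,L=.1012,r=.026):
    a=np.array([np.sin(th)*np.cos(phi),np.sin(th)*np.sin(phi),np.cos(th)]);b=np.array([-np.sin(phi),np.cos(phi),0]);c=np.cross(a,b)
    N=np.array(G)-L*a
    return N,a,[N+h*a+r*(np.cos(t)*b+np.sin(t)*c) for h in(0,.026) for t in np.linspace(0,6.28,40)]
E
python3 - <<'E'
from h import *
o,p,R=pose();G=p-.019*R[:,0];print(G)
cal=robot.get_calibration('scene');calt=robot.get_calibration('top')
for th in np.arange(.1,.55,.05):
    N,a,pts=reader(G,th); q=np.array([proj('scene',P,cal) for P in pts]); q=(q-[60,180]+.4)*5
    t=np.array([proj('top',P,calt) for P in pts])
    print(round(th,2),q[:,0].min().round(),q[:,0].max().round(),q[:,1].max().round(),'top',t[:,0].min().round(1),t[:,0].max().round(1),t[:,1].min().round(1),N.round(3))
im=cv2.imread('pics/t25.png');cv2.imwrite('pics/t25c.png',cv2.resize(im[230:350,440:560],None,fx=5,fy=5,interpolation=2))
E
```

```text
[ 0.47824139 -0.37316491  0.21935057]
0.1 115.0 287.0 479.0 top 501.4 531.4 255.3 [ 0.488 -0.374  0.119]
0.15 115.0 286.0 487.0 top 501.5 531.4 253.5 [ 0.493 -0.375  0.119]
0.2 113.0 286.0 496.0 top 501.6 531.5 251.6 [ 0.498 -0.376  0.12 ]
0.25 112.0 285.0 503.0 top 501.8 531.7 249.3 [ 0.503 -0.376  0.121]
0.3 110.0 284.0 510.0 top 502.0 531.9 247.0 [ 0.508 -0.377  0.123]
0.35 108.0 283.0 517.0 top 502.2 532.2 244.7 [ 0.513 -0.377  0.124]
0.4 106.0 281.0 523.0 top 502.6 532.5 242.5 [ 0.517 -0.378  0.126]
0.45 104.0 279.0 528.0 top 502.9 532.9 240.3 [ 0.522 -0.379  0.128]
0.5 102.0 277.0 532.0 top 503.3 533.3 238.1 [ 0.526 -0.379  0.131]
```

View pics/t25c.png

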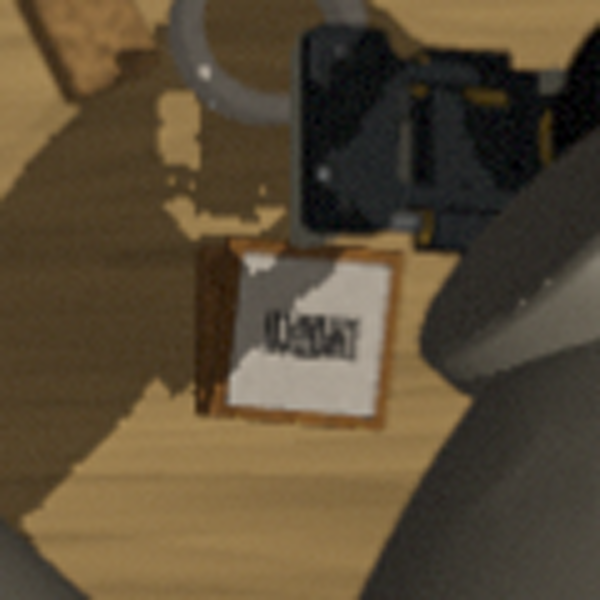

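```bash
python3 - <<'E'
from h import *
o,p,R=pose();G=p-.019*R[:,0]
cal=robot.get_calibration('scene')
for th in (.25,.3,.35,.4,.45):
    N,a,_=reader(G,th); A=(proj('scene',G-.02*a)-[60,180])*5;B=(proj('scene',N+.048*a)-[60,180])*5; print(th,A.round(),B.round(),((B-A)/(B-A)[1]).round(3))
plan(.371,-.364,.196,1.445,sym=False)
E
```

```text
0.25 [128. 275.] [163. 349.] [0.466 1.   ]
0.3 [128. 277.] [162. 354.] [0.441 1.   ]
0.35 [128. 278.] [161. 358.] [0.417 1.   ]
0.4 [127. 280.] [160. 362.] [0.395 1.   ]
0.45 [127. 281.] [158. 366.] [0.375 1.   ]
t 62.45 p [ 0.4784 -0.3733  0.2004] az 1.455 tilt 0.0098 q6 -2.24 F [ 0.4  0.2 -2.1] open 0.0299
  d tool mm [   3.6   -3.1 -107.8] turn deg 0.6
```

Emit:
play_rows(
  moves=[
    [[0, 0, -0.02, 0, -1], [0, 0, -0.025, 0, -1], [0, 0, -0.025, 0, -1], [0, 0, -0.023, 0, -1], [0, -0.002, -0.013, 0, -1], [0, 0, 0, 0, -1], [0, 0, 0, 0, -1], [0, 0, 0, 0, -1], [0, 0, 0, 0, -1], [0, 0, 0, 0, -1]],
  ],
)

```text
time: 63.45
tool_pos: [0.3721, -0.363, 0.1971]
tool_rot: [-0.602, 1.562, -0.715]
contact_force: [0.2, -0.9, -2.0]
opening: 0.0299
```

```bash
python3 - <<'E'
from h import *
plan(.371,-.364,.196,1.445,sym=False)
im=save('scene','s26');save('wrist','w26');t=save('top','t26')
a=cv2.resize(np.clip(im[180:300,60:180,::-1].astype(float)*1.5,0,255).astype(np.uint8),(400,400),interpolation=2)
b=cv2.resize(t[230:350,440:560,::-1],(400,400),interpolation=2)
cv2.imwrite('pics/c26.png',np.hstack([a,b]))
E
```

```text
t 63.45 p [ 0.3721 -0.363   0.1971] az 1.457 tilt 0.0092 q6 -2.38 F [ 0.2 -0.9 -2. ] open 0.0299
  d tool mm [ 1.1 -1.1 -1. ] turn deg 0.7
```

View pics/c26.png

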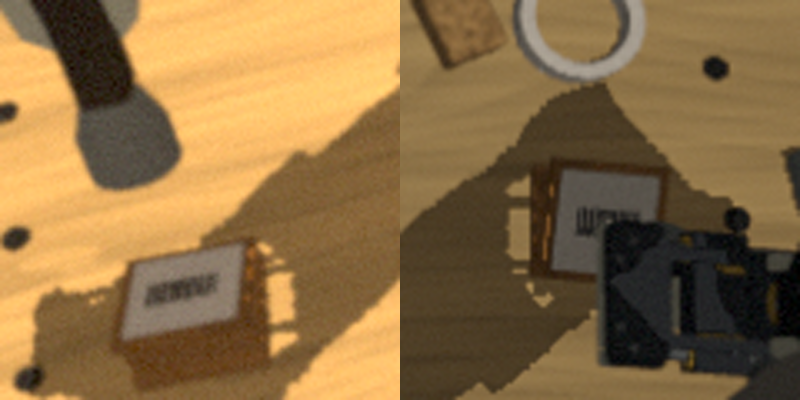

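View pics/w26.png

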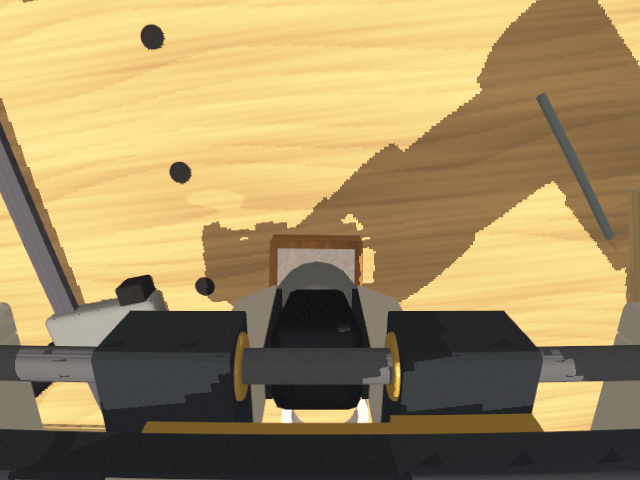

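```bash
python3 - <<'E'
from h import *
o,p,R=pose();G=p-.019*R[:,0]
cal=robot.get_calibration('scene')
f=lambda P:((proj('scene',P,cal)-[60,180]+.35)*10/3)
print('label',f((.438,-.3725,.035)).round(1),'obs',(182,290))
for th in (.2,.25,.3,.35,.4,.45):
    N,a,pts=reader(G,th); q=np.array([f(P) for P in pts]); h=[f(N+.048*a+.015*(s*np.array([.12,.99,0])) ) for s in(-1,1)]
    j=q[:,1].argmax()
    print(th,q[:,0].min().round(),q[:,0].max().round(),q[j].round(),'neck',np.round(h).tolist(), 'axis hits', (f(N-.09*a)).round(), (N-.09*a).round(4))
E
```

```text
label [185.8 289.6] obs (182, 290)
0.2 79.0 186.0 [125. 176.] neck [[85.0, 85.0], [139.0, 75.0]] axis hits [191. 256.] [ 0.4093 -0.3674  0.0287]
0.25 78.0 186.0 [123. 180.] neck [[84.0, 88.0], [138.0, 78.0]] axis hits [190. 266.] [ 0.4186 -0.3686  0.0308]
0.3 77.0 185.0 [121. 183.] neck [[83.0, 91.0], [138.0, 80.0]] axis hits [189. 276.] [ 0.4277 -0.3697  0.0334]
0.35 76.0 184.0 [119. 187.] neck [[83.0, 93.0], [137.0, 83.0]] axis hits [188. 286.] [ 0.4367 -0.3708  0.0365]
0.4 75.0 183.0 [110. 189.] neck [[82.0, 96.0], [136.0, 85.0]] axis hits [186. 295.] [ 0.4455 -0.3719  0.04  ]
0.45 73.0 182.0 [108. 192.] neck [[81.0, 98.0], [136.0, 87.0]] axis hits [184. 303.] [ 0.4542 -0.3729  0.0439]
```

Emit:
play_rows(
  moves=[
    [[0, 0, -0.002, 0, -1], [0, 0, 0, 0, -1], [0, 0, 0, 0, -1], [0, 0, 0, 0, -1], [0, 0, 0, 0, -1], [0, 0, 0, 0, -1], [0, 0, 0, 0, -1], [0, 0, 0, 0, -1], [0, 0, 0, 0, -1], [0, 0, 0, 0, -1]],
  ],
)

```text
time: 64.6
tool_pos: [0.3697, -0.3626, 0.1971]
tool_rot: [-0.605, 1.562, -0.719]
contact_force: [-0.5, 0.2, -1.4]
opening: 0.0298
```

Emit:
play_rows(
  moves=[
    [[0, 0, 0, 0, -1], [0, 0, 0, 0, -1], [0, 0, 0, 0, -1], [0, 0, 0, 0, -1], [0, 0, 0, 0, -1], [0, 0, 0, 0, -1], [0, 0, 0, 0, -1], [0, 0, 0, 0, -1], [0, 0, 0, 0, -1], [0, 0, 0, 0, -1]],
  ],
)

```text
time: 65.6
tool_pos: [0.3697, -0.3626, 0.197]
tool_rot: [-0.605, 1.562, -0.719]
contact_force: [0.0, -0.8, -2.1]
opening: 0.0299
```

```bash
python3 - <<'E'
from h import *
plan(.371,-.364,.196,1.445,sym=False)
im=save('scene','s27')
a=cv2.resize(np.clip(im[150:310,40:200,::-1].astype(float)*1.7,0,255).astype(np.uint8),(800,600),interpolation=2)
a=cv2.resize(np.clip(im[160:300,50:190,::-1].astype(float)*1.7,0,255).astype(np.uint8),(600,600),interpolation=2)
cal=robot.get_calibration('scene')
o,p,R=pose();G=p-.019*R[:,0]
for th,col in((.3,(0,255,0)),(.4,(0,0,255))):
    N,A,pts=reader(G,th); q=np.array([(proj('scene',P,cal)-[50,160]+.4)*600/140 for P in pts]).astype(np.int32)
    cv2.polylines(a,[cv2.convexHull(q)],True,col,1)
cv2.imwrite('pics/c27.png',a)
E
```

```text
t 65.60 p [ 0.3697 -0.3626  0.197 ] az 1.457 tilt 0.0089 q6 -2.38 F [ 0.  -0.8 -2.1] open 0.0299
  d tool mm [ 1.  -1.2  1.4] turn deg 0.7
```

View pics/c27.png

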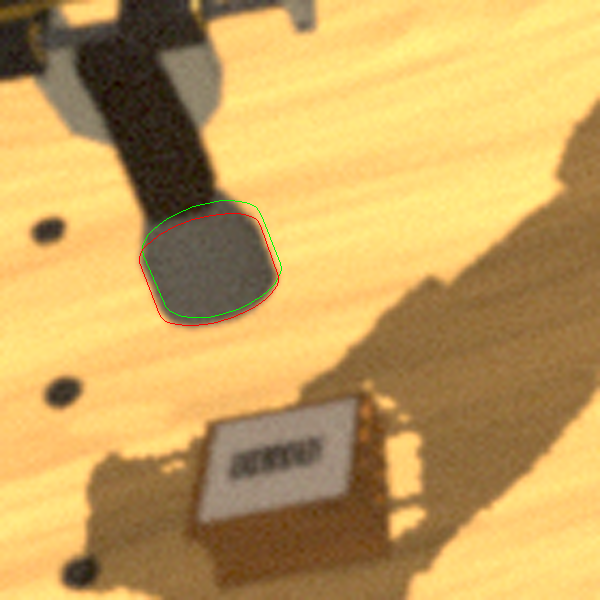

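Emit:
play_rows(
  moves=[
    [[0, 0, 0, 8.5, -1], [0, 0, 0, 8.5, -1], [0, 0, 0, 8.5, -1], [0, 0, 0, 8.5, -1], [0, 0, 0, 8.5, -1], [0, 0, 0, 8.5, -1], [0, 0, 0, 8.5, -1], [0, 0, 0, 8.5, -1], [0, 0, 0, 8.5, -1], [0, 0, 0, 8.5, -1]],
  ],
)

```text
time: 66.65
tool_pos: [0.3697, -0.3626, 0.197]
tool_rot: [0.928, 1.562, -0.69]
contact_force: [0.5, 0.2, -2.5]
opening: 0.0295
```

Emit:
play_rows(
  moves=[
    [[0, 0, 0, 8.5, -1], [0, 0, 0, 8.5, -1], [0, 0, 0, 8.5, -1], [0, 0, 0, 8.5, -1], [0, 0, 0, 8.5, -1], [0, 0, 0, 8.5, -1], [0, 0, 0, 8.5, -1], [0, 0, 0, 8.5, -1], [0, 0, 0, 8.5, -1], [0, 0, 0, 8.5, -1]],
  ],
)

```text
time: 67.65
tool_pos: [0.37, -0.3625, 0.1971]
tool_rot: [2.482, 1.561, -0.636]
contact_force: [-0.2, 0.5, -1.0]
opening: 0.0297
```

```bash
python3 - <<'E'
from h import *
plan(.56,-.385,.2,1.445-np.pi,sym=False)
print(pose()[2].round(3))
E
```

```text
t 67.65 p [ 0.37   -0.3625  0.1971] az -1.547 tilt 0.0094 q6 0.62 F [-0.2  0.5 -1. ] open 0.0297
  d tool mm [  -1.3   26.9 -189.4] turn deg 8.6
[[ 0.008  0.023 -1.   ]
 [-0.006 -1.    -0.024]
 [-1.     0.006 -0.007]]
```

Emit:
play_rows(
  moves=[
    [[0, 0, -0.03, 8.5, -1], [0, 0, -0.04, 0, -1], [0, 0, -0.04, 0, -1], [0, 0, -0.04, 0, -1], [0, 0, -0.025, 0, -1], [0, 0, 0, 0, -1], [0, 0, 0, 0, -1], [0, 0, 0, 0, -1], [0, 0, 0, 0, -1], [0, 0, 0, 0, -1]],
  ],
)

```text
time: 68.65
tool_pos: [0.5467, -0.3811, 0.1974]
tool_rot: [2.561, 1.564, -0.715]
contact_force: [-0.1, -0.3, -1.4]
opening: 0.0296
```

```bash
python3 - <<'E'
from h import *
plan(.548,-.395,.15,1.445-np.pi,sym=False)
save('wrist','w28');save('scene','s28')
E
```

```text
t 68.65 p [ 0.5467 -0.3811  0.1974] az -1.706 tilt 0.0068 q6 0.98 F [-0.1 -0.3 -1.4] open 0.0296
  d tool mm [47.4 13.4 -2.8] turn deg -0.5
```

View pics/s28.png

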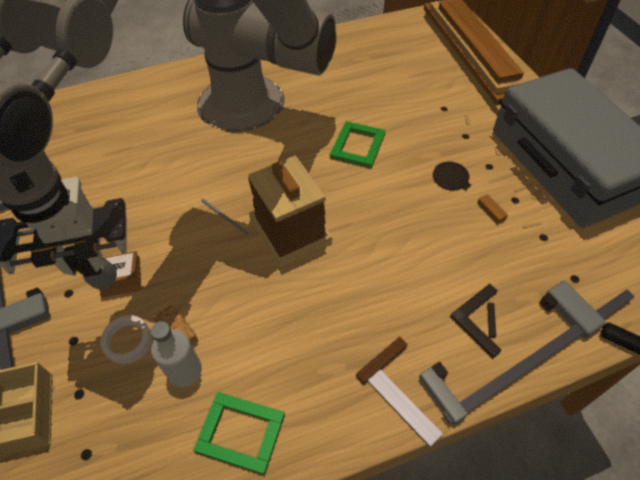

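Emit:
play_rows(
  moves=[
    [[0.02, 0.013, -0.002, 0, -1], [0.03, 0, 0, 0, -1], [0.03, 0, 0, 0, -1], [0.018, 0, 0, 0, -1], [0.004, 0, 0, 0, -1], [0, 0, 0, 0, -1], [0, 0, 0, 0, -1], [0, 0, 0, 0, -1], [0, 0, 0, 0, -1], [0, 0, 0, 0, -1]],
  ],
  grip_force=15,
)

```text
time: 69.75
tool_pos: [0.5489, -0.3987, 0.1008]
tool_rot: [2.546, 1.55, -0.732]
contact_force: [-0.2, -0.1, -1.2]
opening: 0.03
```

```bash
python3 - <<'E'
from h import *
plan(.548,-.395,.095,1.445-np.pi,sym=False)
save('wrist','w29');im=save('scene','s29')
a=cv2.resize(np.clip(im[180:380,40:240,::-1].astype(float)*1.7,0,255).astype(np.uint8),(600,600),interpolation=2)
cv2.imwrite('pics/c29.png',a)
E
```

```text
t 69.75 p [ 0.5489 -0.3987  0.1008] az -1.708 tilt 0.0206 q6 0.97 F [-0.2 -0.1 -1.2] open 0.0300
  d tool mm [ 5.7 -3.6  1.5] turn deg -0.7
```

View pics/c29.png

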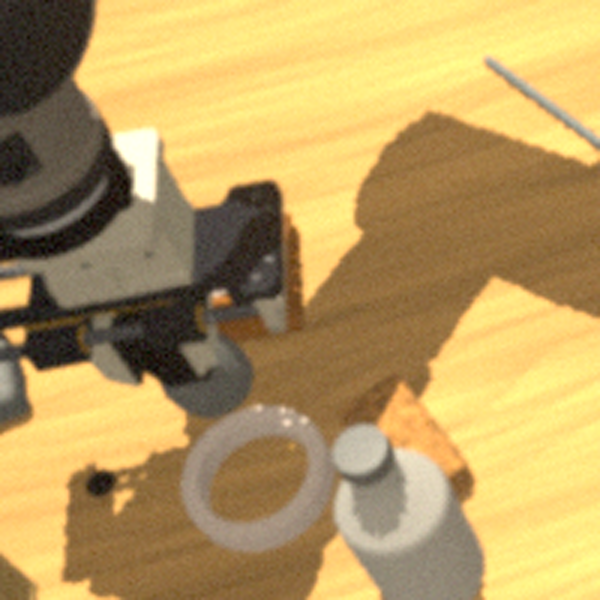

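View pics/w29.png

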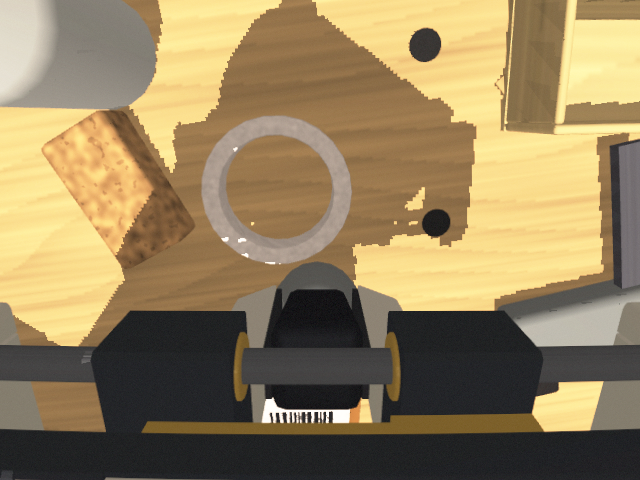

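Emit:
play_rows(
  moves=[
    [[0.003, 0, 0.006, 0, -1], [0.002, 0, 0.006, 0, -1], [0, 0, 0.006, 0, -1], [0, 0, 0.006, 0, -1], [0, 0, 0.004, 0, -1], [0, 0, 0, 0, -1], [0, 0, 0, 0, -1], [0, 0, 0, 0, -1], [0, 0, 0, 0, -1], [0, 0, 0, 0, -1]],
  ],
)

```text
time: 70.85
tool_pos: [0.5201, -0.3948, 0.0954]
tool_rot: [2.601, 1.547, -0.678]
contact_force: [0.7, 0.3, -1.7]
opening: 0.0301
```

```bash
python3 - <<'E'
from h import *
plan(.509,-.395,.097,1.445-np.pi,sym=False)
save('wrist','w30');im=save('scene','s30')
E
```

```text
t 70.85 p [ 0.5201 -0.3948  0.0954] az -1.708 tilt 0.0243 q6 0.94 F [ 0.7  0.3 -1.7] open 0.0301
  d tool mm [-1.9  1.7 11. ] turn deg -0.7
```

View pics/w30.png

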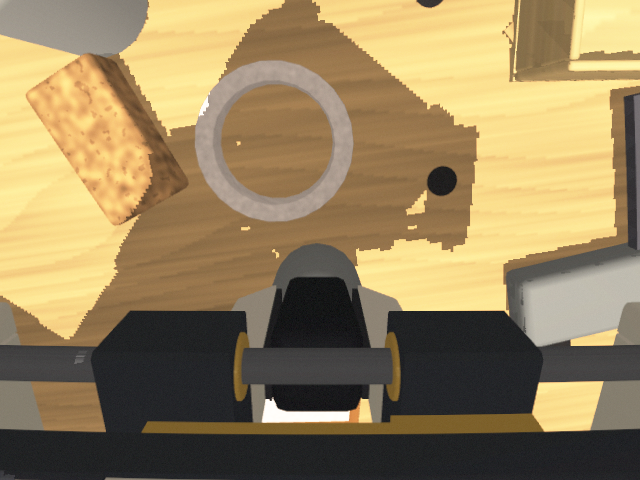

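Emit:
play_rows(
  moves=[
    [[0, 0, 0.004, 0, -1], [0, 0, 0.004, 0, -1], [0, 0, 0.004, 0, -1], [0, 0, 0.003, 0, -1], [0, 0, 0, 0, -1], [0, 0, 0, 0, -1], [0, 0, 0, 0, -1], [0, 0, 0, 0, -1], [0, 0, 0, 0, -1], [0, 0, 0, 0, -1]],
  ],
)

```text
time: 71.95
tool_pos: [0.505, -0.393, 0.0955]
tool_rot: [2.621, 1.544, -0.658]
contact_force: [0.8, -0.6, -1.9]
opening: 0.0297
```

```bash
python3 - <<'E'
from h import *
plan(.509,-.395,.097,1.445-np.pi,sym=False)
save('wrist','w31');im=save('scene','s31')
E
```

```text
t 71.95 p [ 0.505  -0.393   0.0955] az -1.708 tilt 0.0270 q6 0.92 F [ 0.8 -0.6 -1.9] open 0.0297
  d tool mm [-1.4  1.5 -4.3] turn deg -0.7
```

View pics/w31.png

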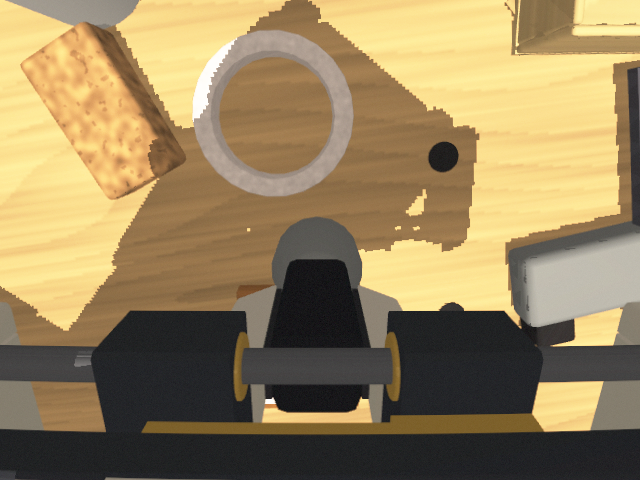

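Emit:
play_rows(
  moves=[
    [[0, 0, -0.006, 0, -1], [-0.02, 0, 0, 0, -1], [-0.04, 0, 0, 0, -1], [-0.045, 0, 0, 0, -1], [-0.045, 0, 0, 0, -1], [-0.045, 0, 0, 0, -1], [-0.015, 0, 0, 0, -1], [0, 0, 0, 0, -1], [0, 0, 0, 0, -1], [0, 0, 0, 0, -1]],
  ],
  grip_force=30,
)

```text
time: 73.05
tool_pos: [0.5035, -0.3885, 0.3074]
tool_rot: [2.068, 1.565, -1.212]
contact_force: [-0.8, -0.8, -1.1]
opening: 0.0299
```

```bash
python3 - <<'E'
from h import *
plan(.45,.0,.30,None)
for c,f,(u0,v0,u1,v1) in (('top','t26',(140,280,215,345)),('scene','s31',(420,150,485,200))):
    im=cv2.imread(f'pics/{f}.png')[v0:v1,u0:u1]; g=im.max(2); m=(g<75).astype(np.uint8)*255
    n,l,st,ce=cv2.connectedComponentsWithStats(m); k=1+st[1:,4].argmax(); m=(l==k).astype(np.uint8)*255
    m=cv2.morphologyEx(m,cv2.MORPH_OPEN,cv2.getStructuringElement(2,(15,15)))
    cs,_=cv2.findContours(m,0,1);e=cv2.fitEllipse(max(cs,key=len)); ctr=(e[0][0]+u0,e[0][1]+v0)
    print(c,np.round(ctr,1),np.round(e[1],1),onz(c,ctr,.005).round(4),onz(c,ctr,.01).round(4))
E
```

```text
t 73.05 p [ 0.5035 -0.3885  0.3074] az -1.709 tilt 0.0055 q6 0.93 F [-0.8 -0.8 -1.1] open 0.0299
  d tool mm [   5.3 -377.5  106.5] turn deg 0.0
top [175.7 311.4] [34.4 36.3] [0.4355 0.3851 0.005 ] [0.4351 0.3834 0.01  ]
scene [450.7 175.7] [26.6 34.8] [0.4388 0.3813 0.005 ] [0.4425 0.3781 0.01  ]
```

```bash
python3 - <<'E'
from h import *
plan(.439,.3815,.30,-1.709,sym=False)
E
```

```text
t 73.05 p [ 0.5035 -0.3885  0.3074] az -1.709 tilt 0.0055 q6 0.93 F [-0.8 -0.8 -1.1] open 0.0299
  d tool mm [   3.3 -753.9  169.9] turn deg 0.0
```

Emit:
play_rows(
  moves=[
    [[0, -0.035, 0.008, 0, -1], [0, -0.042, 0.0095, 0, -1], [0, -0.042, 0.0095, 0, -1], [0, -0.042, 0.0095, 0, -1], [0, -0.042, 0.0095, 0, -1], [0, -0.042, 0.0095, 0, -1], [0, -0.042, 0.0095, 0, -1], [0, -0.042, 0.0095, 0, -1], [0, -0.042, 0.0095, 0, -1], [0, -0.042, 0.0095, 0, -1]],
  ],
)

```text
time: 74.05
tool_pos: [0.4595, 0.0456, 0.2881]
tool_rot: [-0.138, 1.537, 2.855]
contact_force: [-0.4, 0.3, -2.7]
opening: 0.0303
```

```bash
python3 - <<'E'
from h import *
plan(.439,.3815,.28,-1.6,sym=False)
E
```

```text
t 74.05 p [0.4595 0.0456 0.2881] az -1.720 tilt 0.0334 q6 1.65 F [-0.4  0.3 -2.7] open 0.0303
  d tool mm [  12.  -329.1   69.8] turn deg -6.9
```

Emit:
play_rows(
  moves=[
    [[0, -0.042, 0.009, 0, -1], [0, -0.042, 0.009, 0, -1], [0, -0.042, 0.009, 0, -1], [0, -0.042, 0.009, 0, -1], [0, -0.042, 0.009, 0, -1], [0, -0.042, 0.009, 0, -1], [0, -0.035, 0.007, 0, -1], [0, -0.02, 0.004, 0, -1], [0, 0, 0, 0, -1], [0, 0, 0, 0, -1]],
  ],
)

```text
time: 75.05
tool_pos: [0.4291, 0.3741, 0.2731]
tool_rot: [0.213, 1.508, -3.071]
contact_force: [0.1, -0.0, -1.4]
opening: 0.0298
```

```bash
python3 - <<'E'
from h import *
plan(.439,.3815,.13,None)
print(pose()[2][:,0].round(3))
im=save('scene','s33');save('wrist','w33')
cv2.imwrite('pics/c33.png',cv2.resize(np.clip(im[60:220,390:550,::-1].astype(float)*1.5,0,255).astype(np.uint8),(600,600),interpolation=2))
E
```

```text
t 75.05 p [0.4291 0.3741 0.2731] az -1.713 tilt 0.0629 q6 2.28 F [ 0.1 -0.  -1.4] open 0.0298
  d tool mm [142.2 -10.7 -17.5] turn deg 0.0
[-0.063 -0.004 -0.998]
```

View pics/c33.png

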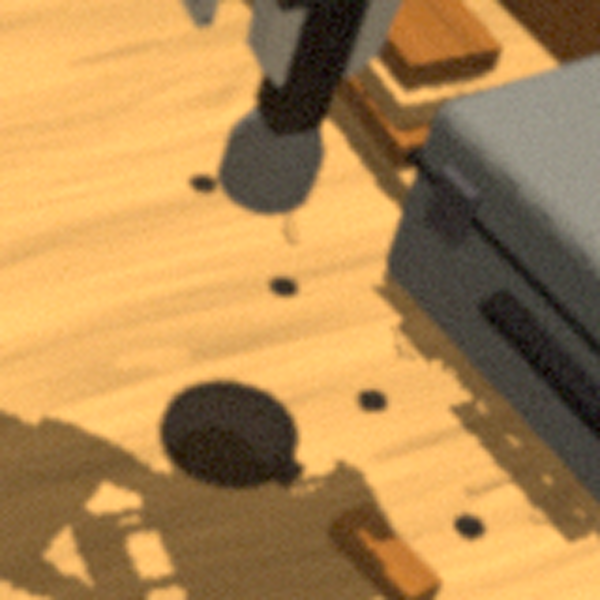

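View pics/w33.png

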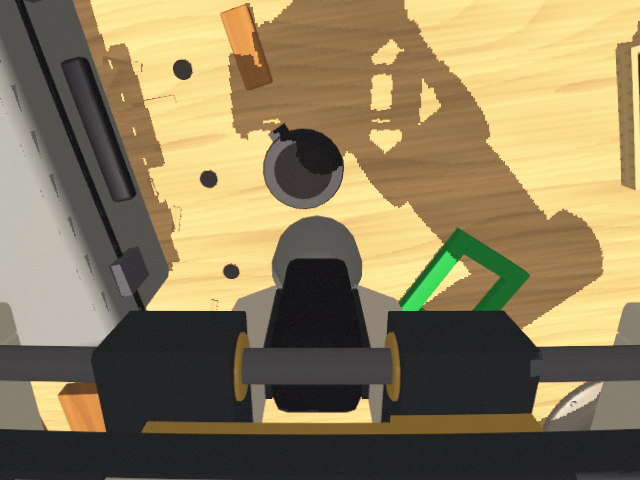

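```bash
python3 - <<'E'
from h import *
o,p,R=pose();G=p-.019*R[:,0];cal=robot.get_calibration('scene')
for th in (-.05,0,.05,.1,.15,.2):
    N,a,pts=reader(G,th,phi=-.14); q=np.array([(proj('scene',P,cal)-[390,60]+.37)*3.75 for P in pts]); print(th,q[:,0].min().round(),q[:,0].max().round(),q[:,1].max().round(),(N-p).round(4))
print('obs 219 323 214')
plan(.448,.3815,.13,None)
E
```

```text
-0.05 230.0 338.0 230.0 [ 0.0062 -0.0006 -0.0821]
0 226.0 335.0 225.0 [ 0.0012  0.0001 -0.0822]
0.05 223.0 332.0 221.0 [-0.0038  0.0008 -0.0821]
0.1 220.0 329.0 216.0 [-0.0088  0.0015 -0.0817]
0.15 217.0 326.0 210.0 [-0.0138  0.0022 -0.0811]
0.2 214.0 323.0 205.0 [-0.0187  0.0029 -0.0802]
obs 219 323 214
t 75.15 p [0.4295 0.3734 0.2737] az -1.714 tilt 0.0623 q6 2.28 F [ 0.  -0.5 -2. ] open 0.0294
  d tool mm [142.2 -12.5 -25.9] turn deg 0.0
```

Emit:
play_rows(
  moves=[
    [[0, -0.012, -0.015, 0, -1], [0.02, 0, -0.012, 0, -1], [0.04, 0, 0, 0, -1], [0.04, 0, 0, 0, -1], [0.035, 0, 0, 0, -1], [0.018, 0, 0, 0, -1], [0, 0, 0, 0, -1], [0, 0, 0, 0, -1], [0, 0, 0, 0, -1], [0, 0, 0, 0, -1]],
  ],
)

```text
time: 76.15
tool_pos: [0.4556, 0.3709, 0.1198]
tool_rot: [0.173, 1.517, -3.127]
contact_force: [0.1, 0.5, -1.4]
opening: 0.0298
```

```bash
python3 - <<'E'
from h import *
plan(.449,.380,.105,None)
print(pose()[2][:,0].round(3))
im=save('scene','s34');save('wrist','w34')
cv2.imwrite('pics/c34.png',cv2.resize(np.clip(im[90:210,400:520,::-1].astype(float)*1.8,0,255).astype(np.uint8),(600,600),interpolation=2))
o,p,R=pose();G=p-.019*R[:,0];cal=robot.get_calibration('scene')
for th in (-.05,0,.05,.1,.15,.2):
    N,a,pts=reader(G,th,phi=-.14); q=np.array([(proj('scene',P,cal)-[400,90]+.4)*5 for P in pts]); print(th,q[:,0].min().round(),q[:,0].max().round(),q[:,1].max().round(),(N-p).round(4))
E
```

```text
t 76.15 p [0.4556 0.3709 0.1198] az -1.729 tilt 0.0538 q6 2.26 F [ 0.1  0.5 -1.4] open 0.0298
  d tool mm [15.1 -8.1  7.1] turn deg 0.0
[-0.054 -0.001 -0.999]
-0.05 214.0 344.0 464.0 [ 0.006  -0.0007 -0.0821]
0 210.0 340.0 458.0 [ 0.001   0.     -0.0822]
0.05 207.0 337.0 451.0 [-0.004   0.0007 -0.0821]
0.1 203.0 334.0 444.0 [-0.009   0.0014 -0.0817]
0.15 200.0 330.0 437.0 [-0.014   0.0021 -0.0811]
0.2 196.0 327.0 429.0 [-0.0189  0.0028 -0.0802]
```

View pics/c34.png

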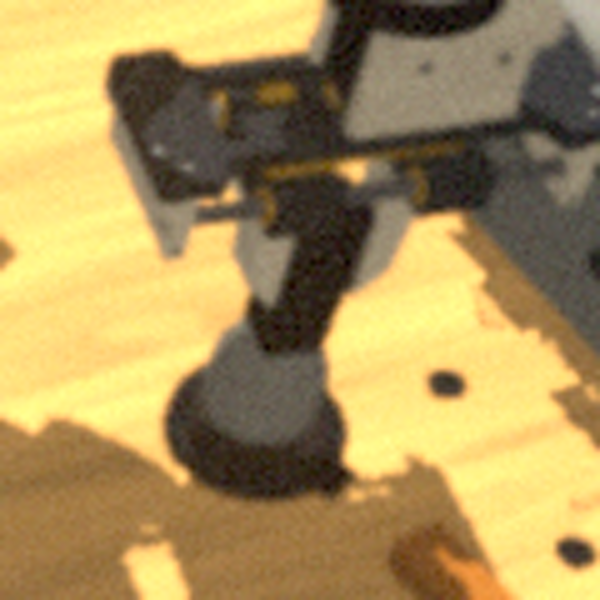

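View pics/w34.png

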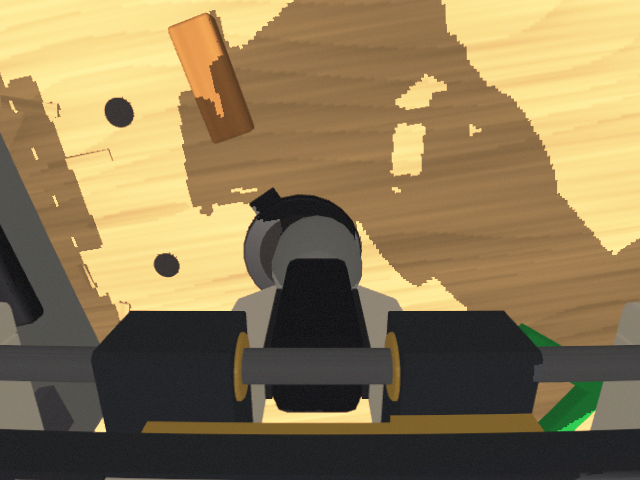

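Emit:
play_rows(
  moves=[
    [[0, -0.008, 0.007, 0, -1], [0, 0, 0, 0, -1], [0.004, 0, 0, 0, -1], [0.005, 0, 0, 0, -1], [0.005, 0, 0, 0, -1], [0, 0, 0, 0, -1], [0, 0, 0, 0, -1], [0, 0, 0, 0, -1], [0, 0, 0, 0, -1], [0, 0, 0, 0, -1]],
  ],
)

```text
time: 77.25
tool_pos: [0.4486, 0.3815, 0.1057]
tool_rot: [0.157, 1.518, 3.141]
contact_force: [0.3, 0.7, -2.0]
opening: 0.03
```

```bash
python3 - <<'E'
from h import *
plan(.4485,.380,.096,None)
save('wrist','w35')
E
```

```text
t 77.25 p [0.4486 0.3815 0.1057] az -1.728 tilt 0.0525 q6 2.27 F [ 0.3  0.7 -2. ] open 0.0300
  d tool mm [ 9.7  1.4 -0.7] turn deg 0.0
```

View pics/w35.png

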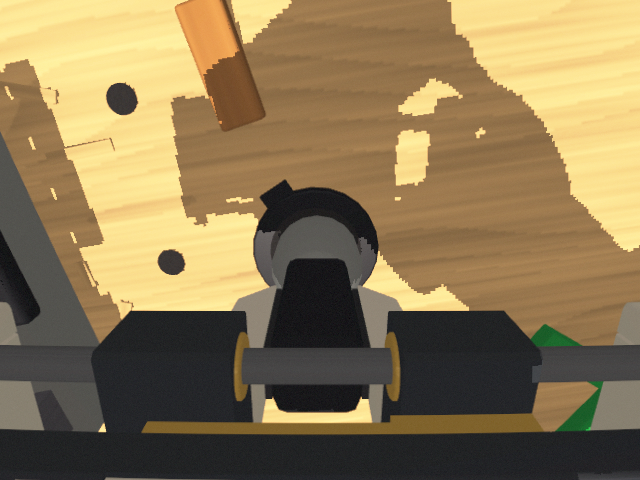

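Reader's head (col 317) is centred over the pad (col 316). Lowering to contact.

Emit:
play_rows(
  moves=[
    [[0.003, 0, 0, 0, -1], [0.003, 0, 0, 0, -1], [0.003, 0, 0, 0, -1], [0.002, 0, 0, 0, -1], [0.002, 0, 0, 0, -1], [0, 0, 0, 0, -1], [0, 0, 0, 0, -1], [0, 0, 0, 0, -1], [0, 0, 0, 0, -1], [0, 0, 0, 0, -1]],
  ],
  grip_force=10,
)

```text
time: 78.3
tool_pos: [0.4486, 0.3818, 0.0933]
tool_rot: [0.133, 1.521, 3.118]
contact_force: [-0.4, -0.1, 0.8]
opening: 0.0298
```

```bash
python3 - <<'E'
from h import *
plan(.4485,.380,.094,None)
E
```

```text
t 78.30 p [0.4486 0.3818 0.0933] az -1.728 tilt 0.0501 q6 2.27 F [-0.4 -0.1  0.8] open 0.0298
  d tool mm [-0.7  1.8 -0.2] turn deg 0.0
```

Emit:
play_rows(
  moves=[
    [[0.002, 0, 0.001, 0, -1], [0.002, 0, 0.002, 0, -1], [0.002, 0, 0.002, 0, -1], [0.002, 0, 0.002, 0, -1], [0.001, 0, 0.001, 0, -1], [0, 0, 0, 0, -1], [0, 0, 0, 0, -1], [0, 0, 0, 0, -1], [0, 0, 0, 0, -1], [0, 0, 0, 0, -1]],
  ],
  grip_force=5,
)

```text
time: 79.3
tool_pos: [0.4412, 0.3829, 0.0884]
tool_rot: [0.113, 1.525, 3.098]
contact_force: [-1.0, -1.1, 1.9]
opening: 0.0299
```

```bash
python3 - <<'E'
from h import *
plan(.4485,.380,.094,None)
im=save('scene','s36');save('wrist','w36')
cv2.imwrite('pics/c36.png',cv2.resize(np.clip(im[90:210,400:520,::-1].astype(float)*1.8,0,255).astype(np.uint8),(600,600),interpolation=2))
E
```

```text
t 79.30 p [0.4412 0.3829 0.0884] az -1.728 tilt 0.0458 q6 2.28 F [-1.  -1.1  1.9] open 0.0299
  d tool mm [-5.9  1.8 -7.4] turn deg 0.0
```

View pics/w36.png

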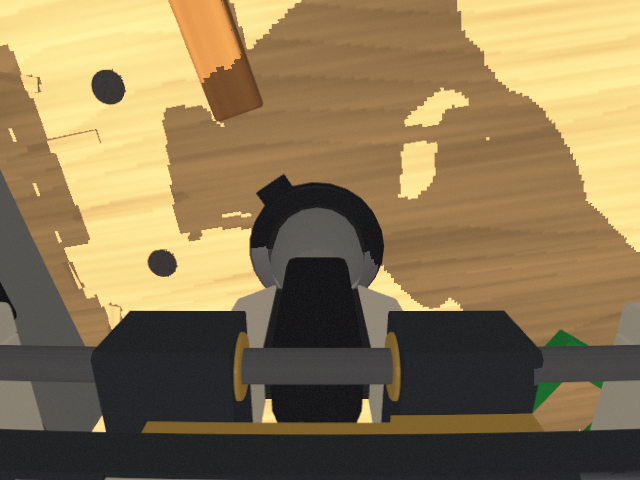

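View pics/c36.png

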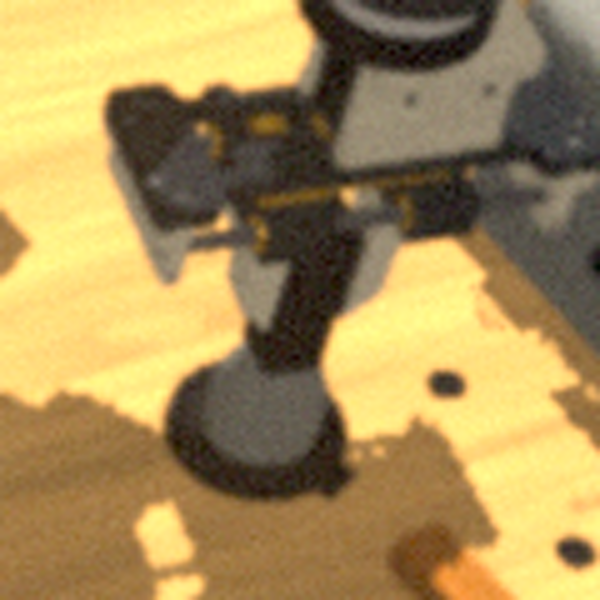

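Emit:
play_rows(
  moves=[
    [[0, 0, 0, 0, -0.33], [0, 0, 0, 0, -0.3], [0, 0, 0, 0, -0.25], [0, 0, 0, 0, -0.2], [0, 0, 0, 0, 0], [0, 0, 0, 0, 0.5], [0, 0, 0, 0, 1], [0, 0, 0, 0, 1], [0, 0, 0, 0, 1], [0, 0, 0, 0, 1]],
  ],
)

```text
time: 80.4
tool_pos: [0.4413, 0.3832, 0.0877]
tool_rot: [0.105, 1.525, 3.089]
contact_force: [1.0, -0.3, 0.6]
opening: 0.0803
```

```bash
python3 - <<'E'
from h import *
plan(.4485,.380,.094,None)
im=save('scene','s37');save('wrist','w37')
cv2.imwrite('pics/c37.png',cv2.resize(np.clip(im[90:210,400:520,::-1].astype(float)*1.8,0,255).astype(np.uint8),(600,600),interpolation=2))
E
```

```text
t 80.40 p [0.4413 0.3832 0.0877] az -1.728 tilt 0.0459 q6 2.28 F [ 1.  -0.3  0.6] open 0.0803
  d tool mm [-6.6  2.1 -7.3] turn deg 0.0
```

View pics/w37.png

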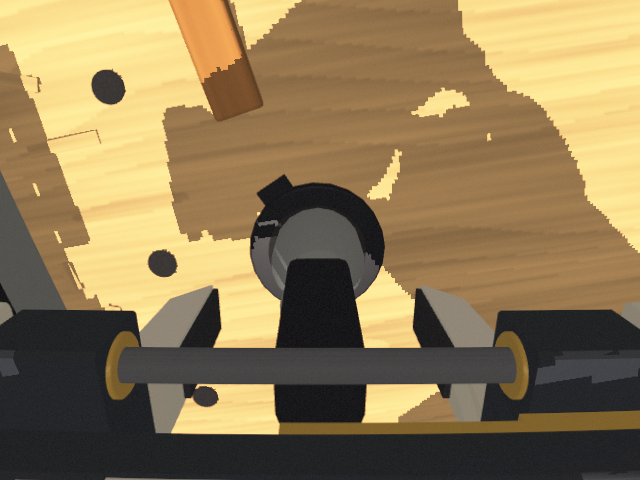

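View pics/c37.png

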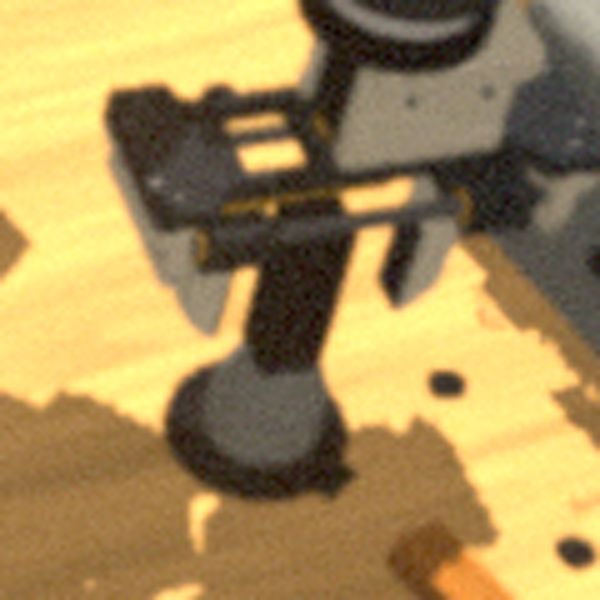

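Released and standing upright on the pad. Rising straight up.

Emit:
play_rows(
  moves=[
    [[-0.01, 0, 0, 0, 1], [-0.02, 0, 0, 0, 1], [-0.03, 0, 0, 0, 1], [-0.04, 0, 0, 0, 1], [-0.04, 0, 0, 0, 1], [-0.03, 0, 0, 0, 1], [0, 0, -0.03, 0, 1], [0, 0, -0.03, 0, 1], [0, 0, -0.03, 0, 1], [0, 0, 0, 0, 1]],
  ],
)

```text
time: 81.5
tool_pos: [0.5401, 0.3685, 0.2695]
tool_rot: [0.015, 1.531, 3.002]
contact_force: [-0.8, 0.4, 0.3]
opening: 0.0922
```

Emit:
play_rows(
  moves=[
    [[0, 0, 0, 0, 1], [0, 0, 0, 0, 1], [0, 0, 0, 0, 1], [0, 0, 0, 0, 1], [0, 0, 0, 0, 1], [0, 0, 0, 0, 1], [0, 0, 0, 0, 1], [0, 0, 0, 0, 1], [0, 0, 0, 0, 1], [0, 0, 0, 0, 1]],
  ],
)

```text
time: 82.5
tool_pos: [0.5366, 0.3697, 0.2717]
tool_rot: [-0.003, 1.531, 2.986]
contact_force: [-0.7, 1.0, 0.8]
opening: 0.0918
```

```bash
python3 - <<'E'
from h import *
plan(.4485,.380,.094,None)
im=save('scene','s38');save('wrist','w38');t=save('top','t38')
a=cv2.resize(np.clip(im[90:210,400:520,::-1].astype(float)*1.8,0,255).astype(np.uint8),(400,400),interpolation=2)
b=cv2.resize(np.clip(t[260:340,130:210,::-1].astype(float)*1.8,0,255).astype(np.uint8),(400,400),interpolation=2)
cv2.imwrite('pics/c38.png',np.hstack([a,b]))
cv2.imwrite('pics/t38c.png',cv2.resize(t[245:345,300:400,::-1],None,fx=5,fy=5,interpolation=2))
E
```

```text
t 82.50 p [0.5366 0.3697 0.2717] az -1.723 tilt 0.0399 q6 2.20 F [-0.7  1.   0.8] open 0.0918
  d tool mm [181.1   3.3  81.5] turn deg 0.0
```

View pics/c38.png

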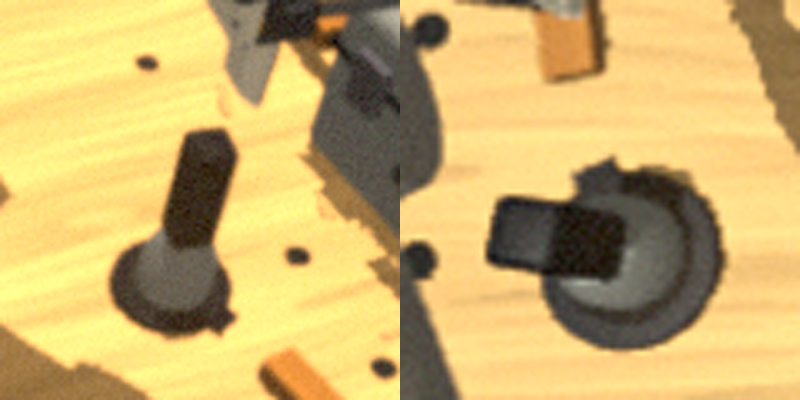

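View pics/s38.png

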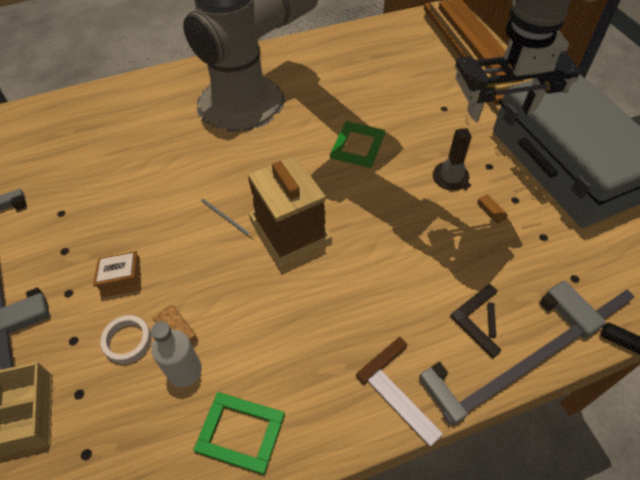

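View pics/t38.png

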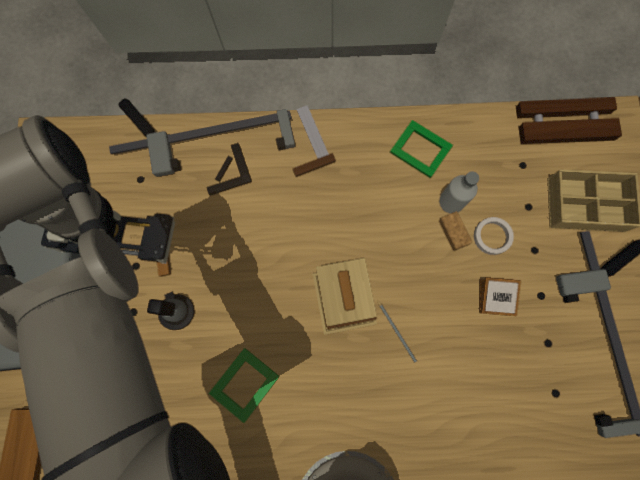

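View pics/w38.png

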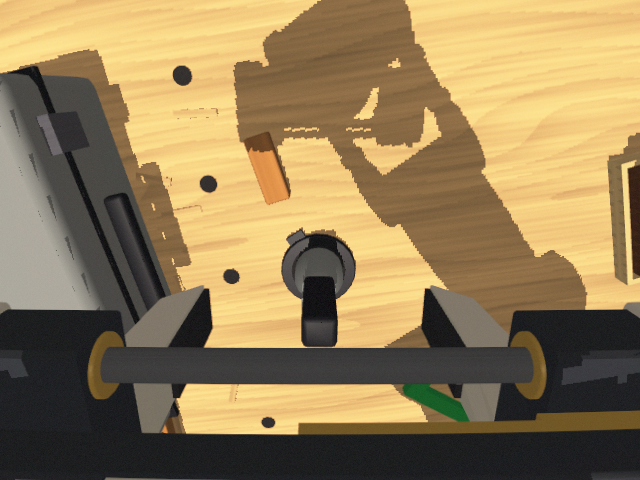

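```bash
python3 - <<'E'
from h import *
f=lambda L,s,o:[(u/s+o[0]-.4,v/s+o[1]-.4) for u,v in L]
print('handle top',onz('top',(155.2,306.2),.141).round(3))
quad('top',f([(80,107),(323,62),(384,363),(135,408)],5,(300,245)),.146)
print(robot.hand_in())
E
```

```text
handle top [0.438 0.381 0.141]
ctr [ 0.4511 -0.0114] [(np.float64(0.1039), np.float64(-1.427)), (np.float64(0.127), np.float64(-3.002)), (np.float64(0.1033), np.float64(1.705)), (np.float64(0.126), np.float64(0.145))]
the job is handed in; nothing more can be done
None
```

I finished the whole job and handed it in at about 83 s of the 210 s allowed. The hand-in gives no verdict, so the checks below come from my camera and force readings.

- **Frames:** All four brown frames are on the pile, each lowered until I felt 2–4 N of contact. After the fourth, the top frame measured about 2 mm from the pile's centre, and the frames below it looked square in the pictures.
- **Cover:** The cover board is on top, at (0.451, -0.011) with a yaw of about 0.145 rad. The top camera put the pile at (0.448, -0.0115), so they agree within about 3 mm. I took the cover's position from a picture before the reader work; it looked the same in the last one.
- **Reader over the label:**
  - The moves cannot tilt the tool, so I turned the reader in the grip by nudging its head against the fixed label holder.
  - I held it still for over 2 s, about 9 cm from the label, with its axis meeting the label within about 5 mm.
  - Its lean measured about 0.37 rad, against the label's 0.30 rad. That is within the 0.2 rad limit, but I judged it from the picture.
- **Reader back on its pad:** I pushed it upright against the holder the same way, set it down and let go. It stands upright with its handle at (0.438, 0.381), matching the pad centre within the camera error.
- **Other things on the bench:** The green look-alikes, tape roll, sanding block, offcut and glue bottle appear where they were in the last pictures.

**Disagreement:** The top and scene cameras differed by about 4 mm for things near the bench and up to about 9 mm for the cover. I averaged them and checked the frames and the cover with the wrist camera before gripping.

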